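# Put the sampling set into its holders

### The arm

A 6-joint arm with a two-finger parallel gripper is mounted at the origin on the work surface; the furniture and walls round the work are solid. World frame = base frame: x ahead of the robot, y to its left, z up, the work surface at z = 0. Lengths are in m, angles in rad, forces in N, time in s.
With the tool pointing down it reaches from about 0.325 to 0.875 m from the base axis. Payload 4.4 kg.
Tool frame: the origin (TCP) lies at the very end of the fingers, on their centre line; the grasp point (between the pads) lies 19 mm behind it; z points along the fingers, y is the direction in which the jaws open and shut (so a half turn about z gives the same grasp; the last joint's range is limited). The gripper opens to 85 mm and grips with 20 to 120 N. Pads are 22 mm wide; open, the fingers measure 114 mm over their backs; the gripper's body (76 mm by 85 mm) begins 54 mm behind the grasp point. The pads swing forward as they close: fully open they stand 13 mm farther back than shut.
Start: joints at [-1.282, 0.207, 1.542, -0, 1.393, -0.15], TCP at [0.244, -0.521, 0.2] pointing down, gripper open.
Joint ranges: [-2.73, 2.73], [-0.86, 2.22], [0.23, 2.46], [-1.11, 4.25], [0.08, 2.63], [-2.82, 2.82]. Speed limits (rad/s): [2.79, 2.79, 3.14, 3.14, 3.14, 3.14].

### API

Orientations are given as a rotation vector (axis times angle).
In Python, from bench import r gives the robot as it stands.
- The arm moves only by the tool servo_tool, never from a script. Its argument "rows" is one flat list of numbers, 5 for each row, row after row: the opening, from 0 (shut) to 1 (fully open), then the shift along the world's x, y, z in mm, then the turn about the world's z in rad. A call has exactly 5 rows; each row shifts and turns the pose as measured when the row begins; what a row does not reach is not made up. A row lasts 1/12 s, in which the tool goes at most 41.7 mm and 7.16 degrees, less where a joint would pass 70% of its speed; a pose out of reach is approached as far as the arm can. A call is refused whole if a number of a shift passes 41.7 or a number of a turn 0.125, either way. A call with a gripper value outside its range is refused whole. The fingers move at their own pace and stop on an object; the grip force is fixed at half the most. Time passes only in rows, so rows that do not move let the fingers close, or fill a call up. It gives the time, the measured TCP pose, the force and the opening at its end, in the units of the state.
- r.sense(): the state, without advancing time (a new reading comes with each control period).
- r.camera(name): name is "side" or "top" or "wrist"; returns the picture (480x640x3 uint8, red, green, blue); there is no depth.
- r.camera_model(name): a dict with "intrinsics" (3x3 intrinsics, pixels), "position" and "rotation" of the camera in the world; the wrist camera has in their place "mount" (4x4, takes a point from camera to tool coordinates, whose origin is the TCP and whose axes are the flange's). Camera axes: x right, y down, z forward; pixel columns grow to the right and rows downward; lengths in m; the calibration is good to about 2 mm. A picture is of the moment at which its call begins: read the wrist's pose just before it. camera_model takes no time and is no camera call.
- r.finish_job(): hands the job in, once; it reports no verdict.
The state is a dict: "t": time; "joints": joint angles; "qvel": joint speeds; "joint_efforts": joint torques, N m; "tool_pos": TCP position; "orientation": TCP orientation; "contact_force": force on the tool from outside, world axes, zero at the start; "ft_torque": the same for the moment, N m; "width": finger opening in m.
Only numpy, scipy, OpenCV 4.12 (cv2) and the standard library are available. Lean on these libraries where they do the work, as an engineer would, in place of code of your own. Each camera call takes 0.05 s, during which the arm holds its last target.

### The job

Put the four pieces of the sampling set away, each into the holder that fits it: the specimen cup upright in the wide round pocket, the dropper bottle upright in the narrow round pocket, the capped tube lying in the short rest and the marker pen lying in the long rest. Each must sit fully down in its holder, be let go and stay still; leave the tape roll and the timer where they lie.

Things in the scene. Friction and masses are not known exactly. Their poses are not given: they have to be found in the camera images.
- cup_mid (a point): Specimen cup with a pale screw lid, standing upright, 62 mm high; the lid, 46 to 62 mm above the underside, is 52 mm across; the body below tapers from 46 mm to 42 mm at the foot. About 50 g. Point: on its axis, half-way up (31 mm above the underside); z up.
- dropper_mid (a point): Small white dropper bottle with a grey pointed cap, standing upright, 71 mm high; the cylindrical body is 25 mm across, up to 46 mm above the underside; the cap above it gives no grip. About 30 g. Point: on its axis, half-way up (35.5 mm above the underside); z up.
- tube_mid (a point): Capped blood tube lying on the worktop, 108 mm long, cap 17 mm across; between the fingers it is 13 mm wide and 15 mm high, and it does not roll. About 20 g. Point: middle of its length, 8.5 mm above the underside; y along the tube, within 0.35 rad of the world x axis, either way round; z up.
- marker_mid (a point): Marker pen with a cap, lying on the worktop, 135 mm long, 17 mm wide and 16 mm high. About 20 g. Point: middle of its length, 8 mm above the underside as it lies; y along the pen. Lies within 0.35 rad of the world x axis, either way round.
- wide_pocket_floor (a point): White wide round pocket fixed to the worktop: a dish with a flat grey floor 3 mm above the worktop, inner width 60 mm, outer 78 mm, rim 9 mm above the worktop. Point: centre of the floor; z up. Behind all the holders, about 0.1 m farther from the robot, an upright wall rises from the edge of the worktop: keep the arm off it.
- narrow_pocket_floor (a point): White narrow round pocket fixed to the worktop: a dish with a flat grey floor 3 mm above the worktop, inner width 39 mm, outer 57 mm, rim 9 mm above the worktop. Point: centre of the floor; z up. Behind all the holders, about 0.1 m farther from the robot, an upright wall rises from the edge of the worktop: keep the arm off it.
- short_rest_seat (a point): White short fixed rest for a lying rod, on a base plate 140x44x4 mm. The rod lies on the floors (12 mm above the worktop) of two forks, 12 mm thick, 40 mm either side of the middle, between cheeks 30 mm apart and end stops 130 mm apart, all 22 mm high; open between the forks. Point: middle, at fork floor level; x along the rest, within 0.35 rad of world x; z up.
- long_rest_seat (a point): White long fixed rest for a lying rod, on a base plate 166x44x4 mm. The rod lies on the floors (12 mm above the worktop) of two forks, 12 mm thick, 50 mm either side of the middle, between cheeks 30 mm apart and end stops 156 mm apart, all 22 mm high; open between the forks. Point: middle, at fork floor level; x along the rest, within 0.35 rad of world x; z up.
- tape: Roll of paper tape lying flat, 53 mm across, 12 mm high; a bystander, to be left alone. Origin: centre of its underside.
- timer: Pale count-down timer with three buttons, 70x66x19 mm, lying flat; a bystander, to be left alone. Origin: centre of its underside.
Mind the look-alikes: they are no part of the job. What is shaped like the part that bears tube_mid but green or turquoise is not meant.

How it is judged:
By the outcome, as a careful person would: the job done as asked, in the order asked, and still so for the second after the job is handed in, with the robot touching nothing.
It also fails if it takes over 128 s, if anything falls off the work surface, if the arm or the gripper's body presses on something with over 40 N, if the wrist force passes 120 N, or if a joint passes its speed limit or range.

## Working session

There is one attempt and no reset: what is moved stays moved. The work goes in short steps, Python scripts to look and compute and a tool call to move; the robot and the scene stay as the last step left them, time stands still between calls to the robot, and variables do not carry over. Pictures are saved under pics/ and viewed, and the job is handed in when it is done.

Besides the shell and the picture viewer there is one more tool, called after "Emit:" as name(argument=value, ...), one argument or row to a line, values as JSON. servo_tool: Moves the arm, as the interface text tells. Its arguments: {"type":"object","properties":{"rows":{"type":"array","items":{"type":"number"}}},"required":["rows"]}

```bash
mkdir -p pics; ls; cat > h.py <<'E'
import numpy as np,cv2
from bench import r
def save(n,im): cv2.imwrite('pics/'+n+'.png',cv2.cvtColor(im,cv2.COLOR_RGB2BGR))
def ray(m,u,v):
    d=np.linalg.inv(np.array(m['intrinsics']))@[u,v,1]; return np.array(m['position']),np.array(m['rotation'])@d
def onz(m,u,v,z):
    p,d=ray(m,u,v); return p+d*(z-p[2])/d[2]
def proj(m,P):
    c=np.array(m['rotation']).T@(np.array(P)-np.array(m['position'])); q=np.array(m['intrinsics'])@c; return q[:2]/q[2]
E
python3 - <<'E'
from h import *
for n in ('top','side'):
    im=r.camera(n);np.save(n+'.npy',im);save(n+'0',im);m=r.camera_model(n);print(n,m)
print(r.sense())
E
```

```text
pics
top {'intrinsics': array([[550.91257218,   0.        , 309.15689249],
       [  0.        , 550.91257218, 235.12276194],
       [  0.        ,   0.        ,   1.        ]]), 'position': array([0.23312313, 0.00634341, 1.50810371]), 'rotation': array([-2.20771587,  2.17288265, -0.0565177 ])}
side {'intrinsics': array([[444.47219912,   0.        , 311.67612418],
       [  0.        , 444.47219912, 241.74836156],
       [  0.        ,   0.        ,   1.        ]]), 'position': array([0.02943659, 0.95189156, 0.5103261 ]), 'rotation': array([-0.39769612,  2.46479807, -1.60703305])}
{'t': 0.1, 'joints': array([-1.28246711e+00,  2.07381069e-01,  1.54283164e+00,  4.04626742e-05,
        1.39347532e+00, -1.50486000e-01]), 'qvel': array([ 0.00134088, -0.00074515, -0.0030009 , -0.00057624,  0.00054739,
        0.00046265]), 'joint_efforts': array([-4.08139476e-04, -3.84090257e+01, -2.92547983e+01, -2.30306787e-04,
        4.83385709e-03,  4.16295798e-07]), 'tool_pos': array([ 0.2440934, -0.5197927,  0.1991059]), 'orientation': array([-3.06423734e+00, -6.83305690e-01,  1.64158386e-04]), 'contact_force': array([0.39745435, 0.32880361, 0.3780805 ]), 'ft_torque': array([ 0.03670412, -0.00244296, -0.00942274]), 'width': 0.0850844855903477}
```

View pics/top0.png

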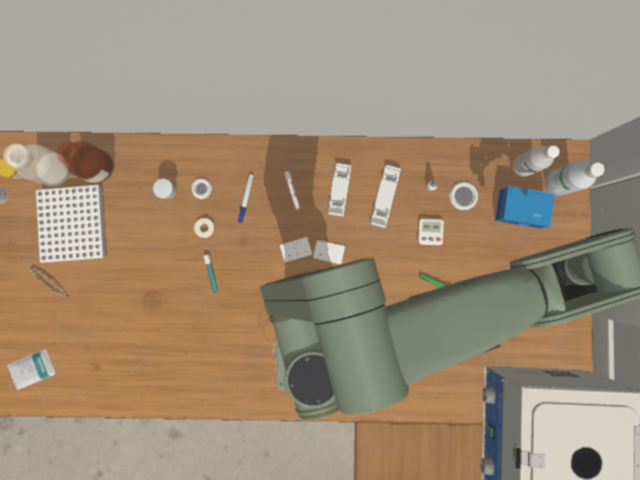

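View pics/side0.png

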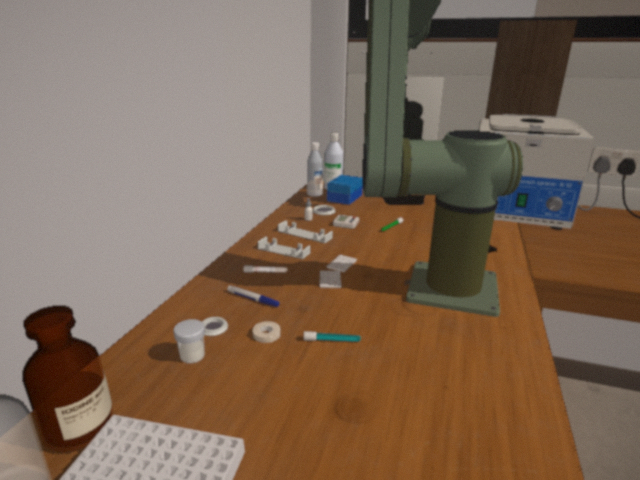

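```bash
sed -i "s/^def ray/from scipy.spatial.transform import Rotation as Ro\ndef cm(n):\n    m=dict(r.camera_model(n)); m['rotation']=Ro.from_rotvec(m['rotation']).as_matrix(); return m\ndef ray/" h.py
python3 - <<'E'
from h import *
im=np.load('top.npy');save('tc1',cv2.resize(im[150:300,140:320],None,fx=4.4,fy=4,interpolation=cv2.INTER_CUBIC)[:600,:800])
save('tc2',cv2.resize(im[150:300,310:490],None,fx=4.4,fy=4,interpolation=cv2.INTER_CUBIC)[:600,:800])
s=np.load('side.npy');save('sc1',cv2.resize(s[190:370,150:420],None,fx=2.9,fy=3,interpolation=cv2.INTER_CUBIC))
E
```

```text
(no output)
```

View pics/tc1.png

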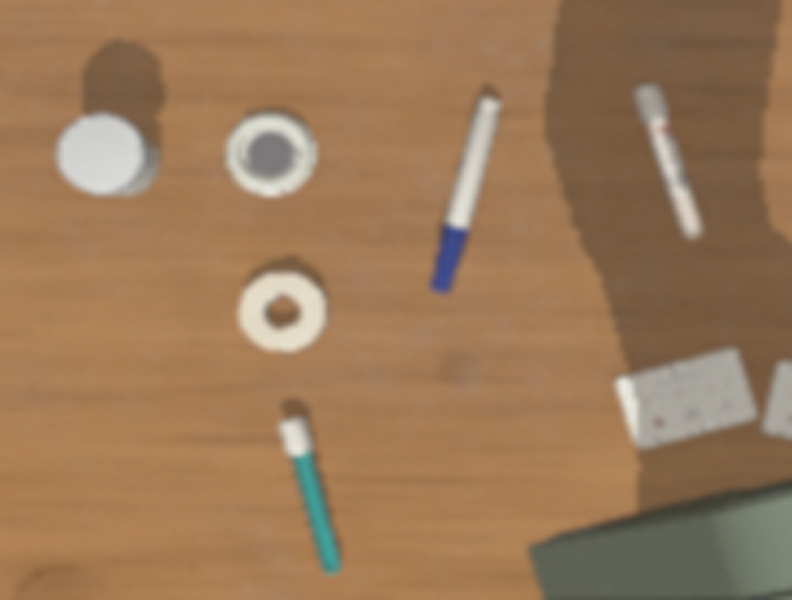

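View pics/tc2.png

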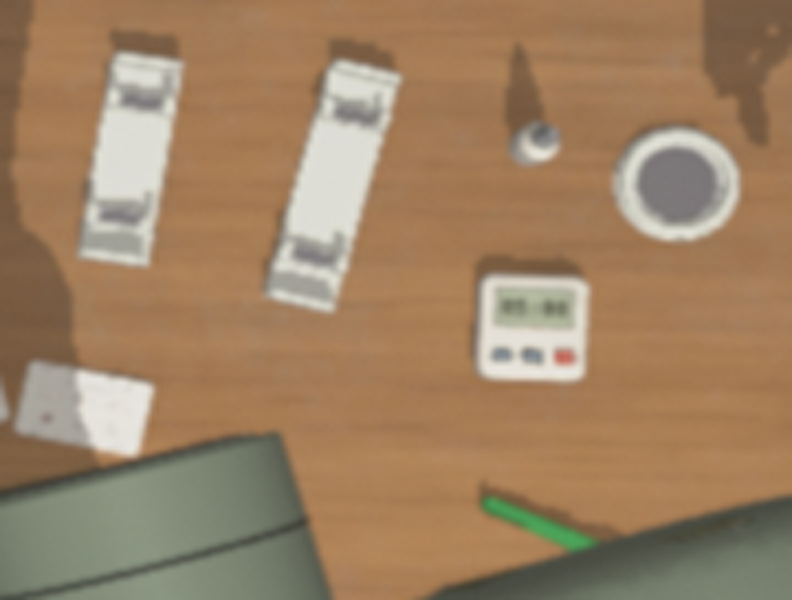

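View pics/sc1.png

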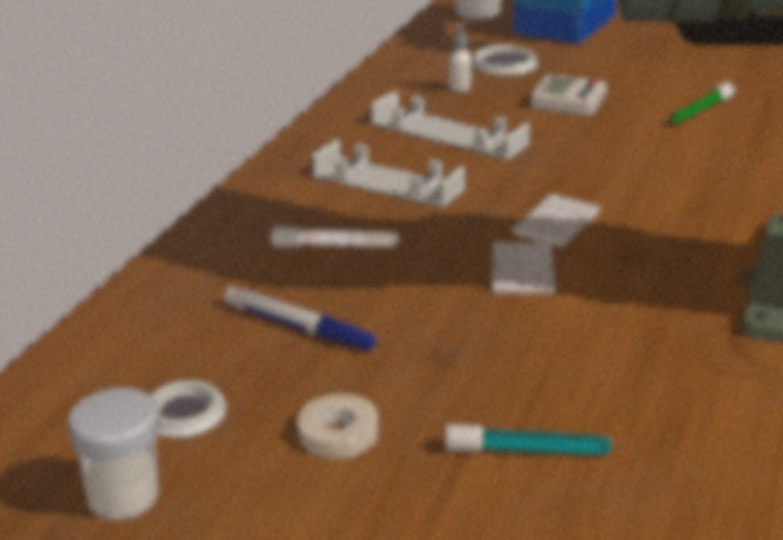

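```bash
python3 - <<'E'
from h import *
im=np.load('top.npy');m=cm('top')
hsv=cv2.cvtColor(im,cv2.COLOR_RGB2HSV)
mask=((hsv[...,1]<75)&(hsv[...,2]>60)|((hsv[...,0]>105)&(hsv[...,0]<130)&(hsv[...,1]>80))).astype(np.uint8)
mask[:140]=0;mask[245:]=0
n,lab,st,ce=cv2.connectedComponentsWithStats(mask)
save('mask',mask[:,:,None].repeat(3,2)*255)
for i in range(1,n):
    if st[i,4]<40: continue
    pts=np.argwhere(lab==i)[:,::-1].astype(np.float32)
    print(i,st[i],ce[i].round(1),cv2.minAreaRect(pts), onz(m,*ce[i],0.01).round(4))
def px(x,y,o): return (o+x/4.4,150+y/4)
print('cup lid',onz(m,*px(101,153,140),.062))
print('dropper mid->', onz(m,*px(544,130,310),.07),onz(m,*px(530,150,310),.03))
print('wall edge',onz(m,300,135,0))
E
```

```text
1 [ 495  140  145  105 6779] [601.1 190.5] ((567.0, 192.0), (104.0, 144.0), 90.0) [ 0.4523 -0.7804  0.01  ]
2 [   4  144   65   42 1899] [ 36.2 163.7] ((36.165557861328125, 163.19586181640625), (67.12161254882812, 37.93955612182617), 11.633633613586426) [0.5027 0.7681 0.01  ]
3 [ 513  145   47   32 1001] [535.1 159.8] ((536.1443481445312, 159.32473754882812), (23.86063575744629, 50.97037887573242), 66.03751373291016) [ 0.5342 -0.6013  0.01  ]
4 [327 162  25  55 902] [339.1 189.2] ((339.12884521484375, 189.10140991210938), (17.16525650024414, 53.15178680419922), 9.162346839904785) [ 0.4449 -0.0655  0.01  ]
5 [ 370  164   31   64 1080] [384.9 195.9] ((384.91461181640625, 195.72088623046875), (17.515886306762695, 63.03505325317383), 14.42077350616455) [ 0.4286 -0.191   0.01  ]
6 [ 85 170  24  13 150] [ 97.9 176.8] ((96.96736145019531, 177.3308563232422), (8.824702262878418, 23.478065490722656), 60.642250061035156) [0.469  0.5966 0.01  ]
7 [284 171  16  39 231] [291.5 189.2] ((291.5282897949219, 189.84906005859375), (39.834564208984375, 6.593307018280029), 74.05460357666016) [0.4429 0.06
[... 716 characters left out ...]
03) [0.3617 0.6683 0.01  ]
14 [  0 188   9  16 107] [  3.1 195.7] ((4.0, 195.5), (15.0, 8.0), 90.0) [0.4129 0.855  0.01  ]
15 [194 218  21  20 295] [203.9 227.3] ((204.0, 227.5), (19.0, 20.0), 90.0) [0.3346 0.302  0.01  ]
16 [418 218  26  27 659] [430.2 231. ] ((430.5, 231.0), (26.0, 25.0), 90.0) [ 0.3343 -0.3148  0.01  ]
17 [280 237  30   8 141] [298.1 241.6] ((294.5, 240.5), (7.0, 29.0), 90.0) [0.2997 0.0441 0.01  ]
18 [315 240  26   5  78] [324.8 242.7] ((327.5, 242.0), (25.0, 4.0), -0.0) [ 0.2979 -0.0284  0.01  ]
cup lid [0.43292677 0.40276313 0.062     ]
dropper mid-> [ 0.45796928 -0.31058149  0.07      ] [ 0.4505063  -0.31086652  0.03      ]
wall edge [0.59577626 0.04426102 0.        ]
```

View pics/mask.png

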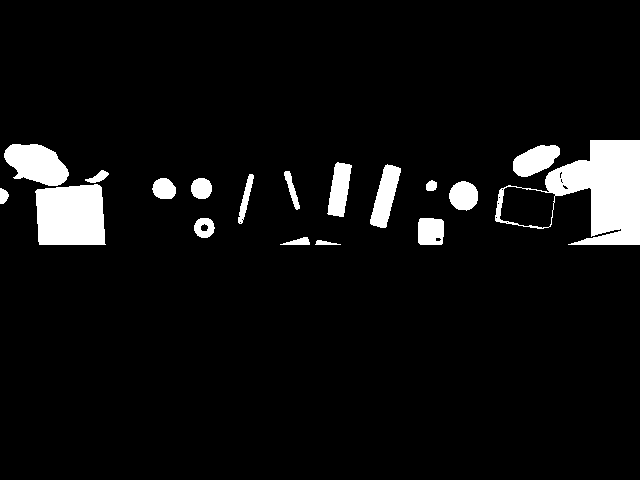

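```bash
cat >> h.py <<'E'
def wm():
    s=r.sense(); c=r.camera_model('wrist'); T=np.eye(4);T[:3,:3]=Ro.from_rotvec(s['orientation']).as_matrix();T[:3,3]=s['tool_pos']
    M=T@np.array(c['mount']); return dict(intrinsics=c['intrinsics'],position=M[:3,3],rotation=M[:3,:3])
def wshot(n):
    m=wm(); im=r.camera('wrist'); save(n,im); np.savez(n+'.npz',im=im,**m); return m,im
def load(n):
    d=np.load(n+'.npz'); return {k:d[k] for k in ('intrinsics','position','rotation')},d['im']
E
python3 - <<'E'
from h import *
print(r.camera_model('wrist')); m,im=wshot('w0')
for uv in((0,0),(320,240),(639,479)): print(onz(m,*uv,0))
E
```

```text
{'intrinsics': array([[391.87937277,   0.        , 319.10461683],
       [  0.        , 391.87937277, 238.72891581],
       [  0.        ,   0.        ,   1.        ]]), 'mount': array([[ 8.90728352e-04, -9.55586259e-01, -2.94710210e-01,
         7.57727025e-02],
       [ 9.99999600e-01,  8.74622389e-04,  1.86457263e-04,
         1.04815000e-03],
       [ 7.95841494e-05, -2.94710258e-01,  9.55586656e-01,
        -1.73771738e-01],
       [ 0.00000000e+00,  0.00000000e+00,  0.00000000e+00,
         1.00000000e+00]])}
[ 0.28453482 -0.20540484  0.        ]
[ 0.20813457 -0.53844009  0.        ]
[ 0.09733513 -1.02255224  0.        ]
```

Emit:
servo_tool(
  rows=[1,30,15,0,-0.12,1,30,20,0,-0.12,1,30,25,0,-0.12,1,30,30,0,-0.08,1,25,30,0,0],
)

```text
t: 0.57
tool_pos: [0.3851, -0.4031, 0.197]
orientation: [-3.139, 0.042, 0.005]
contact_force: [0.6, -0.1, 0.2]
width: 0.0852
```

```bash
python3 - <<'E'
from h import *
m,im=wshot('w1'); print(r.sense()['tool_pos'],r.sense()['orientation'])
print(proj(m,[.433,-.4048,.009]),proj(m,[.45,-.311,.03]))
E
```

```text
[ 0.38954097 -0.39632936  0.19673682] [-3.13314019e+00  2.87756203e-02  2.25862923e-05]
[319.2950098  149.91683215] [207.20967771 134.22725812]
```

View pics/w1.png

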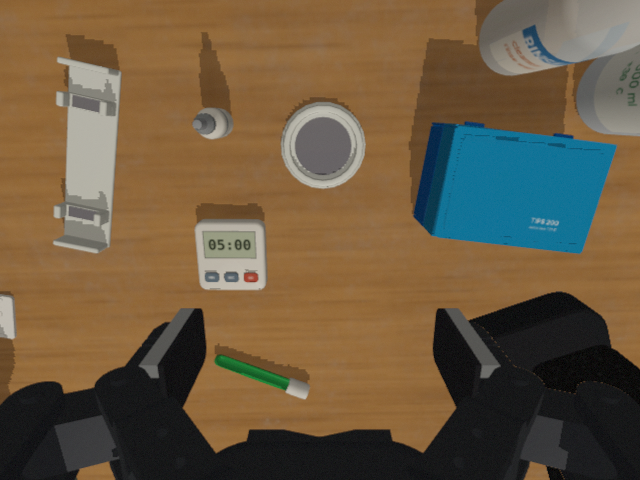

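```bash
cat >> h.py <<'E'
def ell(im,mask):
    cs,_=cv2.findContours(mask.astype(np.uint8),cv2.RETR_EXTERNAL,cv2.CHAIN_APPROX_NONE)
    return max(cs,key=cv2.contourArea)
E
python3 - <<'E'
from h import *
m,im=load('w1')
hsv=cv2.cvtColor(im,cv2.COLOR_RGB2HSV)
sub=np.zeros(im.shape[:2],bool); sub[90:200,270:375]=1
w=(hsv[...,1]<60)&(hsv[...,2]>60)&sub
c=ell(im,w); e=cv2.fitEllipse(c); print('outer',e, onz(m,*e[0],.009))
g=cv2.morphologyEx(((hsv[...,1]<60)&(hsv[...,2]<150)&(hsv[...,2]>60)&sub).astype(np.uint8),cv2.MORPH_OPEN,np.ones((3,3)))
c=ell(im,g); e=cv2.fitEllipse(c); print('floor',e,onz(m,*e[0],.003))
sub[:]=0; sub[90:150,180:245]=1
w=(hsv[...,1]<75)&(hsv[...,2]>90)&sub
c=ell(im,w); x,y,ww,hh=cv2.boundingRect(c); print(x,y,ww,hh)
save('dz',cv2.resize(im[90:155,180:250],None,fx=8,fy=8,interpolation=cv2.INTER_CUBIC))
save('lr',cv2.resize(im[40:260,40:140],None,fx=2.7,fy=2.7,interpolation=cv2.INTER_CUBIC))
E
```

```text
outer ((322.6784973144531, 144.69850158691406), (83.44721984863281, 85.6649398803711), 1.886942744255066) [ 0.43751026 -0.40795894  0.009     ]
floor ((323.3540344238281, 148.99349975585938), (59.446746826171875, 63.48823165893555), 173.46104431152344) [ 0.4332535  -0.40851645  0.003     ]
192 108 41 31
```

View pics/dz.png

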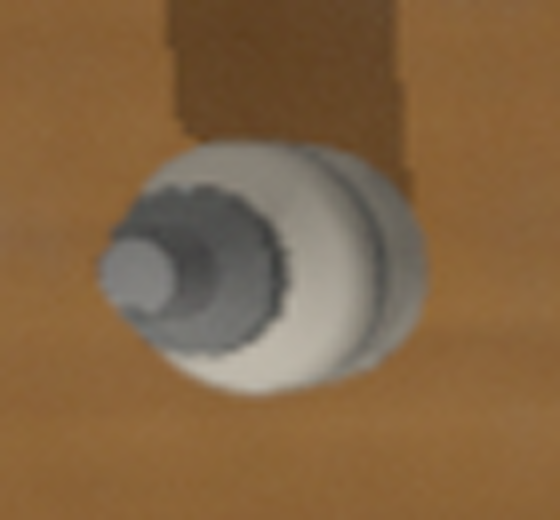

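Emit:
servo_tool(
  rows=[1,0,40,0,0,1,0,40,0,0,1,0,40,0,0,1,0,40,0,0,1,0,40,0,0.03],
)

```text
t: 1.03
tool_pos: [0.39, -0.1989, 0.1945]
orientation: [-3.134, -0.02, 0.002]
contact_force: [1.3, 0.2, 0.2]
width: 0.0857
```

```bash
python3 - <<'E'
from h import *
m,im=wshot('w2'); print(r.sense()['tool_pos'])
E
```

```text
[ 0.38889904 -0.19109045  0.19360215]
```

View pics/w2.png

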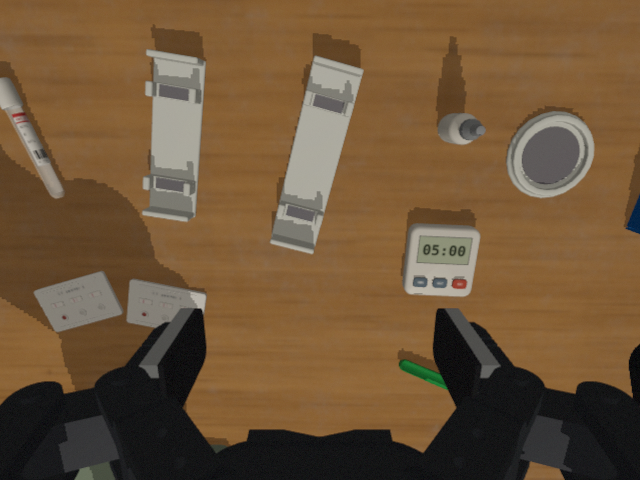

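Emit:
servo_tool(
  rows=[1,0,40,0,0,1,0,40,0,0,1,0,40,0,0,1,0,40,0,0,1,0,40,0,0],
)

```text
t: 1.5
tool_pos: [0.3875, 0.0042, 0.1937]
orientation: [-3.129, -0.021, 0.002]
contact_force: [1.2, 0.4, -0.7]
width: 0.0855
```

Emit:
servo_tool(
  rows=[1,0,40,0,0,1,0,40,0,0,1,0,30,0,0,1,0,0,0,0,1,0,0,0,0],
)

```text
t: 1.92
tool_pos: [0.3849, 0.1249, 0.1937]
orientation: [-3.127, -0.04, -0.0]
contact_force: [-0.1, -0.1, -0.6]
width: 0.0855
```

```bash
python3 - <<'E'
from h import *
m,im=wshot('w3'); print(r.sense()['tool_pos'])
E
```

```text
[0.38489172 0.12459986 0.19370764]
```

View pics/w3.png

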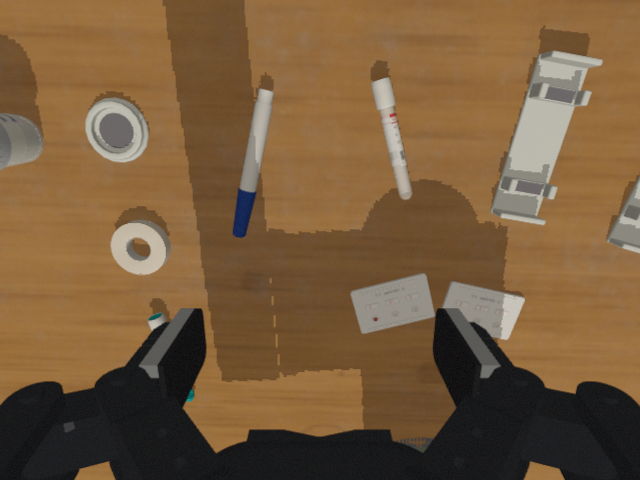

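Emit:
servo_tool(
  rows=[1,0,40,0,0,1,0,40,0,0,1,0,40,0,0,1,0,40,0,0,1,0,40,0,0],
)

```text
t: 2.38
tool_pos: [0.3907, 0.3154, 0.1935]
orientation: [-3.134, 0.01, -0.005]
contact_force: [0.6, -0.0, -0.9]
width: 0.0854
```

Emit:
servo_tool(
  rows=[1,0,40,0,0,1,0,30,0,0,1,0,0,0,0,1,0,0,0,0,1,0,0,0,0],
)

```text
t: 2.8
tool_pos: [0.3962, 0.3872, 0.1918]
orientation: [-3.135, 0.018, -0.005]
contact_force: [-0.4, -0.1, -0.2]
width: 0.0855
```

```bash
python3 - <<'E'
from h import *
m,im=wshot('w4'); print(r.sense()['tool_pos'],r.sense()['joints'])
E
```

```text
[0.39627148 0.38665497 0.19171627] [0.61460445 0.16372604 1.60989207 0.00351517 1.36179273 2.19687686]
```

View pics/w4.png

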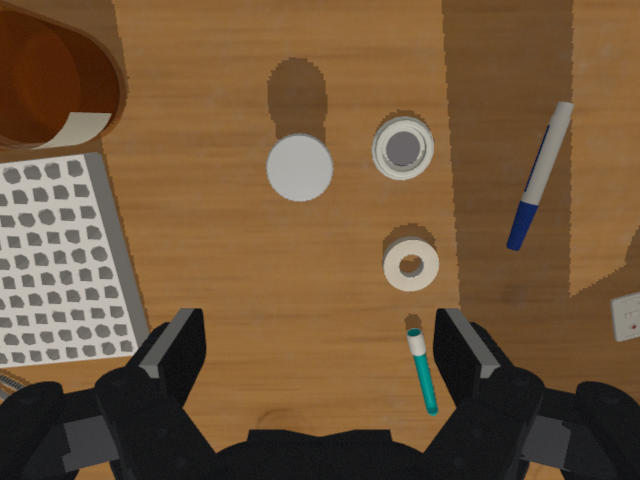

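```bash
python3 - <<'E'
from h import *
m,im=load('w4')
hsv=cv2.cvtColor(im,cv2.COLOR_RGB2HSV)
def reg(a,b,c,d):
    s=np.zeros(im.shape[:2],bool); s[b:d,a:c]=1; return s
W=(hsv[...,1]<70)&(hsv[...,2]>60)
c=ell(im,W&reg(250,120,345,210)); e=cv2.fitEllipse(c); print('lid',e,onz(m,*e[0],.062))
c=ell(im,W&reg(365,105,440,185)); e=cv2.fitEllipse(c); print('narrow outer',e,onz(m,*e[0],.009))
for (u,v) in ((0,0),): pass
m2,i2=load('w2')
save('r2',cv2.resize(i2[40:265,130:375],None,fx=3.2,fy=2.6,interpolation=cv2.INTER_CUBIC))
m3,i3=load('w3')
save('t3',cv2.resize(i3[60:250,220:430],None,fx=3,fy=3,interpolation=cv2.INTER_CUBIC))
E
```

```text
lid ((299.2491149902344, 166.910400390625), (66.33931732177734, 67.85853576660156), 163.63038635253906) [0.43697529 0.40222666 0.062     ]
narrow outer ((402.33062744140625, 147.75469970703125), (60.40966033935547, 64.53678894042969), 34.80278396606445) [0.44683809 0.31338465 0.009     ]
```

View pics/r2.png

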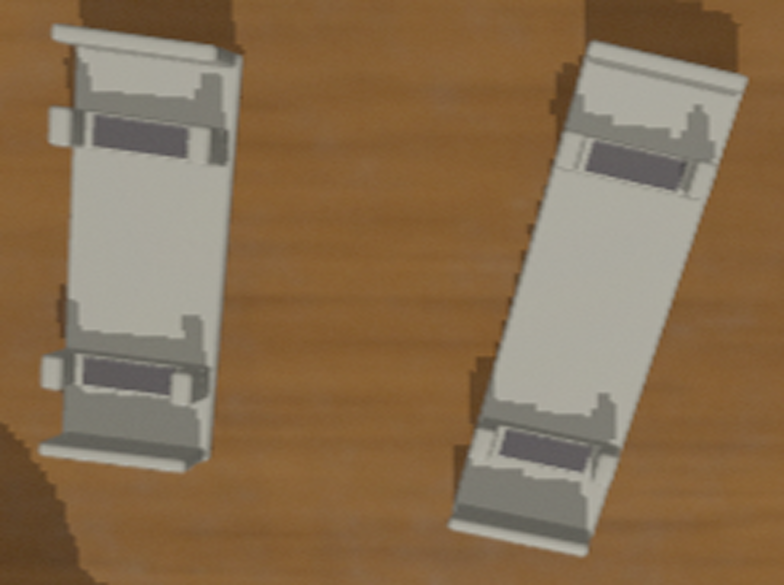

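View pics/t3.png

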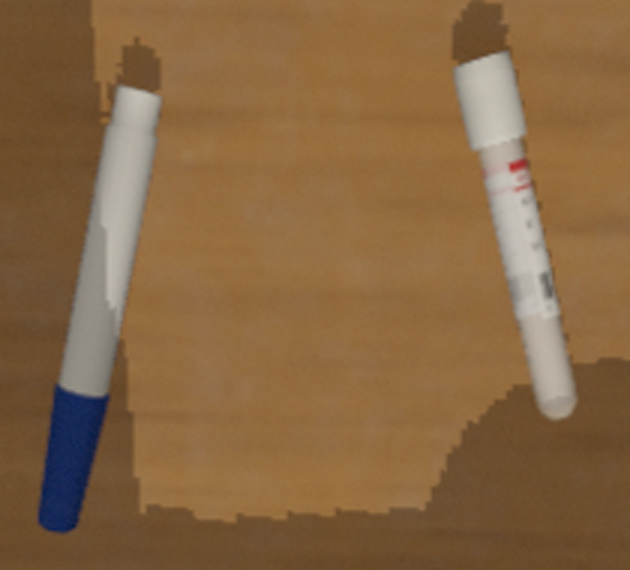

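```bash
python3 - <<'E'
from h import *
m2,i2=load('w2');m3,i3=load('w3');m1,i1=load('w1')
def floors(nm,m,im,box,ax):
    a,b,c,d=box; hsv=cv2.cvtColor(im,cv2.COLOR_RGB2HSV).astype(int)
    rgb=im.astype(int)
    k=((rgb[...,2]-rgb[...,1]>2)&(hsv[...,1]<60)&(hsv[...,2]>50)).astype(np.uint8)
    s=np.zeros_like(k);s[b:d,a:c]=k[b:d,a:c]
    s=cv2.morphologyEx(s,cv2.MORPH_OPEN,np.ones((3,3)))
    n,l,st,ce=cv2.connectedComponentsWithStats(s)
    o=[(st[i,4],ce[i]) for i in range(1,n) if st[i,4]>40]
    P=[onz(m,*q[1],.012) for q in o]
    print(nm,o)
    for p in P: print(p.round(4))
    if len(P)==2:
        d=P[0]-P[1]; print('mid',(P[0]+P[1])/2,'len',np.linalg.norm(d),'ang',np.arctan2(d[1],d[0]))
floors('short',m2,i2,(140,45,210,225),0)
floors('long',m2,i2,(265,50,365,260),0)
floors('short3',m3,i3,(490,45,605,230),0)
floors('long1',m1,i1,(50,50,125,255),0)
for nm,a,b in(('marker',(139,92),(58,528)),('tube',(482,58),(558,418))):
    P=[onz(m3,220+x/3,60+y/3,.008) for x,y in(a,b)]; d=P[0]-P[1]
    print(nm,(P[0]+P[1])/2,np.linalg.norm(d),np.arctan2(d[1],d[0]))
m4,_=load('w4'); P=[onz(m4,*q,.008) for q in((566,104),(513.5,248))];d=P[0]-P[1];print('marker4',(P[0]+P[1])/2,np.linalg.norm(d),np.arctan2(d[1],d[0]))
# dropper: tip + body
for m,tip in((m1,(197.1,124.4)),(m2,(480,130))): print('drop tip',onz(m,*tip,.071))
E
```

```text
short []
long []
short3 []
long1 []
marker [0.41633452 0.18877933 0.008     ] 0.13454795214900872 -0.20774837252981226
tube [0.44227643 0.06181737 0.008     ] 0.10737079752904809 0.29246312358192067
marker4 [0.41701891 0.18827099 0.008     ] 0.1331141825670765 -0.20837402627385262
drop tip [ 0.45858055 -0.31582481  0.071     ]
drop tip [ 0.45910586 -0.31504885  0.071     ]
```

Emit:
servo_tool(
  rows=[1,20,8,-15,0,1,20,8,-30,0,1,0,0,-35,0,1,0,0,-10,0,1,0,0,0,0],
)

```text
t: 3.27
tool_pos: [0.4434, 0.3949, 0.1035]
orientation: [-3.132, 0.038, -0.016]
contact_force: [0.5, 0.1, 0.4]
width: 0.0853
```

```bash
python3 - <<'E'
from h import *
m,im=wshot('w5'); s=r.sense();print(s['tool_pos'],s['orientation'])
hsv=cv2.cvtColor(im,cv2.COLOR_RGB2HSV); 
W=((hsv[...,1]<50)&(hsv[...,2]>150))
n,l,st,ce=cv2.connectedComponentsWithStats(W.astype(np.uint8))
for i in range(1,n):
    if st[i,4]>800: print(st[i],ce[i],onz(m,*ce[i],.062))
m2,i2=load('w2')
for p in ((174,92),(170,186),(328,104)): print(i2[p[1],p[0]],cv2.cvtColor(i2,cv2.COLOR_RGB2HSV)[p[1],p[0]])
E
```

```text
[0.44306033 0.39463128 0.10388243] [-3.13297386  0.03751008 -0.01521684]
[ 396  191   77   70 1968] [434.72052846 223.63465447] [0.46115659 0.32850744 0.062     ]
[ 264  228   86   79 5223] [306.19241815 267.11468505] [0.43630745 0.40223503 0.062     ]
[   0  243   83  160 5037] [ 29.86777844 325.18681755] [0.40125658 0.57492637 0.062     ]
[ 410  336   38   55 1038] [425.73217726 366.77071291] [0.36736875 0.32849759 0.062     ]
[96 92 92] [ 0 11 96]
[95 90 90] [ 0 13 95]
[97 93 94] [173  11  97]
```

View pics/w5.png

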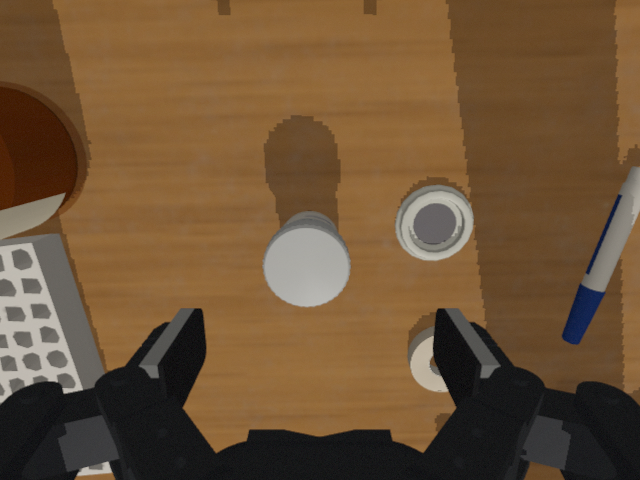

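Emit:
servo_tool(
  rows=[1,-6,7,-10,0,1,0,0,-25,0,1,0,0,-25,0,1,0,0,-12,0,1,0,0,0,0],
)

```text
t: 3.73
tool_pos: [0.4407, 0.4051, 0.0392]
orientation: [-3.122, 0.041, -0.036]
contact_force: [-0.3, 0.6, -0.2]
width: 0.0853
```

```bash
python3 - <<'E'
from h import *
m2,i2=load('w2');m3,i3=load('w3');m1,i1=load('w1')
def floors(nm,m,im,box,ax):
    a,b,c,d=box; hsv=cv2.cvtColor(im,cv2.COLOR_RGB2HSV).astype(int)
    k=((hsv[...,1]<30)&(hsv[...,2]>75)&(hsv[...,2]<106)&((hsv[...,0]>150)|(hsv[...,0]<8))).astype(np.uint8)
    s=np.zeros_like(k);s[b:d,a:c]=k[b:d,a:c]
    s=cv2.morphologyEx(s,cv2.MORPH_OPEN,np.ones((3,3)))
    n,l,st,ce=cv2.connectedComponentsWithStats(s)
    o=[(st[i,4],ce[i].round(1)) for i in range(1,n) if st[i,4]>60]
    P=[onz(m,*q[1],.012) for q in o]
    print(nm,o)
    if len(P)==2:
        d=P[0]-P[1]; print('mid',(P[0]+P[1])/2,'len',np.linalg.norm(d),'ang',np.arctan2(d[1],d[0]))
floors('short',m2,i2,(140,45,210,225),0)
floors('long',m2,i2,(265,50,365,260),0)
floors('short3',m3,i3,(490,45,605,230),0)
floors('long1',m1,i1,(50,50,125,255),0)
print(r.sense()['tool_pos'])
E
```

```text
short [(np.int32(251), array([174.1,  92.2])), (np.int32(158), array([170.4, 184.2]))]
mid [ 0.44563521 -0.06743841  0.012     ] len 0.07988880846999241 ang -0.13806717631822668
long [(np.int32(127), array([333.1, 104.9])), (np.int32(204), array([299.1, 212.6]))]
mid [ 0.42897641 -0.194403    0.012     ] len 0.09992027121146968 ang -0.2987793167207402
short3 []
long1 [(np.int32(136), array([ 91.4, 104.7])), (np.int32(159), array([ 79.3, 213.1]))]
mid [ 0.4287833 -0.1929348  0.012    ] len 0.10053698458265048 ang -0.30953669411726586
[0.44074848 0.40513756 0.03923162]
```

Emit:
servo_tool(
  rows=[1,-4,-2,-5,0,1,0,0,-4,0,1,0,0,0,0,0.3,0,0,0,0,0.3,0,0,0,0],
)

```text
t: 4.15
tool_pos: [0.4383, 0.4059, 0.0351]
orientation: [-3.117, 0.039, -0.046]
contact_force: [0.2, 0.0, -0.8]
width: 0.0634
```

Emit:
servo_tool(
  rows=[0.3,0,0,0,0,0.3,0,0,0,0,0.3,0,0,0,0,0.3,0,0,0,0,0.3,0,0,0,0],
)

```text
t: 4.57
tool_pos: [0.4403, 0.4071, 0.0378]
orientation: [-3.114, 0.04, -0.052]
contact_force: [0.8, 0.3, -0.5]
width: 0.0257
```

```bash
python3 - <<'E'
from h import *
m,im=wshot('w6'); s=r.sense();print(s['tool_pos'],s['orientation'],s['width'],s['joints'],s['qvel'])
save('s6',r.camera('side'))
E
```

```text
[0.44033669 0.40711924 0.03777887] [-3.11417902  0.03971245 -0.05237493] 0.025568912116716466 [0.60052378 0.407158   1.64808432 0.00288861 1.04347232 2.19542292] [-0.0004001   0.00063024  0.00222243 -0.00079902  0.00081097  0.00013464]
```

View pics/w6.png

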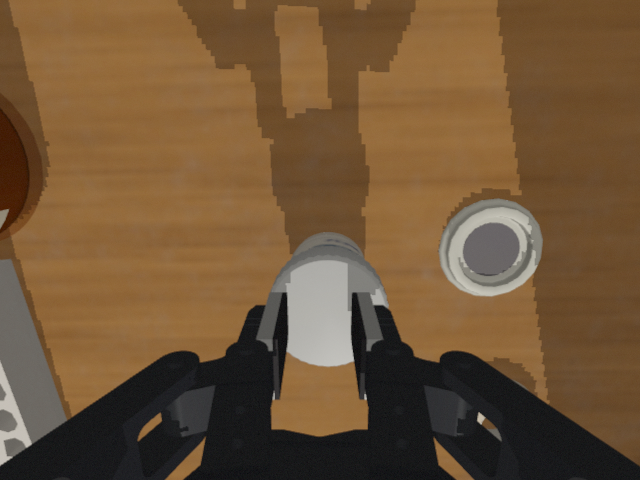

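View pics/s6.png

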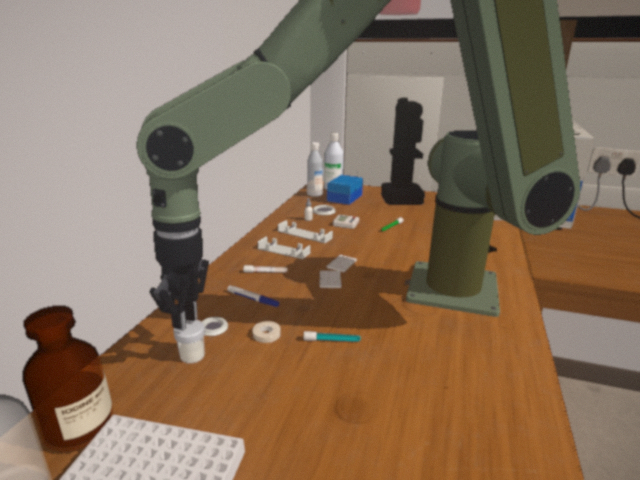

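```bash
python3 - <<'E'
from h import *
c=r.camera_model('wrist');M=np.array(c['mount']);K=np.array(c['intrinsics'])
for P in ([0,.0128,0],[0,-.0128,0],[0,.0128,-.019],[0.011,.0128,0],[-.011,.0128,0],[0,.0128,-.04],[.011,.0128,-.04]):
    q=K@(np.linalg.inv(M)@np.r_[P,1])[:3]; print(P,q[:2]/q[2])
m,im=load('w6')
for z in (0.,.003,.03,.062,.1): print(z,proj(m,[.4468,.3134,z]),proj(m,[.437,.4022,z]))
# lid ellipse size check
for n in('w4','w5','w6'):
    m,im=load(n); a=proj(m,[.437,.4022-.026,.062]);b=proj(m,[.437,.4022+.026,.062]); print(n,np.linalg.norm(a-b),m['position'])
E
```

```text
[0, 0.0128, 0] [344.09746771 283.62958689]
[0, -0.0128, 0] [290.8804793  283.57469138]
[0, 0.0128, -0.019] [346.73855295 301.30220761]
[0.011, 0.0128, 0] [344.55580425 262.18272687]
[-0.011, 0.0128, 0] [343.6546364  304.35091318]
[0, 0.0128, -0.04] [350.40003614 325.80274339]
[0.011, 0.0128, -0.04] [351.11652786 299.71140697]
0.0 [485.98620647 245.66684332] [328.21284114 264.38520905]
0.003 [488.05948487 247.18131279] [328.18557444 266.10546528]
0.03 [509.54250787 262.87403534] [327.90407795 283.86508453]
0.062 [544.03934052 288.07296675] [327.45598117 312.13551976]
0.1 [607.36197808 334.32830902] [326.64580214 363.24973066]
w4 67.68216880867755 [0.4718785  0.38438392 0.36579659]
w5 88.46832735286985 [0.51777849 0.39069989 0.27796995]
w6 122.88641244476945 [0.51053458 0.39977206 0.21388268]
```

```bash
python3 - <<'E'
from h import *
m=cm('side'); im=cv2.imread('pics/s6.png')[:,:,::-1]
for z in(0,.038,.062,.07,.1): print(z,proj(m,[.4403,.407,z]),proj(m,[.437,.4022,z]))
save('s6c',cv2.resize(im[220:380,130:250],None,fx=5,fy=3.75*1.333//1,interpolation=cv2.INTER_CUBIC)[:600])
m,im=load('w6');save('w6c',cv2.resize(im[230:400,200:450],None,fx=3.2,fy=3.2,interpolation=cv2.INTER_CUBIC))
E
```

```text
0 [188.9921935  356.48052976] [192.06285926 355.23185445]
0.038 [186.61732507 338.96518975] [189.75774738 337.76409791]
0.062 [185.0687927  327.54431669] [188.25489611 326.37573951]
0.07 [184.54394394 323.6734056 ] [187.74556534 322.51611517]
0.1 [182.53586971 308.86327869] [185.79702737 307.7504167 ]
```

View pics/s6c.png

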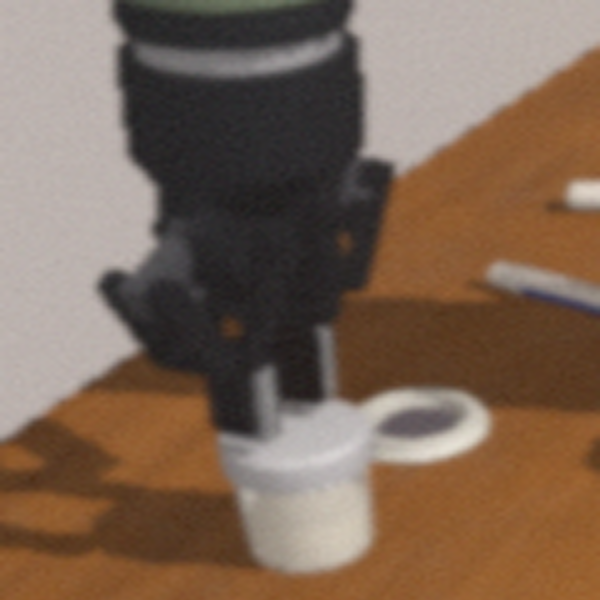

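View pics/w6c.png

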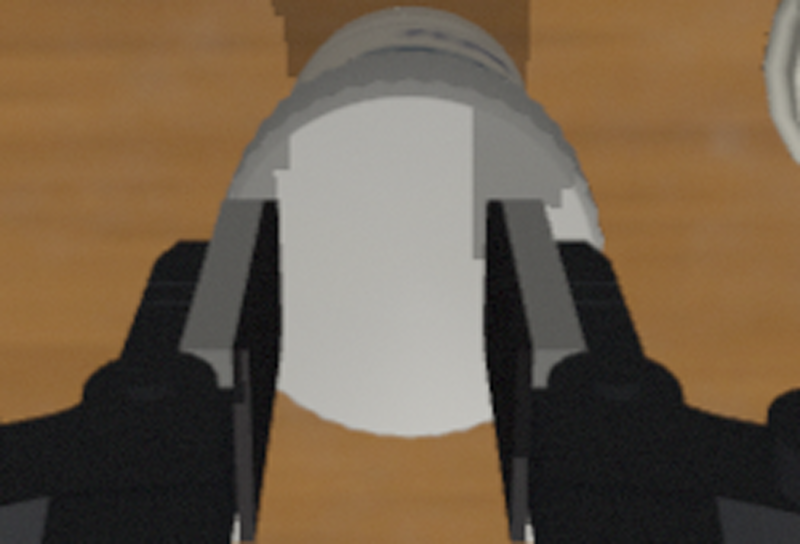

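Emit:
servo_tool(
  rows=[1,0,0,5,0,1,0,0,0,0,1,0,0,0,0,1,0,0,0,0,1,-3,-3,0,0],
)

```text
t: 5.08
tool_pos: [0.4377, 0.4043, 0.0433]
orientation: [-3.114, 0.04, -0.053]
contact_force: [-0.1, 0.4, 0.5]
width: 0.0836
```

```bash
python3 - <<'E'
from h import *
m,im=wshot('w7'); s=r.sense();print(s['tool_pos'],s['orientation'],s['width'],s['contact_force'],s['joints'])
m2=cm('side'); im=r.camera('side');save('s7c',cv2.resize(im[220:380,130:250],None,fx=5,fy=3.75,interpolation=cv2.INTER_CUBIC)[:600])
E
```

```text
[0.43649885 0.40337591 0.04292731] [-3.11523884  0.03964157 -0.05044442] 0.08508663734255255 [-0.38463808 -0.33875258 -0.19675955] [0.59899263 0.39117051 1.65819782 0.00281172 1.05096338 2.19389136]
```

View pics/w7.png

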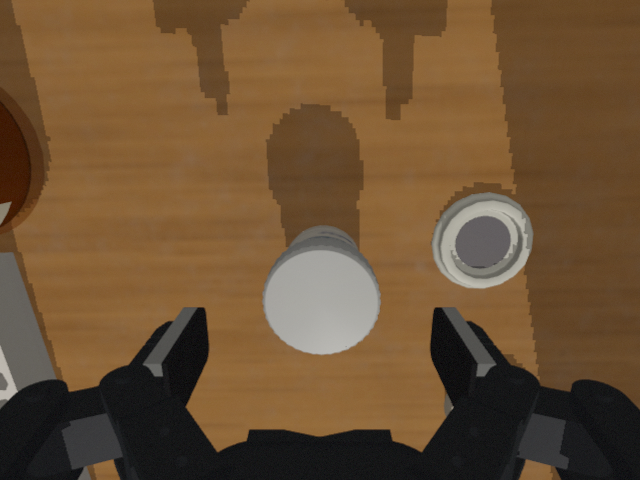

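View pics/s7c.png

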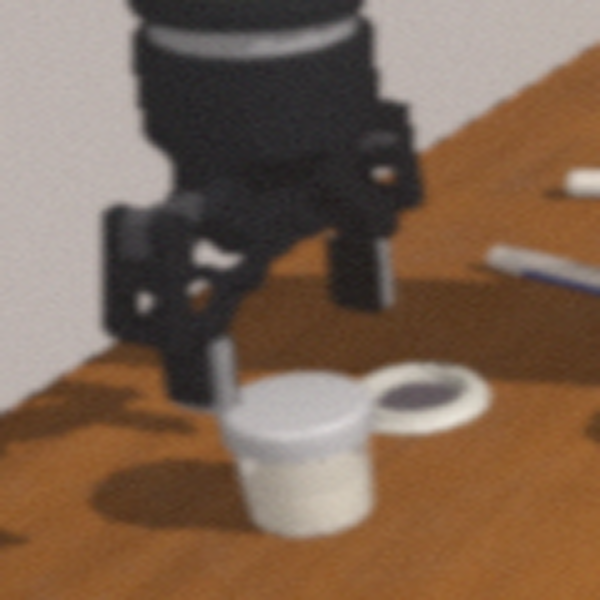

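```bash
python3 - <<'E'
from h import *
m=cm('side')
for z in(.03,.043,.056,.07,.085,.1): print(z,proj(m,[.4365,.453,z]).round(1),proj(m,[.4365,.354,z]).round(1))
E
```

```text
0.03 [173.8 359.1] [204.7 326.6]
0.043 [172.8 352.8] [204.  320.8]
0.056 [171.8 346.4] [203.4 314.8]
0.07 [170.8 339.3] [202.6 308.3]
0.085 [169.6 331.7] [201.8 301.3]
0.1 [168.4 324. ] [201.  294.1]
```

Emit:
servo_tool(
  rows=[1,1,0,-15,0,1,0,0,-15,0,1,0,0,-10,0,1,0,0,-5,0,1,0,0,0,0],
)

```text
t: 5.6
tool_pos: [0.4378, 0.4036, -0.0028]
orientation: [-3.114, 0.04, -0.053]
contact_force: [0.4, 0.4, 1.0]
width: 0.0857
```

```bash
python3 - <<'E'
from h import *
m,im=wshot('w8'); s=r.sense();print(s['tool_pos'],s['orientation'],s['width'],s['contact_force'])
m2=cm('side'); im=r.camera('side');save('s8c',cv2.resize(im[220:380,130:250],None,fx=5,fy=3.75,interpolation=cv2.INTER_CUBIC)[:600])
E
```

```text
[ 0.43796844  0.40368904 -0.00244754] [-3.11355273  0.03979751 -0.05378681] 0.08558465990311089 [ 0.07267695  0.02726977 -0.1485819 ]
```

View pics/s8c.png

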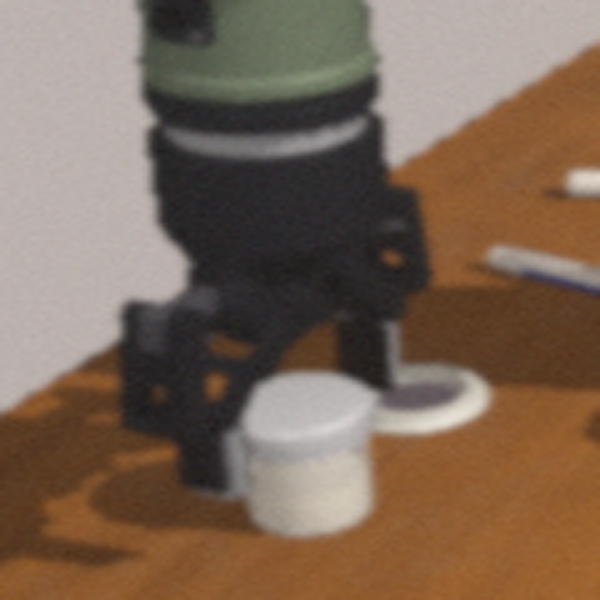

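View pics/w8.png

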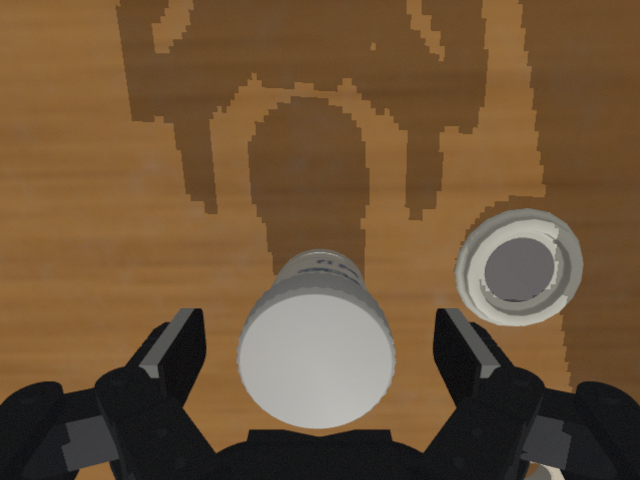

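Emit:
servo_tool(
  rows=[0.3,0,0,0,0,0.3,0,0,0,0,0.3,0,0,0,0,0.2,0,0,0,0,0.2,0,0,0,0],
)

```text
t: 6.12
tool_pos: [0.441, 0.4059, 0.0017]
orientation: [-3.109, 0.039, -0.064]
contact_force: [-0.2, -0.2, -0.8]
width: 0.0489
```

Emit:
servo_tool(
  rows=[0.2,0,0,0,0,0.2,0,0,0,0,0.2,0,0,0,0,0.2,0,0,10,0,0.2,0,0,20,0],
)

```text
t: 6.53
tool_pos: [0.4371, 0.4031, 0.0282]
orientation: [-3.115, 0.04, -0.051]
contact_force: [-0.3, -0.7, -0.4]
width: 0.0492
```

```bash
python3 - <<'E'
from h import *
m,im=wshot('w9'); s=r.sense();print(s['tool_pos'],s['orientation'],s['width'],s['contact_force'])
m2=cm('side'); im=r.camera('side');save('s9c',cv2.resize(im[220:380,130:250],None,fx=5,fy=3.75,interpolation=cv2.INTER_CUBIC)[:600])
E
```

```text
[0.44033822 0.40554621 0.03364475] [-3.10991649  0.03916081 -0.06160893] 0.04926197829913923 [1.55043996 0.16529628 1.5330307 ]
```

View pics/s9c.png

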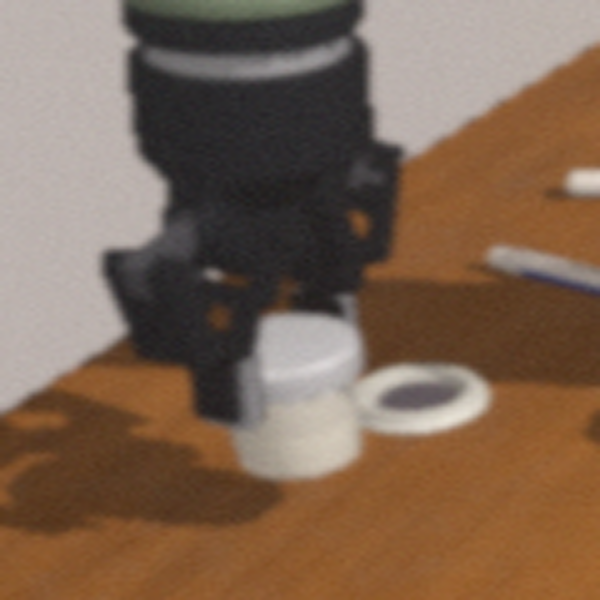

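View pics/w9.png

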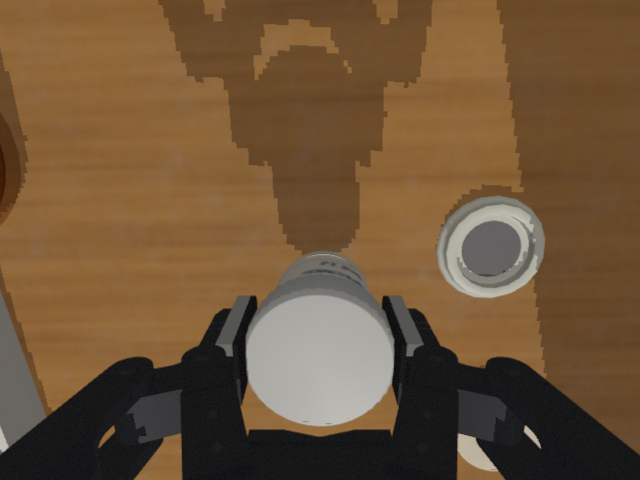

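Emit:
servo_tool(
  rows=[0.2,0,0,30,0,0.2,0,-10,35,0,0.2,0,-30,30,0,0.2,0,-38,10,0,0.2,0,-40,0,0],
)

```text
t: 7.05
tool_pos: [0.4408, 0.2904, 0.1414]
orientation: [-3.106, 0.024, -0.07]
contact_force: [0.5, 0.4, -0.7]
width: 0.0491
```

Emit:
servo_tool(
  rows=[0.2,0,-40,0,0,0.2,0,-40,0,0,0.2,0,-40,0,0,0.2,0,-40,0,0,0.2,0,-40,0,0],
)

```text
t: 7.47
tool_pos: [0.4417, 0.0838, 0.145]
orientation: [-3.103, 0.014, -0.089]
contact_force: [0.7, -0.5, -0.8]
width: 0.0493
```

Emit:
servo_tool(
  rows=[0.2,0,-40,0,0,0.2,0,-40,0,0,0.2,0,-40,0,0,0.2,0,-40,0,0,0.2,0,-40,0,0],
)

```text
t: 7.88
tool_pos: [0.4398, -0.1249, 0.1458]
orientation: [-3.105, 0.013, -0.099]
contact_force: [0.9, 0.8, -0.3]
width: 0.0488
```

Emit:
servo_tool(
  rows=[0.2,0,-40,0,0,0.2,0,-40,0,0,0.2,0,-40,0,0,0.2,0,-40,0,0,0.2,0,-40,0,0],
)

```text
t: 8.3
tool_pos: [0.4373, -0.3333, 0.1457]
orientation: [-3.107, 0.018, -0.104]
contact_force: [0.8, -0.3, -0.2]
width: 0.0488
```

Emit:
servo_tool(
  rows=[0.2,0,-40,0,0,0.2,0,-30,0,0,0.2,0,0,0,0,0.2,0,0,0,0,0.2,0,0,0,0],
)

```text
t: 8.72
tool_pos: [0.4346, -0.4165, 0.144]
orientation: [-3.112, 0.035, -0.106]
contact_force: [0.2, 0.1, -0.1]
width: 0.0488
```

```bash
python3 - <<'E'
from h import *
m,im=wshot('w10'); s=r.sense();print(s['tool_pos'],s['orientation'],s['width'],s['contact_force'],s['joints'])
print(Ro.from_rotvec(s['orientation']).as_matrix())
E
```

```text
[ 0.434544   -0.41578956  0.14389677] [-3.11114725  0.03379659 -0.10560077] 0.04900787978792075 [ 0.15683771  1.05680366 -0.28862967] [-0.94899783  0.29192068  1.55863382  0.07481557  1.27463646  0.62226662]
[[ 0.99746351 -0.02072856  0.06809461]
 [-0.02265979 -0.99935908  0.02771201]
 [ 0.06747654 -0.02918473 -0.99729392]]
```

View pics/w10.png

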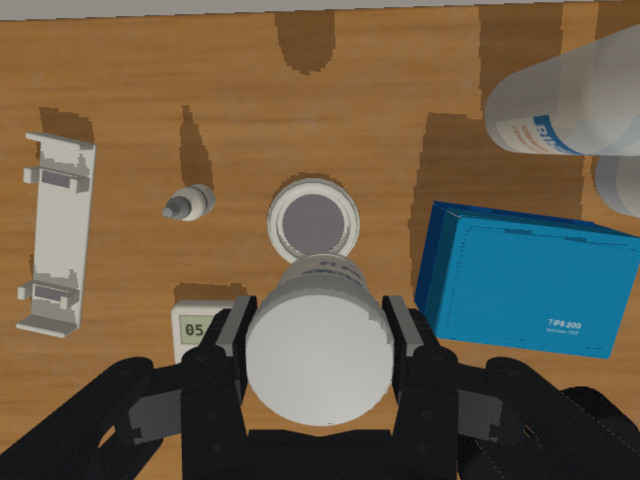

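```bash
python3 - <<'E'
from h import *
m,im=load('w10'); hsv=cv2.cvtColor(im,cv2.COLOR_RGB2HSV)
k=np.zeros(im.shape[:2],bool);k[170:255,260:365]=1
W=(hsv[...,1]<60)&(hsv[...,2]>60)&k
c=ell(im,W); c=c[c[:,0,1]<250]; e=cv2.fitEllipse(c); print('outer',e,onz(m,*e[0],.009))
K=m['intrinsics'];d=.0522*392/147; p=np.linalg.inv(K)@[320,348,1]*d; P=m['position']+m['rotation']@p; print('lid centre world',P)
s=r.sense(); R=Ro.from_rotvec(s['orientation']).as_matrix(); print('lid in tool',R.T@(P-s['tool_pos']))
R0=Ro.from_rotvec([-3.11355273,0.03979751,-0.05378681]).as_matrix()
ax=R@R0.T@np.array([0,0,1]);print('cup axis',ax,'foot',P-.062*ax)
m1,_=load('w1');print('box corner',onz(m1,415,216,0),onz(m1,425,240,.0))
E
```

```text
outer ((313.0335998535156, 223.2643280029297), (90.56563568115234, 91.85816192626953), 106.38517761230469) [ 0.43799482 -0.40850499  0.009     ]
lid centre world [ 0.42904593 -0.41903187  0.1958919 ]
lid in tool [-0.00190221  0.00183673 -0.05231866]
cup axis [-3.33613676e-02 -7.24703973e-04  9.99443092e-01] foot [ 0.43111433 -0.41898693  0.13392643]
box corner [ 0.36705748 -0.49615672  0.        ] [ 0.34230508 -0.50720327  0.        ]
```

Emit:
servo_tool(
  rows=[0.2,7,11,-15,0,0.2,0,0,-30,0,0.2,0,0,-35,0,0.2,0,0,-20,0,0.2,0,0,0,0],
)

```text
t: 9.18
tool_pos: [0.445, -0.3979, 0.0451]
orientation: [-3.116, 0.021, -0.114]
contact_force: [-1.1, 0.4, -1.4]
width: 0.0486
```

```bash
python3 - <<'E'
from h import *
m,im=wshot('w11'); s=r.sense();print(s['tool_pos'],s['orientation'],s['width'],s['contact_force'])
im=r.camera('side');save('s11c',cv2.resize(im[150:260,270:390],None,fx=5,fy=5,interpolation=cv2.INTER_CUBIC))
E
```

```text
[ 0.44549578 -0.39823047  0.04655098] [-3.11607341  0.02065024 -0.11547093] 0.04894448458455369 [-1.01588266  0.10418184 -1.11288869]
```

View pics/w11.png

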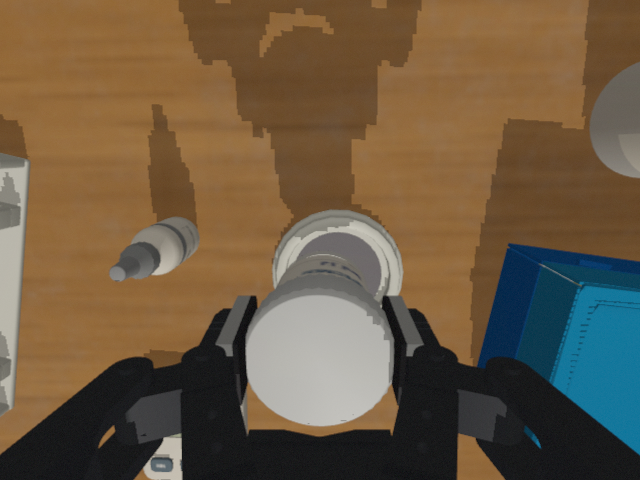

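View pics/s11c.png

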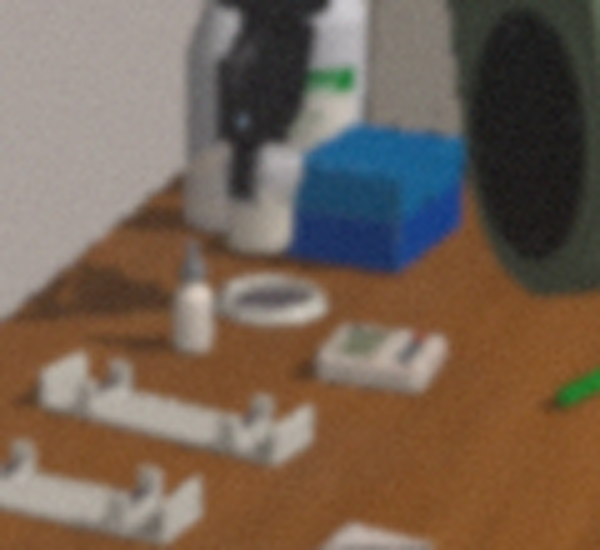

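Emit:
servo_tool(
  rows=[0.2,-4,-5,-8,0,0.2,0,0,-8,0,0.2,0,0,-6,0,0.2,0,0,-4,0,0.2,0,0,0,0],
)

```text
t: 9.7
tool_pos: [0.4465, -0.4096, 0.0285]
orientation: [-3.13, 0.018, -0.134]
contact_force: [0.1, 0.5, -0.9]
width: 0.0489
```

```bash
python3 - <<'E'
from h import *
m,im=wshot('w12'); s=r.sense();print(s['tool_pos'],s['orientation'],s['width'],s['contact_force'])
im=r.camera('side');save('s12c',cv2.resize(im[150:260,270:390],None,fx=5,fy=5,interpolation=cv2.INTER_CUBIC))
E
```

```text
[ 0.44669556 -0.40989355  0.02890769] [-3.13084763  0.01756511 -0.13438808] 0.049038829554307384 [-0.2673373   0.6862647  -0.20660076]
```

View pics/w12.png

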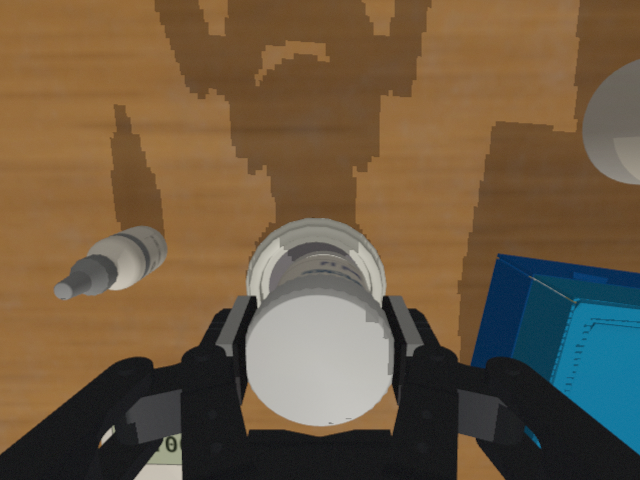

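View pics/s12c.png

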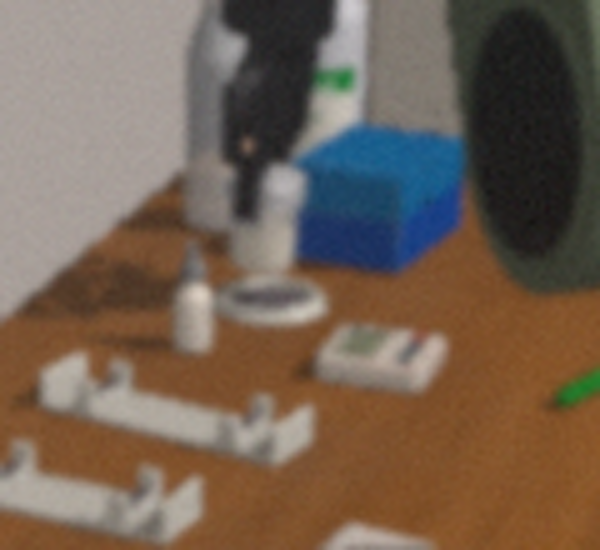

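Emit:
servo_tool(
  rows=[0.2,-3,3,-3,0,0.2,-3,2,-5,0,0.2,-1,1,-5,0,0.2,-1,1,-5,0,0.2,-1,1,-2,0],
)

```text
t: 10.22
tool_pos: [0.4378, -0.4025, 0.0091]
orientation: [-3.134, 0.018, -0.138]
contact_force: [0.4, 0.6, -1.6]
width: 0.049
```

```bash
python3 - <<'E'
from h import *
m,im=wshot('w13'); s=r.sense();print(s['tool_pos'],s['orientation'],s['width'],s['contact_force'])
E
```

```text
[ 0.43734267 -0.40196695  0.00865238] [-3.13265461  0.01767299 -0.13677622] 0.04896391796137656 [-1.53438192 -0.11565839 -1.26019753]
```

View pics/w13.png

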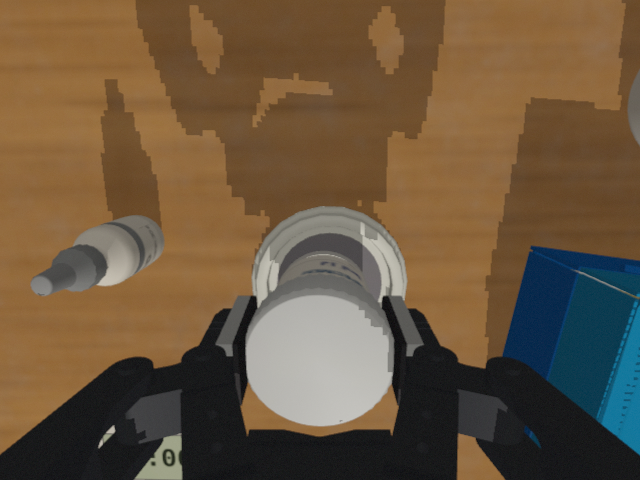

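```bash
cat > cup.py <<'E'
from h import *
Rg=Ro.from_rotvec([-3.109,.039,-.064]).as_matrix()
ft=Rg.T@(np.array([.437,.4022,0])-[.441,.4059,.0017])
ax=Rg.T@[0,0,1]
lt=np.array([-.0019,.0018,-.0523]); ft2=lt-.062*ax
s=r.sense();R=Ro.from_rotvec(s['orientation']).as_matrix()
print('foot A',s['tool_pos']+R@ft,'foot B',s['tool_pos']+R@ft2,'axis',R@ax)
E
python3 - <<'E'
import cup
from h import *
m,im=load('w13'); hsv=cv2.cvtColor(im,cv2.COLOR_RGB2HSV)
k=np.zeros(im.shape[:2],bool);k[195:300,245:415]=1
c=ell(im,(hsv[...,1]<60)&(hsv[...,2]>60)&k); c=c[(c[:,0,1]<292)&((c[:,0,0]<300)|(c[:,0,1]<260))]; e=cv2.fitEllipse(c); print(e,onz(m,*e[0],.009))
E
```

```text
foot A [ 0.4334697  -0.40576262  0.0068711 ] foot B [ 0.43373061 -0.40565951 -0.00133706] axis [-0.04613305  0.02632008  0.9985885 ]
((328.8754577636719, 279.3149719238281), (145.93472290039062, 153.61843872070312), 88.70015716552734) [ 0.43987871 -0.40803963  0.009     ]
```

Emit:
servo_tool(
  rows=[0.2,3,-2,-2,0,0.2,1,-1,-3,0,0.2,-0.5,0.5,-2,0,0.2,-0.5,0.5,-2,0,0.2,-0.5,0.5,-2,0],
)

```text
t: 10.68
tool_pos: [0.4432, -0.4045, 0.0043]
orientation: [-3.131, 0.017, -0.142]
contact_force: [-3.6, 3.1, 11.4]
width: 0.0488
```

```bash
python3 - <<'E'
import cup
from h import *
print(r.sense()['tool_pos'],r.sense()['contact_force'])
im=r.camera('side');save('s14c',cv2.resize(im[150:260,270:390],None,fx=5,fy=5,interpolation=cv2.INTER_CUBIC))
E
```

```text
foot A [ 0.43933205 -0.40830017  0.00251595] foot B [ 0.43962053 -0.40818724 -0.00569116] axis [-0.04949615  0.02512277  0.9984583 ]
[ 0.44319815 -0.40450576  0.00431475] [-3.58312533  3.06168266 11.36835133]
```

View pics/s14c.png

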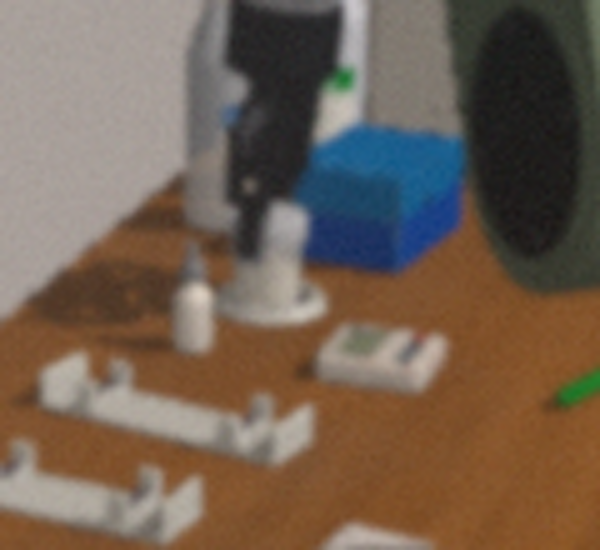

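Emit:
servo_tool(
  rows=[0.85,-0.5,0.5,0,0,0.85,-0.5,0.5,0,0,0.85,-0.5,0.5,0,0,0.85,-0.5,0.5,0,0,0.85,-0.5,0.5,15,0],
)

```text
t: 11.15
tool_pos: [0.4406, -0.4015, 0.0177]
orientation: [-3.13, 0.017, -0.14]
contact_force: [-0.2, 0.9, -0.3]
width: 0.0726
```

Emit:
servo_tool(
  rows=[0.85,0,0,30,0,0.85,0,0,35,0,0.85,-10,0,35,0,0.85,-20,0,20,0,0.85,-10,0,0,0],
)

```text
t: 11.57
tool_pos: [0.3999, -0.3995, 0.1404]
orientation: [-3.127, 0.013, -0.137]
contact_force: [0.9, -0.2, 0.4]
width: 0.0725
```

```bash
python3 - <<'E'
from h import *
m,im=wshot('w14'); s=r.sense();print(s['tool_pos'],s['orientation'],s['width'],s['contact_force'])
E
```

```text
[ 0.39832449 -0.39898218  0.13870515] [-3.12532528  0.01483911 -0.13373114] 0.0729307310844395 [-0.90038824 -0.18836803  0.2648019 ]
```

View pics/w14.png

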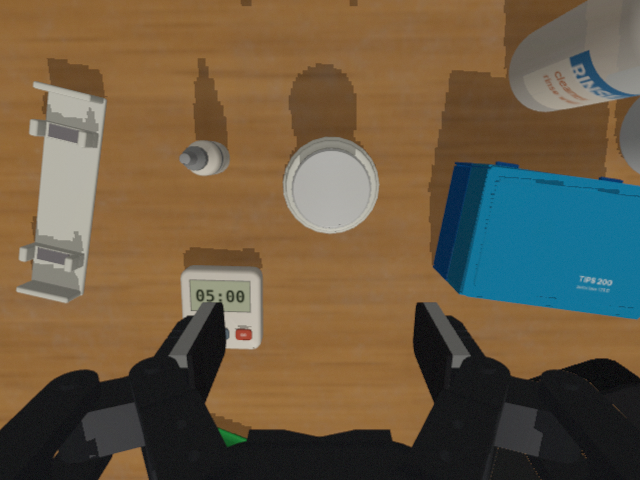

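Emit:
servo_tool(
  rows=[1,0,0,10,0.12,1,0,0,5,0.12,1,0,0,0,0.12,1,0,0,0,0.12,1,0,0,0,0.12],
)

```text
t: 12.03
tool_pos: [0.3956, -0.3951, 0.1468]
orientation: [-2.948, -0.93, -0.114]
contact_force: [-0.2, -0.4, 1.6]
width: 0.0851
```

Emit:
servo_tool(
  rows=[1,0,10,0,0.12,1,0,10,0,0.12,1,0,10,0,0.12,1,0,10,0,0.12,1,0,10,0,0.12],
)

```text
t: 12.45
tool_pos: [0.393, -0.341, 0.1353]
orientation: [-2.492, -1.77, -0.082]
contact_force: [-0.2, 0.1, 0.3]
width: 0.0853
```

Emit:
servo_tool(
  rows=[1,0,10,0,0.12,1,0,10,0,0.12,1,0,10,0,0.12,1,0,10,0,0.12,1,0,0,0,0.12],
)

```text
t: 12.87
tool_pos: [0.3897, -0.292, 0.1236]
orientation: [-1.808, -2.427, -0.042]
contact_force: [-0.2, -0.1, -0.9]
width: 0.0856
```

Emit:
servo_tool(
  rows=[1,0,0,0,0.12,1,0,0,0,0.12,1,0,0,0,0.12,1,0,0,0,0.12,1,0,0,0,0.12],
)

```text
t: 13.28
tool_pos: [0.3866, -0.2856, 0.1125]
orientation: [-0.969, -2.847, 0.005]
contact_force: [-0.4, 0.0, -0.2]
width: 0.0853
```

```bash
cat > st.py <<'E'
from h import *
s=r.sense();R=Ro.from_rotvec(s['orientation']).as_matrix()
print('t',s['t'],s['tool_pos'].round(4),'yaw(toolx)',np.arctan2(R[1,0],R[0,0]).round(3),'tilt',R[:2,2].round(3),'w',s['width'].round(4),'F',s['contact_force'].round(1),'q6',s['joints'][5].round(2))
E
python3 st.py
```

```text
Traceback (most recent call last):
  File "st.py", line 3, in <module>
    print('t',s['t'],s['tool_pos'].round(4),'yaw(toolx)',np.arctan2(R[1,0],R[0,0]).round(3),'tilt',R[:2,2].round(3),'w',s['width'].round(4),'F',s['contact_force'].round(1),'q6',s['joints'][5].round(2))
                                                                                                                        ^^^^^^^^^^^^^^^^
AttributeError: 'float' object has no attribute 'round'
```

Emit:
servo_tool(
  rows=[1,0,0,5,0.12,1,0,0,5,0.12,1,0,0,5,0.12,1,0,0,5,0.12,1,0,0,5,0.1],
)

```text
t: 13.7
tool_pos: [0.3824, -0.279, 0.1256]
orientation: [-0.074, -2.995, 0.048]
contact_force: [0.2, 0.0, -0.4]
width: 0.0856
```

```bash
sed -i "s/s\['width'\].round(4)/round(float(s['width']),4)/" st.py
python3 st.py; python3 - <<'E'
from h import *
m,im=wshot('w15')
E
python3 st.py
```

```text
t 13.7 [ 0.3824 -0.279   0.1256] yaw(toolx) 3.09 tilt [-0.146 -0.028] w 0.0856 F [ 0.2  0.  -0.4] q6 -2.21
t 13.75 [ 0.3825 -0.2787  0.1261] yaw(toolx) 3.093 tilt [-0.145 -0.028] w 0.0853 F [-0.   1.8 -0. ] q6 -2.21
```

View pics/w15.png

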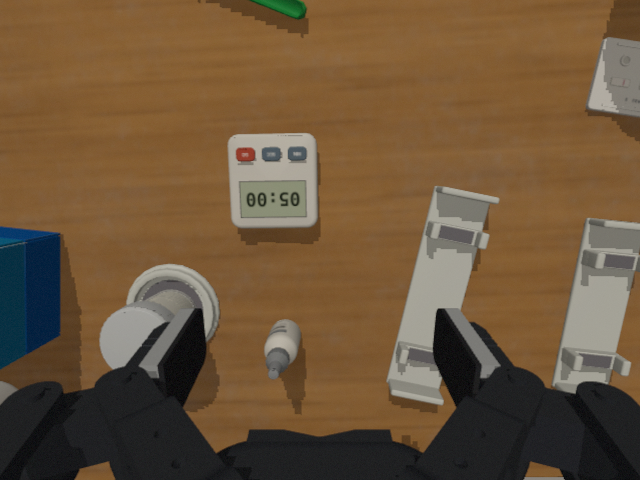

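Emit:
servo_tool(
  rows=[1,0,0,0,0,1,0,0,0,0,1,0,0,0,0,1,0,0,0,0,1,0,0,0,0],
)

```text
t: 14.17
tool_pos: [0.381, -0.2764, 0.121]
orientation: [-0.08, -2.99, 0.039]
contact_force: [-0.4, 0.6, -0.0]
width: 0.0853
```

```bash
python3 st.py; python3 -c "
from bench import r; s=r.sense(); print(s['joints'],s['qvel'])"
```

```text
t 14.1667 [ 0.381  -0.2764  0.121 ] yaw(toolx) 3.086 tilt [-0.151 -0.022] w 0.0853 F [-0.4  0.6 -0. ] q6 -2.2
[-0.72519238  0.15575157  1.78433256 -0.12088724  1.30242437 -2.20430002] [-0.0025726   0.01180671  0.00184307  0.00092532 -0.00381113  0.01252073]
```

Emit:
servo_tool(
  rows=[1,0,0,0,0,1,0,0,0,0,1,0,0,0,0,1,0,0,0,0,1,0,0,0,0],
)

```text
t: 14.58
tool_pos: [0.3807, -0.2768, 0.1206]
orientation: [-0.084, -2.989, 0.038]
contact_force: [-0.4, 0.2, 0.5]
width: 0.0852
```

```bash
python3 st.py; python3 -c "
from bench import r; s=r.sense(); print(s['joints'],s['qvel'])"
```

```text
t 14.5833 [ 0.3807 -0.2768  0.1206] yaw(toolx) 3.083 tilt [-0.151 -0.021] w 0.0852 F [-0.4  0.2  0.5] q6 -2.2
[-0.72627109  0.15690241  1.78416144 -0.12068882  1.30209842 -2.20278583] [-0.00115045 -0.00010733 -0.00130954 -0.0015306  -0.00080833 -0.0005171 ]
```

Emit:
servo_tool(
  rows=[1,0,0,0,-0.06,1,0,0,0,-0.06,1,0,0,0,-0.06,1,0,0,0,-0.06,1,0,0,0,-0.06],
)

```text
t: 15.0
tool_pos: [0.3812, -0.2766, 0.1212]
orientation: [-0.548, -2.939, 0.004]
contact_force: [0.2, 0.1, -0.3]
width: 0.0854
```

```bash
python3 st.py; python3 -c "
from bench import r; s=r.sense(); print(s['joints'],s['qvel'])"
```

```text
t 15.0 [ 0.3812 -0.2766  0.1212] yaw(toolx) 2.77 tilt [-0.149  0.025] w 0.0854 F [ 0.2  0.1 -0.3] q6 -1.93
[-0.7496736   0.17335174  1.76334635 -0.0857545   1.33307704 -1.92593009] [-0.06381404  0.0318589  -0.04024832  0.08997476  0.0636732   0.65722864]
```

Emit:
servo_tool(
  rows=[1,0,0,0,-0.12,1,0,0,0,-0.12,1,0,0,0,-0.12,1,0,0,0,-0.12,1,0,0,0,-0.12],
)

```text
t: 15.42
tool_pos: [0.3821, -0.2766, 0.1219]
orientation: [-1.428, -2.634, -0.065]
contact_force: [0.6, 0.4, 0.1]
width: 0.0852
```

```bash
cat >> st.py <<'E'
print('tilt toolframe (z_world in tool xy)',R[2,:2].round(3),'q',s['joints'].round(3))
E
python3 st.py
```

```text
t 15.4167 [ 0.3821 -0.2766  0.1219] yaw(toolx) 2.145 tilt [-0.106  0.107] w 0.0852 F [0.6 0.4 0.1] q6 -1.38
tilt toolframe (z_world in tool xy) [ 0.147 -0.031] q [-0.808  0.182  1.751 -0.003  1.359 -1.384]
```

Emit:
servo_tool(
  rows=[1,0,0,0,-0.12,1,0,0,0,-0.12,1,0,0,0,-0.12,1,0,0,0,-0.12,1,0,0,0,-0.12],
)

```text
t: 15.83
tool_pos: [0.3829, -0.2778, 0.1225]
orientation: [-2.184, -2.081, -0.128]
contact_force: [-0.6, -0.1, 0.0]
width: 0.0856
```

```bash

python3 st.py
```

```text
t 15.8333 [ 0.3829 -0.2778  0.1225] yaw(toolx) 1.52 tilt [-0.023  0.147] w 0.0856 F [-0.6 -0.1  0. ] q6 -0.84
tilt toolframe (z_world in tool xy) [ 0.145 -0.03 ] q [-0.869  0.156  1.781  0.079  1.334 -0.844]
```

Emit:
servo_tool(
  rows=[1,0,0,20,-0.12,1,0,0,20,-0.12,1,0,0,20,-0.12,1,0,0,20,-0.12,1,0,0,0,-0.12],
)

```text
t: 16.25
tool_pos: [0.3812, -0.277, 0.2043]
orientation: [-2.739, -1.319, -0.186]
contact_force: [1.0, -0.6, 0.6]
width: 0.0854
```

```bash

python3 st.py
```

```text
t 16.25 [ 0.3812 -0.277   0.2043] yaw(toolx) 0.895 tilt [0.068 0.139] w 0.0854 F [ 1.  -0.6  0.6] q6 -0.27
tilt toolframe (z_world in tool xy) [ 0.151 -0.033] q [-0.917  0.009  1.759  0.14   1.444 -0.267]
```

Emit:
servo_tool(
  rows=[1,0,0,0,-0.12,1,0,0,0,-0.12,1,0,0,0,-0.12,1,0,0,0,-0.12,1,0,0,0,-0.12],
)

```text
t: 16.67
tool_pos: [0.3817, -0.2795, 0.2081]
orientation: [-3.058, -0.421, -0.227]
contact_force: [0.1, -0.1, -0.0]
width: 0.0854
```

```bash

python3 st.py
```

```text
t 16.6667 [ 0.3817 -0.2795  0.2081] yaw(toolx) 0.271 tilt [0.139 0.066] w 0.0854 F [ 0.1 -0.1 -0. ] q6 0.34
tilt toolframe (z_world in tool xy) [ 0.151 -0.026] q [-0.929 -0.069  1.827  0.155  1.355  0.338]
```

Emit:
servo_tool(
  rows=[1,30,0,0,-0.1,1,30,0,0,-0.1,1,0,0,0,-0.06,1,0,0,0,0,1,0,0,0,0],
)

```text
t: 17.08
tool_pos: [0.4427, -0.2792, 0.2089]
orientation: [-3.108, 0.007, -0.237]
contact_force: [-0.2, 0.0, 0.3]
width: 0.0849
```

```bash

python3 st.py
```

```text
t 17.0833 [ 0.4427 -0.2792  0.2089] yaw(toolx) -0.006 tilt [0.152 0.024] w 0.0849 F [-0.2  0.   0.3] q6 0.73
tilt toolframe (z_world in tool xy) [ 0.152 -0.025] q [-0.814  0.008  1.751  0.132  1.298  0.731]
```

Emit:
servo_tool(
  rows=[1,-30,0,0,0,1,-30,0,0,0,1,0,0,0,0,1,0,0,0,0,1,0,0,0,0],
)

```text
t: 17.5
tool_pos: [0.3797, -0.2792, 0.2085]
orientation: [-3.108, -0.003, -0.236]
contact_force: [0.2, 0.4, -0.0]
width: 0.0853
```

```bash

python3 st.py
```

```text
t 17.5 [ 0.3797 -0.2792  0.2085] yaw(toolx) 0.0 tilt [0.151 0.025] w 0.0853 F [ 0.2  0.4 -0. ] q6 0.62
tilt toolframe (z_world in tool xy) [ 0.151 -0.025] q [-0.921 -0.103  1.857  0.14   1.317  0.618]
```

Emit:
servo_tool(
  rows=[1,0,0,-40,0,1,0,0,-40,0,1,0,0,0,0,1,0,0,0,0,1,0,0,0,0],
)

```text
t: 17.92
tool_pos: [0.3839, -0.2826, 0.1316]
orientation: [-3.114, -0.008, -0.248]
contact_force: [-0.1, 0.1, 0.7]
width: 0.0854
```

```bash

python3 st.py
```

```text
t 17.9167 [ 0.3839 -0.2826  0.1316] yaw(toolx) 0.004 tilt [0.158 0.018] w 0.0854 F [-0.1  0.1  0.7] q6 0.59
tilt toolframe (z_world in tool xy) [ 0.158 -0.017] q [-0.919 -0.012  1.942  0.151  1.134  0.588]
```

Emit:
servo_tool(
  rows=[1,0,0,40,0,1,0,0,40,0,1,0,0,0,0,1,0,0,0,0,1,0,0,0,0],
)

```text
t: 18.33
tool_pos: [0.3874, -0.285, 0.2244]
orientation: [-3.122, -0.013, -0.261]
contact_force: [-0.4, 0.3, -0.2]
width: 0.0856
```

```bash

python3 st.py
```

```text
t 18.3333 [ 0.3874 -0.285   0.2244] yaw(toolx) 0.008 tilt [0.166 0.009] w 0.0856 F [-0.4  0.3 -0.2] q6 0.62
tilt toolframe (z_world in tool xy) [ 0.166 -0.008] q [-0.916 -0.111  1.833  0.142  1.327  0.618]
```

Emit:
servo_tool(
  rows=[1,0,0,-20,0,1,0,0,-20,0,1,0,0,-20,0,1,0,0,-20,0,1,0,0,-20,0],
)

```text
t: 18.75
tool_pos: [0.3925, -0.2904, 0.1308]
orientation: [3.121, 0.017, 0.282]
contact_force: [-0.2, -0.0, 0.6]
width: 0.0854
```

```bash

python3 st.py
```

```text
t 18.75 [ 0.3925 -0.2904  0.1308] yaw(toolx) 0.012 tilt [ 0.179 -0.007] w 0.0854 F [-0.2 -0.   0.6] q6 0.58
tilt toolframe (z_world in tool xy) [0.179 0.009] q [-0.915 -0.009  1.943  0.156  1.096  0.581]
```

Emit:
servo_tool(
  rows=[1,0,0,20,0,1,0,0,20,0,1,0,0,20,0,1,0,0,20,0,1,0,0,20,0],
)

```text
t: 19.17
tool_pos: [0.3843, -0.2796, 0.2179]
orientation: [-3.112, -0.014, -0.247]
contact_force: [-0.1, 0.3, -0.6]
width: 0.0851
```

```bash

python3 st.py
```

```text
t 19.1667 [ 0.3843 -0.2796  0.2179] yaw(toolx) 0.008 tilt [0.158 0.02 ] w 0.0851 F [-0.1  0.3 -0.6] q6 0.62
tilt toolframe (z_world in tool xy) [ 0.158 -0.019] q [-0.915 -0.109  1.844  0.142  1.328  0.618]
```

Emit:
servo_tool(
  rows=[1,0,-40,0,0,1,0,40,0,0,1,0,-40,0,0,1,0,40,0,0,1,0,0,0,0],
)

```text
t: 19.58
tool_pos: [0.3782, -0.2783, 0.2]
orientation: [-3.076, -0.001, -0.203]
contact_force: [0.2, -0.0, -0.8]
width: 0.0855
```

```bash

python3 st.py
```

```text
t 19.5833 [ 0.3782 -0.2783  0.2   ] yaw(toolx) -0.003 tilt [0.131 0.058] w 0.0855 F [ 0.2 -0.  -0.8] q6 0.61
tilt toolframe (z_world in tool xy) [ 0.131 -0.058] q [-0.925 -0.07   1.844  0.144  1.337  0.613]
```

Emit:
servo_tool(
  rows=[1,0,0,0,0.12,1,0,0,0,0.12,1,0,0,0,0.12,1,0,0,0,0.12,1,0,0,0,0.12],
)

```text
t: 20.0
tool_pos: [0.3757, -0.2752, 0.1946]
orientation: [-2.887, -0.93, -0.152]
contact_force: [-0.5, -0.5, -0.2]
width: 0.0853
```

```bash

python3 st.py
```

```text
t 20.0 [ 0.3757 -0.2752  0.1946] yaw(toolx) 0.619 tilt [0.063 0.13 ] w 0.0853 F [-0.5 -0.5 -0.2] q6 0.01
tilt toolframe (z_world in tool xy) [ 0.127 -0.068] q [-0.917  0.004  1.784  0.131  1.42   0.006]
```

Emit:
servo_tool(
  rows=[1,0,0,0,-0.12,1,0,0,0,-0.12,1,0,0,0,-0.12,1,0,0,0,-0.12,1,0,0,0,-0.12],
)

```text
t: 20.42
tool_pos: [0.3771, -0.2764, 0.1941]
orientation: [-3.066, -0.012, -0.196]
contact_force: [0.2, 0.2, 0.4]
width: 0.0852
```

Emit:
servo_tool(
  rows=[1,0,0,0,-0.12,1,0,0,0,-0.12,1,0,0,0,-0.12,1,0,0,0,-0.12,1,0,0,0,-0.12],
)

```text
t: 20.83
tool_pos: [0.3768, -0.2767, 0.1942]
orientation: [-2.96, 0.943, -0.223]
contact_force: [-0.4, 0.8, 0.7]
width: 0.0853
```

Emit:
servo_tool(
  rows=[1,0,0,0,-0.12,1,0,0,0,-0.12,1,0,0,0,-0.12,1,0,0,0,-0.12,1,0,0,0,-0.12],
)

```text
t: 21.25
tool_pos: [0.3764, -0.2764, 0.1946]
orientation: [2.533, -1.812, 0.228]
contact_force: [-0.1, -0.1, 0.5]
width: 0.0854
```

```bash

python3 st.py
```

```text
t 21.25 [ 0.3764 -0.2764  0.1946] yaw(toolx) -1.246 tilt [ 0.108 -0.1  ] w 0.0854 F [-0.1 -0.1  0.5] q6 1.98
tilt toolframe (z_world in tool xy) [ 0.129 -0.069] q [-0.828 -0.136  1.916  0.012  1.215  1.982]
```

Emit:
servo_tool(
  rows=[1,0,-40,5,0,1,0,40,5,0,1,0,-40,5,0,1,0,40,5,0,1,0,0,0,0],
)

```text
t: 21.67
tool_pos: [0.3689, -0.2786, 0.1948]
orientation: [2.533, -1.838, 0.164]
contact_force: [-0.4, 1.7, -1.1]
width: 0.0852
```

```bash

python3 st.py
```

```text
t 21.6667 [ 0.3689 -0.2786  0.1948] yaw(toolx) -1.258 tilt [ 0.08  -0.068] w 0.0852 F [-0.4  1.7 -1.1] q6 1.98
tilt toolframe (z_world in tool xy) [ 0.089 -0.055] q [-0.846 -0.116  1.893  0.016  1.26   1.976]
```

Works: shaking along y takes the tilt out. Repeat.

Emit:
servo_tool(
  rows=[1,0,-40,5,0,1,0,40,5,0,1,0,-40,5,0,1,0,40,5,0,1,3,0,0,0],
)

```text
t: 22.08
tool_pos: [0.362, -0.2799, 0.1915]
orientation: [-2.529, 1.853, -0.085]
contact_force: [0.7, -0.1, 0.5]
width: 0.0854
```

Emit:
servo_tool(
  rows=[1,0,-40,5,0,1,0,40,5,0,1,0,-40,5,0,1,0,40,5,0,1,3,0,0,0],
)

```text
t: 22.5
tool_pos: [0.3557, -0.2806, 0.1879]
orientation: [-2.512, 1.853, -0.004]
contact_force: [0.8, -0.1, -1.5]
width: 0.0853
```

```bash

python3 st.py
```

```text
t 22.5 [ 0.3557 -0.2806  0.1879] yaw(toolx) -1.271 tilt [0.014 0.014] w 0.0853 F [ 0.8 -0.1 -1.5] q6 1.96
tilt toolframe (z_world in tool xy) [-0.01  -0.018] q [-0.875 -0.049  1.843  0.021  1.35   1.962]
```

Emit:
servo_tool(
  rows=[1,3,0,1,0.1,1,5,0,2,0.1,1,5,0,2,0.1,1,5,0,2,0.1,1,5,0,2,0.1],
)

```text
t: 22.92
tool_pos: [0.3792, -0.2808, 0.1957]
orientation: [-2.907, 1.14, 0.006]
contact_force: [-0.3, -0.2, 0.1]
width: 0.0857
```

Emit:
servo_tool(
  rows=[1,5,0,1,0.1,1,5,0,1,0.1,1,5,0,1,0.1,1,5,0,1,0.05,1,2,0,1,0],
)

```text
t: 23.33
tool_pos: [0.4056, -0.2828, 0.2045]
orientation: [-3.075, 0.579, -0.002]
contact_force: [0.1, 0.0, 0.1]
width: 0.0851
```

```bash

python3 st.py; python3 - <<'E'
from h import *
m,im=wshot('w16')
E
```

```text
t 23.3333 [ 0.4056 -0.2828  0.2045] yaw(toolx) -0.372 tilt [0.003 0.012] w 0.0851 F [0.1 0.  0.1] q6 1.15
tilt toolframe (z_world in tool xy) [-0.001 -0.012] q [-0.792  0.033  1.726  0.011  1.389  1.149]
```

View pics/w16.png

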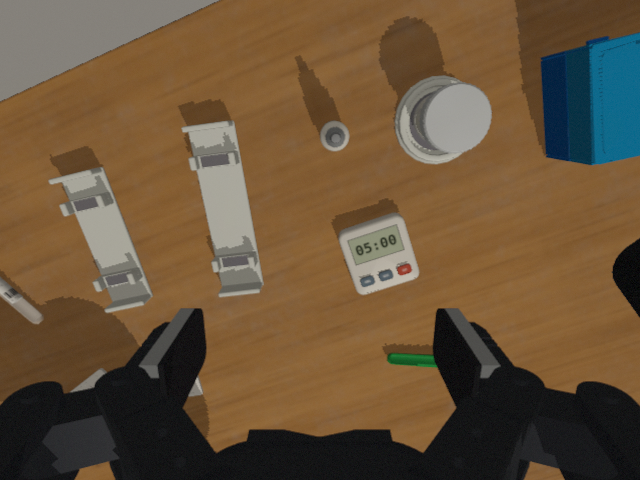

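```bash
cat > floors.py <<'E'
from h import *
def floors(nm,box,n_=None):
    m,im=load(nm)
    a,b,c,d=box; hsv=cv2.cvtColor(im,cv2.COLOR_RGB2HSV).astype(int); f=im.astype(int)
    k=((hsv[...,1]<32)&(hsv[...,2]>70)&(hsv[...,2]<112)&(f[...,0]-f[...,1]>=2)&(f[...,2]-f[...,1]>=-1)).astype(np.uint8)
    s=np.zeros_like(k);s[b:d,a:c]=k[b:d,a:c]
    s=cv2.morphologyEx(s,cv2.MORPH_CLOSE,np.ones((3,3)));s=cv2.morphologyEx(s,cv2.MORPH_OPEN,np.ones((3,3)))
    n,l,st,ce=cv2.connectedComponentsWithStats(s)
    o=[]
    for i in range(1,n):
        if st[i,4]>60:
            rc=cv2.minAreaRect(np.argwhere(l==i)[:,::-1].astype(np.float32)); o.append((st[i,4],rc[0],rc[1]))
    print(nm,o)
    if len(o)==2:
        P=[onz(m,*q[1],.012) for q in o]
        dd=P[0]-P[1]; dd=dd*np.sign(dd[0]); print('mid',((P[0]+P[1])/2).round(4),'len',np.linalg.norm(dd).round(4),'ang',np.arctan2(dd[1],dd[0]).round(3))
E
python3 - <<'E'
from floors import *
floors('w16',(180,120,265,300)); floors('w16',(55,165,155,310)); floors('w2',(140,45,210,225)); floors('w2',(265,50,365,260)); floors('w14',(15,80,105,300))
m,im=load('w16')
save('d16',cv2.resize(im[105:170,300:365],None,fx=8,fy=8,interpolation=cv2.INTER_CUBIC))
E
```

```text
w16 [(np.int32(250), (214.08872985839844, 160.25425720214844), (9.522562026977539, 26.17243766784668)), (np.int32(197), (234.64022827148438, 260.76220703125), (8.503228187561035, 23.632347106933594))]
mid [ 0.4292 -0.1924  0.012 ] len 0.0997 ang -0.243
w16 [(np.int32(189), (85.44942474365234, 203.78086853027344), (9.219240188598633, 20.911935806274414)), (np.int32(154), (116.51176452636719, 279.0529479980469), (7.917962074279785, 19.415279388427734))]
mid [ 0.4456 -0.0652  0.012 ] len 0.0801 ang -0.145
w2 [(np.int32(307), (173.44126892089844, 92.33760833740234), (28.999496459960938, 10.880165100097656)), (np.int32(247), (169.3648681640625, 184.31080627441406), (26.797035217285156, 9.370742797851562))]
mid [ 0.4455 -0.0667  0.012 ] len 0.0799 ang -0.143
w2 [(np.int32(310), (328.08489990234375, 103.45283508300781), (28.708354949951172, 10.98884391784668)), (np.int32(245), (299.8823547363281, 212.97059631347656), (26.436382293701172, 9.216353416442871))]
mid [ 0.4294 -0.1926  0.012 ] len 0.1 ang -0.246
w14 [(np.int32(334), (62.76471710205078, 132.94117736816406), (29.589345932006836, 11.641709327697754)), (np.int32(268), (50.53370666503906, 255.85389709472656), (27.507816314697266, 9.968770980834961))]
mid [ 0.4295 -0.1907  0.012 ] len 0.1001 ang -0.245
```

View pics/d16.png

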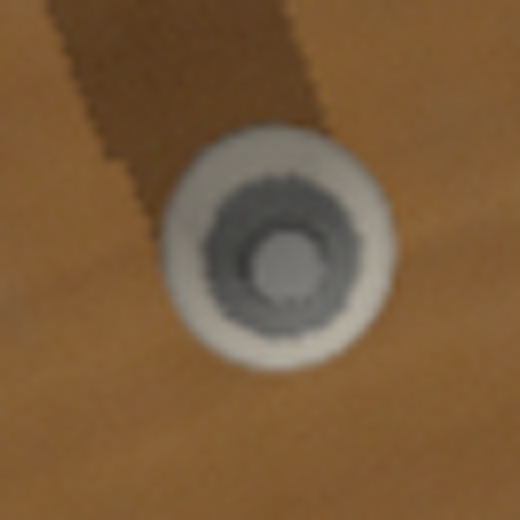

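```bash
python3 - <<'E'
from h import *
m,im=load('w16'); print(onz(m,334.9,135.9,.04),onz(m,336,138.3,.071))
E
```

```text
[ 0.459009   -0.31593369  0.04      ] [ 0.4586147  -0.31583769  0.071     ]
```

Emit:
servo_tool(
  rows=[1,15,-10,-20,0,1,20,-12,-25,0,1,12,-8,-25,0,1,4,-2,-20,0,1,0,0,-15,0],
)

```text
t: 23.8
tool_pos: [0.464, -0.3213, 0.105]
orientation: [3.084, -0.593, 0.03]
contact_force: [0.5, 0.2, 0.1]
width: 0.0854
```

```bash
python3 st.py; python3 - <<'E'
from h import *
m,im=wshot('w17')
E
python3 st.py
```

```text
t 23.8 [ 0.464  -0.3213  0.105 ] yaw(toolx) -0.38 tilt [ 0.019 -0.004] w 0.0854 F [0.5 0.2 0.1] q6 1.18
tilt toolframe (z_world in tool xy) [ 0.019 -0.003] q [-0.765  0.268  1.676  0.011  1.182  1.181]
t 23.85 [ 0.4617 -0.3193  0.1016] yaw(toolx) -0.38 tilt [0.014 0.   ] w 0.0852 F [-1.4  1.4 -1.5] q6 1.18
tilt toolframe (z_world in tool xy) [ 0.013 -0.005] q [-0.765  0.27   1.68   0.011  1.181  1.181]
```

View pics/w17.png

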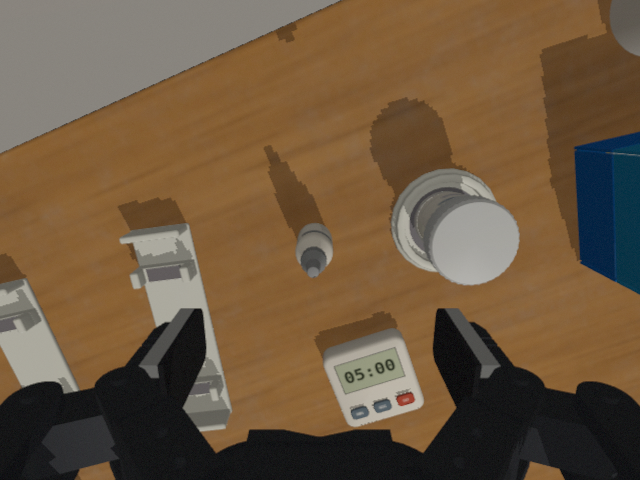

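Emit:
servo_tool(
  rows=[0.6,-1,1,-15,0,0.6,-1,1,-20,0,0.6,-1,1,-20,0,0.6,-1,1,-10,0,0.6,-1,1,-5,0],
)

```text
t: 24.27
tool_pos: [0.4576, -0.316, 0.0323]
orientation: [3.083, -0.6, 0.027]
contact_force: [0.6, 0.1, 0.5]
width: 0.0515
```

```bash
python3 - <<'E'
from h import *
m,im=wshot('w18')
im=r.camera('side');save('s18c',cv2.resize(im[150:260,270:390],None,fx=5,fy=5,interpolation=cv2.INTER_CUBIC))
E
python3 st.py
```

```text
t 24.3667 [ 0.4574 -0.3156  0.0324] yaw(toolx) -0.384 tilt [ 0.017 -0.003] w 0.0513 F [ 0.1 -0.2  0.9] q6 1.18
tilt toolframe (z_world in tool xy) [ 0.016 -0.003] q [-0.766  0.353  1.739  0.011  1.036  1.184]
```

View pics/w18.png

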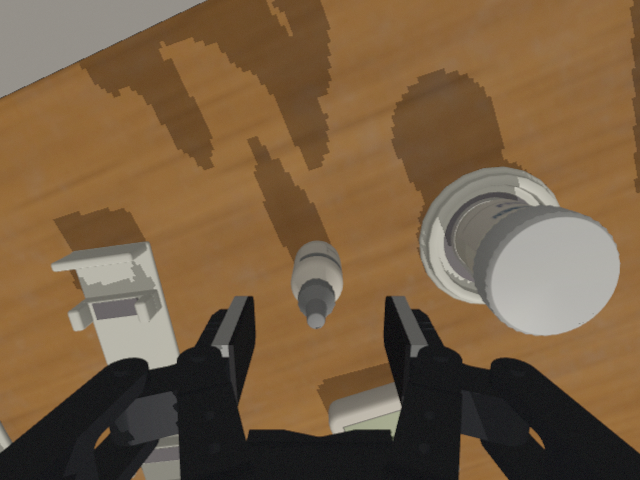

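View pics/s18c.png

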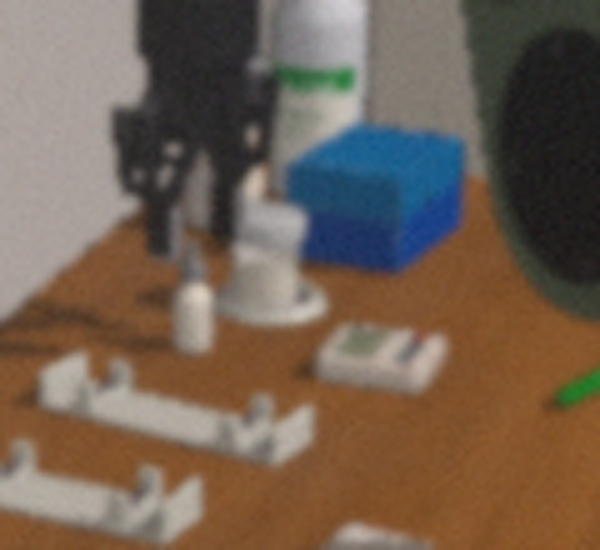

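```bash
cat > tri.py <<'E'
from h import *
def lidfit(n,box):
    m,im=load(n);hsv=cv2.cvtColor(im,cv2.COLOR_RGB2HSV)
    a,b,c,d=box; g=cv2.cvtColor(im,cv2.COLOR_RGB2GRAY)[b:d,a:c]
    save('lid_'+n,cv2.resize(im[b:d,a:c],None,fx=5,fy=5,interpolation=cv2.INTER_CUBIC)); return m
lidfit('w14',(275,125,390,240));lidfit('w16',(385,65,500,170));lidfit('w18',(410,160,630,345))
E
python3 tri.py
```

```text
(no output)
```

View pics/lid_w14.png

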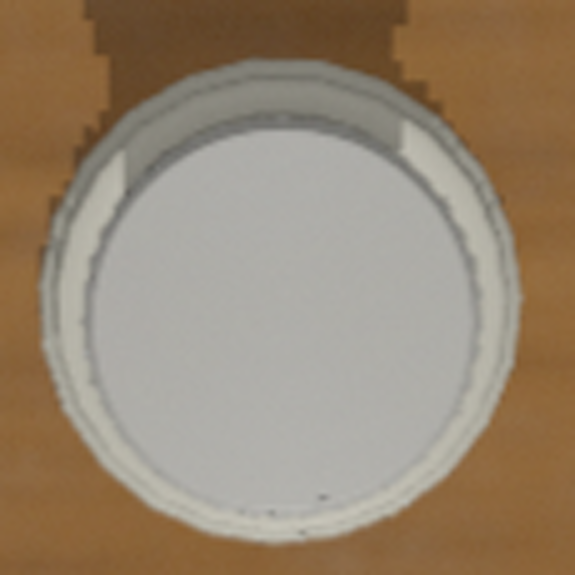

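View pics/lid_w16.png

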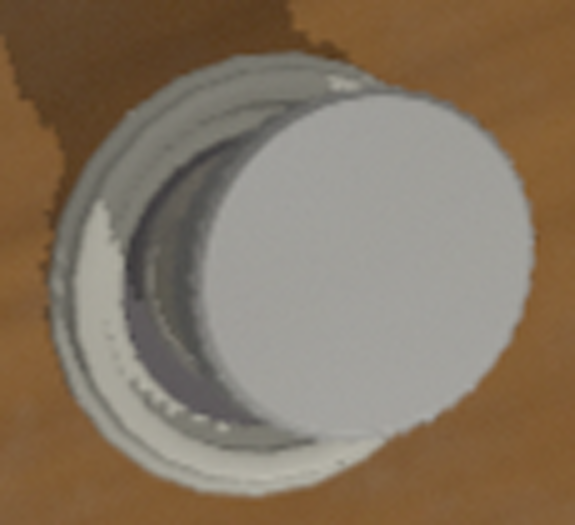

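```bash
python3 - <<'E'
import cv2
i=cv2.imread('pics/lid_w18.png'); cv2.imwrite('pics/lid18s.png',cv2.resize(i,None,fx=.7,fy=.64))
E
```

```text
(no output)
```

View pics/lid18s.png

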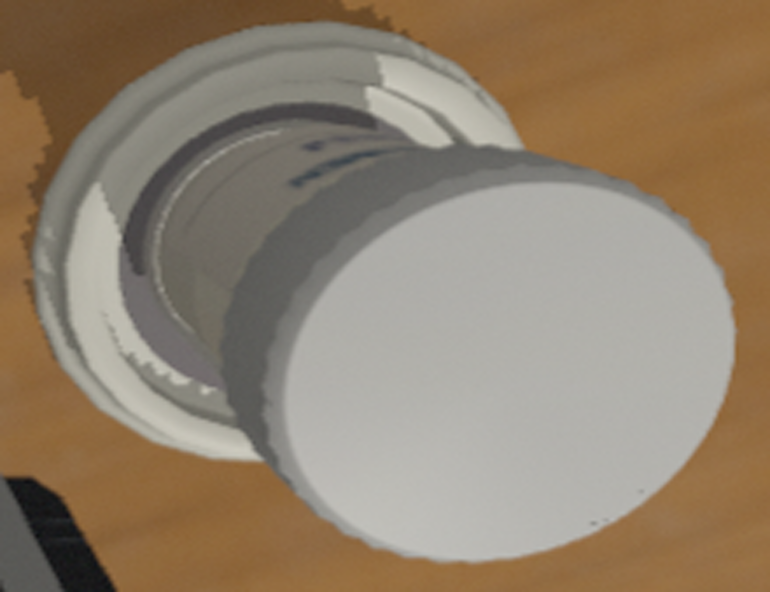

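```bash
python3 - <<'E'
from h import *
def lsq(rays):
    A=np.zeros((3,3));b=np.zeros(3)
    for p,d in rays:
        d=d/np.linalg.norm(d);M=np.eye(3)-np.outer(d,d);A+=M;b+=M@p
    return np.linalg.solve(A,b)
R=[]
for n,u,v in(('w14',332,188.6),('w16',459,118),('w18',555.7,276.3)):
    m,_=load(n);R.append(ray(m,u,v)); print(n,onz(m,u,v,.065))
print(lsq(R),lsq(R[1:]))
for n,b in(('w16',(395,70,470,170)),('w18',(415,160,520,300))):
    m,im=load(n)
    print(n,proj(m,[.4385,-.408,.009]),[proj(m,[.4385+.039*np.cos(a),-.408+.039*np.sin(a),.009]).round(0) for a in (0,1.57,3.14,4.71)])
E
```

```text
w14 [ 0.43891234 -0.40798939  0.065     ]
w16 [ 0.43844746 -0.40828627  0.065     ]
w18 [ 0.43892018 -0.40800854  0.065     ]
[ 0.43871262 -0.40813107  0.06486376] [ 0.43830951 -0.4085306   0.06398145]
w16 [438.2046082  117.95149036] [array([426.,  74.]), array([397., 134.]), array([450., 159.]), array([481., 101.])]
w18 [494.4769522  237.50011718] [array([474., 168.]), array([424., 264.]), array([513., 301.]), array([568., 210.])]
```

Emit:
servo_tool(
  rows=[0.6,2,0,-10,0,0.6,0,0,-15,0,0.6,0,0,-15,0,0.6,0,0,-8,0,0.6,0,0,-4,0],
)

```text
t: 24.78
tool_pos: [0.4656, -0.3211, -0.0146]
orientation: [3.075, -0.599, 0.049]
contact_force: [0.2, -0.1, -0.5]
width: 0.0513
```

```bash
python3 - <<'E'
from h import *
m,im=wshot('w19')
im=r.camera('side');save('s19c',cv2.resize(im[150:260,270:390],None,fx=5,fy=5,interpolation=cv2.INTER_CUBIC))
E
python3 st.py
```

```text
t 24.8833 [ 0.4653 -0.3208 -0.0146] yaw(toolx) -0.385 tilt [ 0.028 -0.014] w 0.0512 F [-0.5  0.7  0.6] q6 1.19
tilt toolframe (z_world in tool xy) [0.031 0.002] q [-0.763  0.435  1.745  0.012  0.932  1.186]
```

View pics/w19.png

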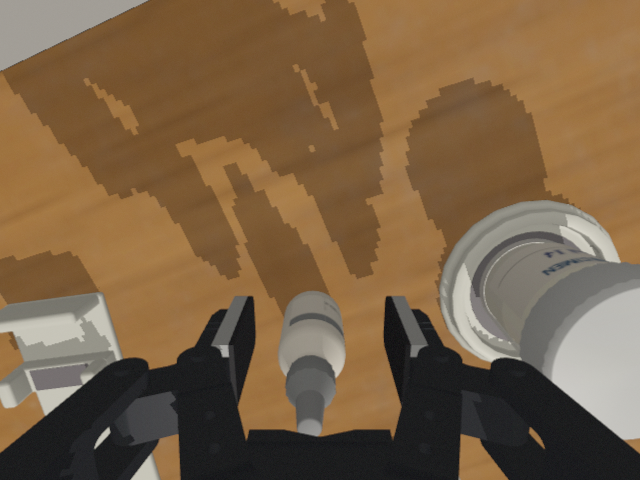

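View pics/s19c.png

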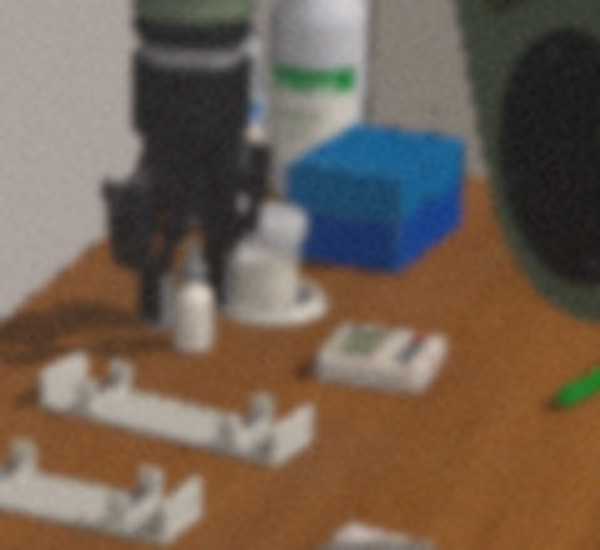

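Emit:
servo_tool(
  rows=[0.6,-2,2,-2,0,0.6,-2,2,-3,0,0.6,-1,1,-2,0,0.6,0,0,-1,0,0.6,0,0,0,0],
)

```text
t: 25.3
tool_pos: [0.4616, -0.3169, -0.0204]
orientation: [3.072, -0.599, 0.054]
contact_force: [-0.6, 0.2, -0.5]
width: 0.0511
```

```bash
python3 st.py; python3 - <<'E'
from h import *
m,im=wshot('w20')
E
python3 st.py
```

```text
t 25.3 [ 0.4616 -0.3169 -0.0204] yaw(toolx) -0.385 tilt [ 0.032 -0.018] w 0.0511 F [-0.6  0.2 -0.5] q6 1.19
tilt toolframe (z_world in tool xy) [0.036 0.004] q [-0.762  0.433  1.764  0.012  0.909  1.187]
t 25.35 [ 0.4617 -0.317  -0.0203] yaw(toolx) -0.385 tilt [ 0.032 -0.018] w 0.0511 F [0.8 0.5 0. ] q6 1.19
tilt toolframe (z_world in tool xy) [0.036 0.004] q [-0.762  0.433  1.764  0.012  0.909  1.187]
```

View pics/w20.png

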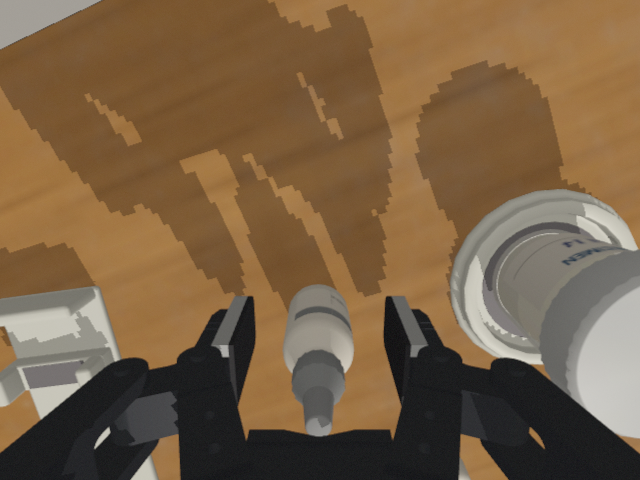

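Emit:
servo_tool(
  rows=[0.15,0,0,0,0,0.15,0,0,0,0,0.15,0,0,0,0,0.15,0,0,0,0,0.15,0,0,0,0],
)

```text
t: 25.77
tool_pos: [0.4626, -0.3178, -0.0193]
orientation: [3.071, -0.598, 0.057]
contact_force: [-0.2, -1.1, 0.1]
width: 0.0237
```

```bash
python3 st.py; python3 - <<'E'
from h import *
m,im=wshot('w21')
im=r.camera('side');save('s21c',cv2.resize(im[150:260,270:390],None,fx=5,fy=5,interpolation=cv2.INTER_CUBIC))
E
python3 st.py
```

```text
t 25.7667 [ 0.4626 -0.3178 -0.0193] yaw(toolx) -0.385 tilt [ 0.034 -0.019] w 0.0237 F [-0.2 -1.1  0.1] q6 1.19
tilt toolframe (z_world in tool xy) [0.038 0.005] q [-0.762  0.432  1.763  0.012  0.909  1.187]
t 25.8667 [ 0.4624 -0.3177 -0.0194] yaw(toolx) -0.385 tilt [ 0.033 -0.019] w 0.0235 F [-0.5  0.3 -1.2] q6 1.19
tilt toolframe (z_world in tool xy) [0.038 0.005] q [-0.762  0.432  1.763  0.012  0.909  1.187]
```

View pics/w21.png

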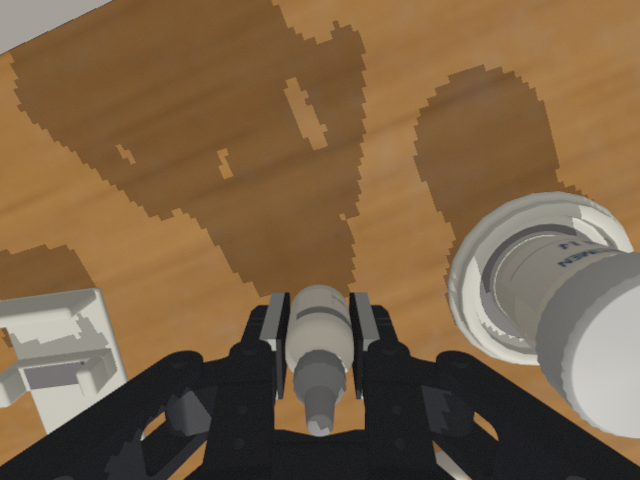

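View pics/s21c.png

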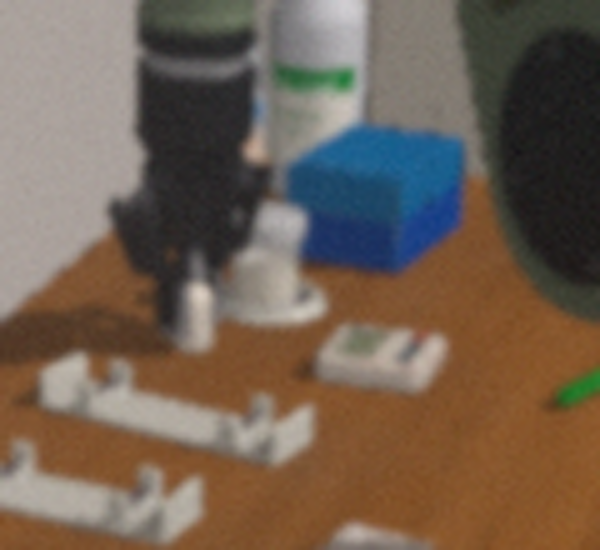

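Emit:
servo_tool(
  rows=[0.15,0,0,6,0,0.15,0,0,18,0,0.15,0,0,25,0,0.15,0,10,25,0,0.15,0,20,20,0],
)

```text
t: 26.28
tool_pos: [0.4576, -0.2858, 0.0726]
orientation: [3.076, -0.605, 0.04]
contact_force: [0.3, -1.2, 0.1]
width: 0.0235
```

Emit:
servo_tool(
  rows=[0.15,0,30,10,0,0.15,0,36,0,0,0.15,0,38,0,0,0.15,0,38,0,0,0.15,0,38,0,0],
)

```text
t: 26.7
tool_pos: [0.4631, -0.1085, 0.0941]
orientation: [3.063, -0.619, 0.071]
contact_force: [1.3, 0.9, 0.4]
width: 0.0236
```

```bash
python3 st.py
```

```text
t 26.7 [ 0.4631 -0.1085  0.0941] yaw(toolx) -0.399 tilt [ 0.041 -0.024] w 0.0236 F [1.3 0.9 0.4] q6 1.56
tilt toolframe (z_world in tool xy) [0.048 0.006] q [-0.408  0.083  1.921 -0.007  1.089  1.565]
```

Emit:
servo_tool(
  rows=[0.15,0,38,0,0,0.15,0,38,0,0,0.15,0,38,0,0,0.15,0,38,0,0,0.15,0,38,0,0],
)

```text
t: 27.12
tool_pos: [0.4622, 0.09, 0.0977]
orientation: [3.063, -0.624, 0.081]
contact_force: [1.5, 0.3, -0.6]
width: 0.0234
```

```bash
python3 st.py
```

```text
t 27.1167 [0.4622 0.09   0.0977] yaw(toolx) -0.402 tilt [ 0.048 -0.025] w 0.0234 F [ 1.5  0.3 -0.6] q6 2.01
tilt toolframe (z_world in tool xy) [0.054 0.005] q [ 0.028  0.071  1.926 -0.03   1.098  2.014]
```

Need y to about 0.311.

Emit:
servo_tool(
  rows=[0.15,-2,38,0,0,0.15,-2,38,0,0,0.15,-2,38,0,0,0.15,-2,34,0,0,0.15,-2,26,0,0],
)

```text
t: 27.53
tool_pos: [0.4505, 0.2754, 0.1011]
orientation: [3.066, -0.621, 0.089]
contact_force: [-0.0, -0.1, -0.0]
width: 0.0238
```

Emit:
servo_tool(
  rows=[0.15,0,18,0,0,0.15,0,10,0,0,0.15,0,5,0,0,0.15,0,0,0,0,0.15,0,0,0,0],
)

```text
t: 27.95
tool_pos: [0.4489, 0.3153, 0.1025]
orientation: [3.07, -0.608, 0.09]
contact_force: [-0.1, -0.2, -0.6]
width: 0.0235
```

```bash
python3 - <<'E'
from h import *
m,im=wshot('w22')
E
python3 st.py
```

```text
t 28.0 [0.449  0.315  0.1026] yaw(toolx) -0.392 tilt [ 0.055 -0.021] w 0.0238 F [-0.2 -1.  -0.3] q6 2.46
tilt toolframe (z_world in tool xy) [ 0.059 -0.001] q [ 0.482  0.231  1.729 -0.049  1.144  2.464]
```

View pics/w22.png

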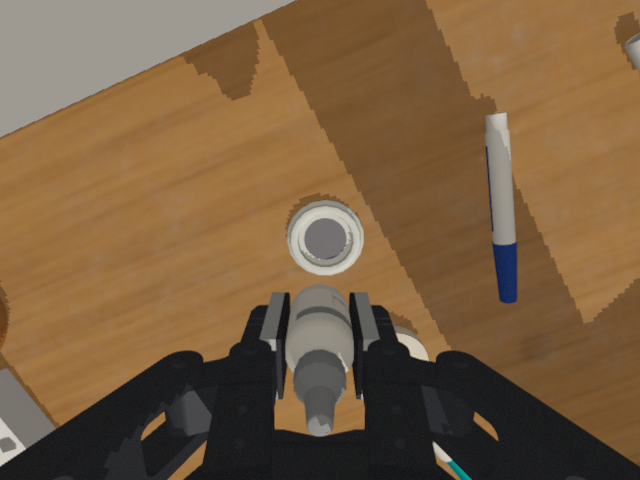

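```bash
cat > drop.py <<'E'
from h import *
def run(n,box):
    Rg=Ro.from_rotvec([3.071,-.598,.057]).as_matrix(); ft=Rg.T@(np.array([.4588,-.3158,0])-[.4625,-.3178,-.0194]); ax=Rg.T@[0,0,1]
    ft[1]=0.0+ft[1]
    s=r.sense();R=Ro.from_rotvec(s['orientation']).as_matrix(); print('ft',ft,'foot',s['tool_pos']+R@ft,'axis',R@ax)
    m,im=load(n);hsv=cv2.cvtColor(im,cv2.COLOR_RGB2HSV);k=np.zeros(im.shape[:2],bool);a,b,c,d=box;k[b:d,a:c]=1
    c=ell(im,(hsv[...,1]<60)&(hsv[...,2]>60)&k); c=c[c[:,0,1]<d-3]; e=cv2.fitEllipse(c); print('pocket',e,onz(m,*e[0],.009))
E
python3 -c "
from drop import *
run('w22',(280,190,372,281))"
```

```text
ft [-0.00343749 -0.00036425 -0.0195474 ] foot [0.44494673 0.31708864 0.12187039] axis [-0.02140252  0.00187773  0.99976918]
pocket ((325.0502014160156, 237.30703735351562), (74.07868957519531, 76.17776489257812), 85.61907958984375) [0.44771742 0.31097779 0.009     ]
```

Emit:
servo_tool(
  rows=[0.15,1,-2,-8,0,0.15,1,-2,-18,0,0.15,0,-1,-22,0,0.15,-1,-1,-18,0,0.15,-1,-1,-10,0],
)

```text
t: 28.42
tool_pos: [0.4539, 0.3029, 0.0266]
orientation: [3.071, -0.622, 0.103]
contact_force: [0.1, -0.5, -0.6]
width: 0.0233
```

```bash
python3 - <<'E'
from h import *
m,im=wshot('w23')
E
python3 st.py; python3 -c "
from drop import *
run('w23',(270,190,400,275))"
```

```text
t 28.4667 [0.452  0.3018 0.0247] yaw(toolx) -0.4 tilt [ 0.059 -0.021] w 0.0238 F [-0.8 -0.9 -1.8] q6 2.46
tilt toolframe (z_world in tool xy) [ 0.063 -0.003] q [ 0.459  0.331  1.792 -0.055  0.977  2.459]
ft [-0.00343749 -0.00036425 -0.0195474 ] foot [0.44785716 0.30390397 0.04403507] axis [-0.02589933  0.00185795  0.99966283]
pocket ((313.3746643066406, 271.0572509765625), (64.55848693847656, 88.87422943115234), 101.31663513183594) [0.4556302  0.30512614 0.009     ]
```

View pics/w23.png

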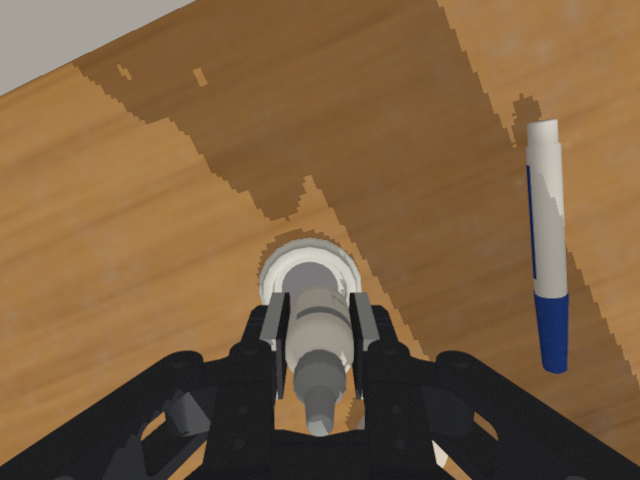

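Emit:
servo_tool(
  rows=[0.15,-1,3,-4,0,0.15,-1,3,-6,0,0.15,-1,1,-7,0,0.15,0,0,-6,0,0.15,0,0,-2,0],
)

```text
t: 28.88
tool_pos: [0.4504, 0.3083, -0.0011]
orientation: [3.069, -0.626, 0.1]
contact_force: [-0.0, 0.4, -0.7]
width: 0.0237
```

```bash
python3 - <<'E'
from h import *
m,im=load('w23'); print(proj(m,[.447,.312,.009]))
m,im=wshot('w24'); print(proj(m,[.447,.312,.009]),proj(m,[.447,.312,.003]))
E
python3 st.py; python3 -c "
from drop import *
run('w24',(270,190,400,275))"
```

```text
[307.81804299 290.12433466]
[313.63311361 301.13209918] [313.87417568 296.21826451]
t 28.9333 [ 0.4503  0.3083 -0.0012] yaw(toolx) -0.403 tilt [ 0.061 -0.021] w 0.0236 F [ 0.  -0.2 -0.7] q6 2.48
tilt toolframe (z_world in tool xy) [ 0.064 -0.004] q [ 0.471  0.377  1.796 -0.058  0.925  2.479]
ft [-0.00343749 -0.00036425 -0.0195474 ] foot [0.44608584 0.3103502  0.01806112] axis [-0.02751066  0.00123809  0.99962074]
pocket ((318.6549987792969, 278.4492492675781), (74.10440063476562, 101.55045318603516), 98.00577545166016) [0.45619843 0.30558715 0.009     ]
```

View pics/w24.png

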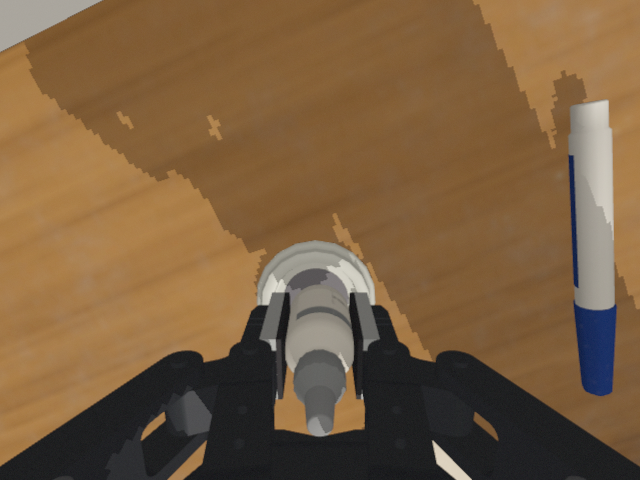

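Emit:
servo_tool(
  rows=[0.15,1,1,-3,0,0.15,0,0,-4,0,0.15,0,0,-4,0,0.15,0,0,-3,0,0.15,0,0,-2,0],
)

```text
t: 29.35
tool_pos: [0.4534, 0.3107, -0.0165]
orientation: [3.071, -0.625, 0.106]
contact_force: [-4.2, -2.7, 19.1]
width: 0.0234
```

```bash
python3 - <<'E'
from h import *
m,im=wshot('w25'); 
im=r.camera('side');save('s25c',cv2.resize(im[270:370,150:270],None,fx=5,fy=5,interpolation=cv2.INTER_CUBIC))
E
python3 st.py; python3 -c "
from drop import *
run('w25',(270,190,400,275))"
```

```text
t 29.45 [ 0.4533  0.3107 -0.0163] yaw(toolx) -0.402 tilt [ 0.064 -0.019] w 0.0237 F [-1.6 -1.   2.3] q6 2.48
tilt toolframe (z_world in tool xy) [ 0.067 -0.008] q [ 0.473  0.407  1.794 -0.06   0.893  2.482]
ft [-0.00343749 -0.00036425 -0.0195474 ] foot [0.44900839 0.3127967  0.00300394] axis [-3.12933106e-02 -5.19401634e-04  9.99510109e-01]
pocket ((323.6083679199219, 341.7004699707031), (151.3131103515625, 176.6351776123047), 178.05490112304688) [0.43695411 0.31496314 0.009     ]
```

View pics/s25c.png

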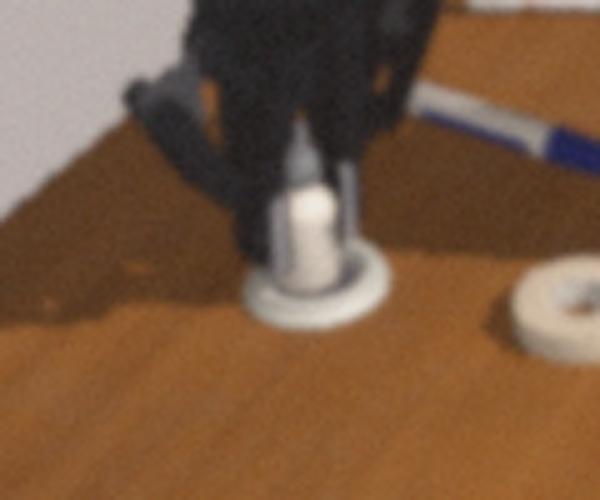

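Emit:
servo_tool(
  rows=[0.4,0,0,0,0,0.5,0,0,0,0,0.6,0,0,0,0,0.6,0,0,0,0,0.6,0,0,5,0],
)

```text
t: 29.87
tool_pos: [0.4528, 0.3104, -0.0122]
orientation: [3.07, -0.625, 0.103]
contact_force: [-0.3, -0.4, 0.0]
width: 0.0511
```

Emit:
servo_tool(
  rows=[0.6,-1,-1,15,0,0.6,0,0,25,0,0.6,0,0,30,0,0.6,0,0,35,0,0.6,0,0,30,0],
)

```text
t: 30.28
tool_pos: [0.4436, 0.305, 0.1201]
orientation: [3.059, -0.623, 0.079]
contact_force: [0.8, 0.2, 1.0]
width: 0.0513
```

Emit:
servo_tool(
  rows=[1,-8,-10,20,0.06,1,-8,-20,10,0.06,1,-5,-20,5,0.06,1,0,-10,0,0.06,1,0,-5,0,0.06],
)

```text
t: 30.7
tool_pos: [0.4284, 0.2425, 0.1702]
orientation: [-3.133, 0.133, -0.114]
contact_force: [0.7, -0.0, -0.0]
width: 0.085
```

```bash
python3 - <<'E'
from h import *
m,im=wshot('w26'); 
im=r.camera('side');save('s26c',cv2.resize(im[270:370,150:270],None,fx=5,fy=5,interpolation=cv2.INTER_CUBIC))
E
python3 st.py
```

```text
t 30.8 [0.4285 0.2427 0.1698] yaw(toolx) -0.089 tilt [0.072 0.   ] w 0.0856 F [0.9 0.1 0.5] q6 2.03
tilt toolframe (z_world in tool xy) [ 0.072 -0.006] q [ 0.357  0.012  1.824 -0.027  1.238  2.025]
```

View pics/w26.png

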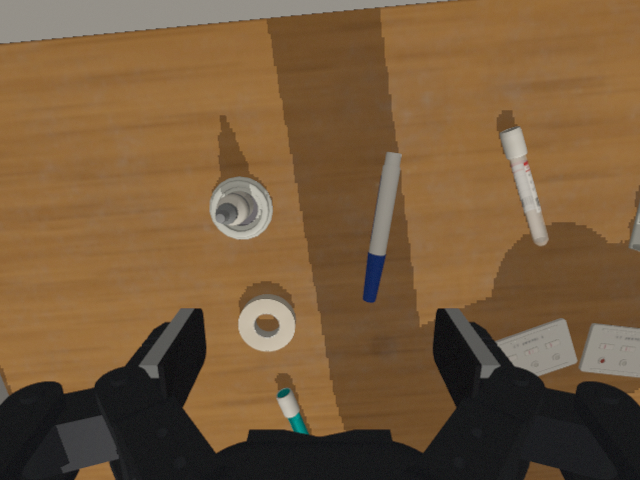

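View pics/s26c.png

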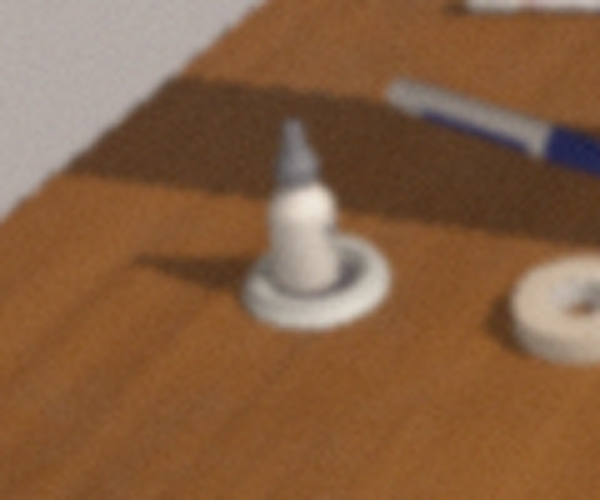

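Emit:
servo_tool(
  rows=[1,3,-15,0,0.04,1,3,-30,0,0.08,1,3,-36,0,0.08,1,3,-36,0,0.08,1,3,-30,-5,0.05],
)

```text
t: 31.22
tool_pos: [0.4439, 0.0983, 0.1664]
orientation: [-3.093, -0.403, -0.115]
contact_force: [0.8, 0.5, -0.7]
width: 0.0852
```

Emit:
servo_tool(
  rows=[1,0,-18,-10,0.03,1,0,-8,-10,0.02,1,0,-4,-10,0,1,0,0,-10,0,1,0,0,-5,0],
)

```text
t: 31.63
tool_pos: [0.446, 0.0627, 0.1201]
orientation: [-3.085, -0.462, -0.119]
contact_force: [-0.4, 0.3, -0.5]
width: 0.0854
```

```bash
python3 - <<'E'
from h import *
m,im=wshot('w27'); 
E
python3 st.py
```

```text
t 31.6833 [0.4453 0.063  0.1193] yaw(toolx) 0.298 tilt [0.07  0.032] w 0.0857 F [-0.5 -0.6 -0.5] q6 1.17
tilt toolframe (z_world in tool xy) [ 0.077 -0.01 ] q [-0.082 -0.031  1.981  0.041  1.125  1.175]
```

View pics/w27.png

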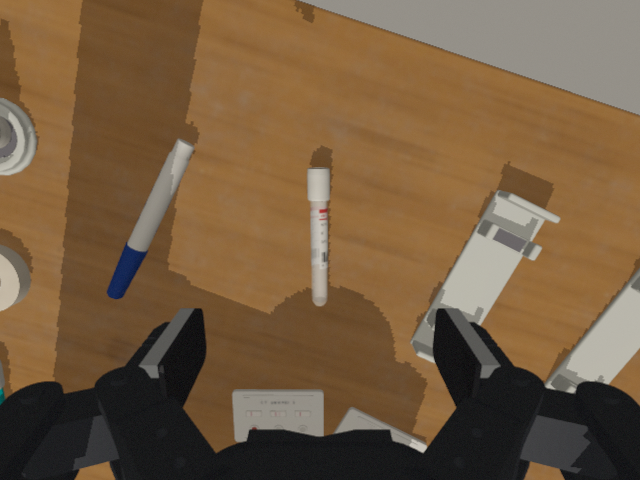

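```bash
cat > rod.py <<'E'
from h import *
def ends(n,a,b,z=.008):
    m,_=load(n); P=[onz(m,*a,z),onz(m,*b,z)]; d=P[0]-P[1]
    print(n,'mid',((P[0]+P[1])/2).round(4),'len',np.linalg.norm(d).round(4),'ang',np.arctan2(d[1],d[0]).round(3))
    s=r.sense();R=Ro.from_rotvec(s['orientation']).as_matrix(); pp=s['tool_pos']+R@[0,0,-.049]; print('pad point',pp.round(4))
    # where the vertical extension of the pad... offset from TCP
E
python3 -c "
from rod import *
ends('w27',(318.5,168),(320,305)); m,im=load('w27'); print(proj(m,[.4423,.0618,.008]))
save('t27',cv2.resize(im[155:320,270:370],None,fx=3.6,fy=3.6,interpolation=cv2.INTER_CUBIC))
ends('w27',(184.5,141),(116,297))"
```

```text
w27 mid [0.4425 0.0615 0.008 ] len 0.1068 ang 0.309
pad point [0.4418 0.0615 0.1682]
[318.85934984 239.36919053]
w27 mid [0.4166 0.1888 0.008 ] len 0.1357 ang -0.188
pad point [0.4418 0.0615 0.1682]
```

View pics/t27.png

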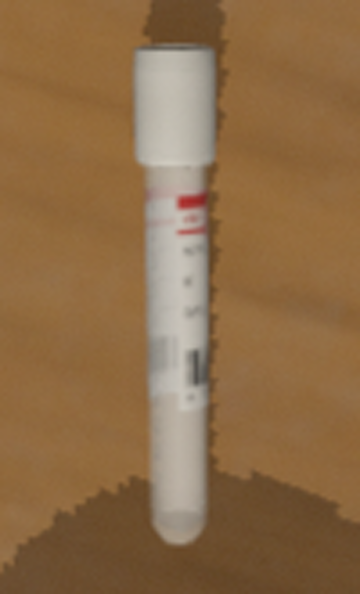

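Emit:
servo_tool(
  rows=[0.6,0,0,-10,0,0.6,0,0,-20,0,0.6,-1,0,-25,0,0.6,-1,0,-25,0,0.6,-1,0,-20,0],
)

```text
t: 32.1
tool_pos: [0.449, 0.0681, 0.0214]
orientation: [-3.083, -0.47, -0.139]
contact_force: [-0.3, -1.0, -0.8]
width: 0.0509
```

```bash
python3 - <<'E'
from h import *
m,im=wshot('w28'); 
E
python3 st.py; python3 -c "
from rod import *
ends('w28',(1,1),(2,2)); m,im=load('w28'); print(proj(m,[.4424,.0616,.008]))"
```

```text
t 32.15 [0.445  0.0684 0.0177] yaw(toolx) 0.302 tilt [0.077 0.033] w 0.0513 F [-2.5 -0.8 -2. ] q6 1.17
tilt toolframe (z_world in tool xy) [ 0.084 -0.009] q [-0.071  0.141  2.057  0.051  0.869  1.166]
w28 mid [0.5285 0.2415 0.008 ] len 0.0006 ang 1.057
pad point [0.4413 0.0667 0.0666]
[325.48071841 290.15901179]
```

View pics/w28.png

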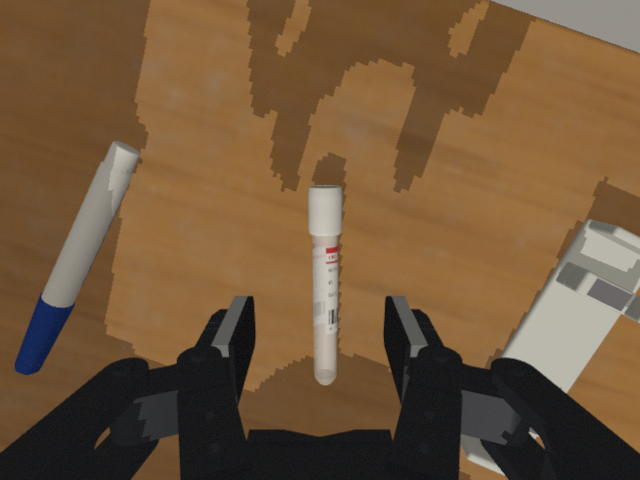

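Emit:
servo_tool(
  rows=[0.6,0,-3,-8,0,0.6,0,-2,-12,0,0.6,0,-1,-10,0,0.6,0,0,-5,0,0.6,0,0,-3,0],
)

```text
t: 32.57
tool_pos: [0.447, 0.0653, -0.0208]
orientation: [-3.081, -0.477, -0.13]
contact_force: [0.1, 0.1, 0.5]
width: 0.0509
```

```bash
python3 - <<'E'
from h import *
m,im=wshot('w29'); 
im=r.camera('side');save('s29c',cv2.resize(im[220:320,200:320],None,fx=5,fy=5,interpolation=cv2.INTER_CUBIC))
E
python3 st.py; python3 -c "
from rod import *
ends('w29',(1,1),(2,2))"
```

```text
t 32.6667 [ 0.4468  0.0652 -0.0206] yaw(toolx) 0.307 tilt [0.079 0.034] w 0.0513 F [ 0.2 -0.4  0.4] q6 1.15
tilt toolframe (z_world in tool xy) [ 0.085 -0.009] q [-0.079  0.225  2.068  0.058  0.773  1.145]
w29 mid [0.5211 0.2044 0.008 ] len 0.0004 ang 1.062
pad point [0.443  0.0635 0.0282]
```

View pics/w29.png

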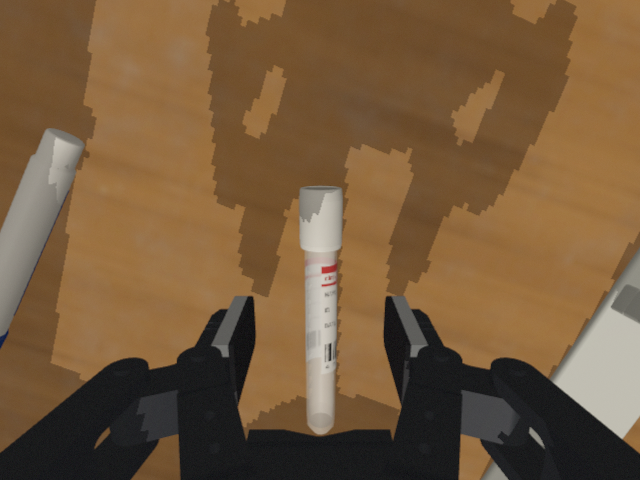

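View pics/s29c.png

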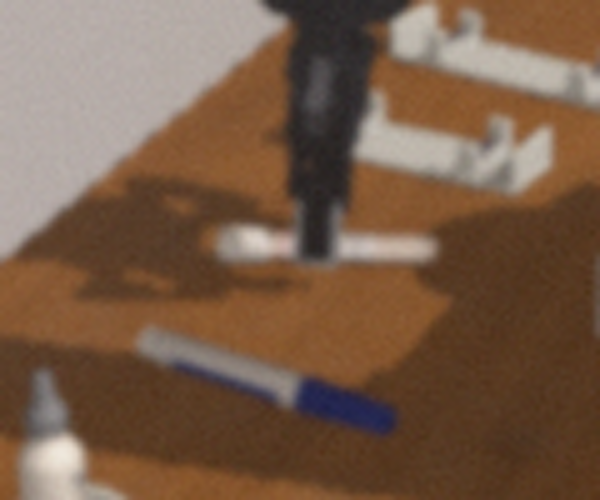

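Emit:
servo_tool(
  rows=[0.6,0,0,-2,0,0.6,0,0,-2,0,0.3,0,0,0,0,0.05,0,0,0,0,0.05,0,0,0,0],
)

```text
t: 33.08
tool_pos: [0.4499, 0.0653, -0.0222]
orientation: [-3.081, -0.478, -0.139]
contact_force: [0.9, 0.2, 0.8]
width: 0.0153
```

Emit:
servo_tool(
  rows=[0.05,0,0,0,0,0.05,0,0,0,0,0.05,0,0,0,0,0.05,0,0,0,0,0.05,0,0,0,0],
)

```text
t: 33.5
tool_pos: [0.4505, 0.0652, -0.0215]
orientation: [-3.082, -0.478, -0.141]
contact_force: [0.6, 0.3, -0.1]
width: 0.0103
```

```bash
python3 - <<'E'
from h import *
m,im=wshot('w30'); 
E
python3 st.py; python3 -c "
from rod import *
ends('w30',(1,1),(2,2))"
```

```text
t 33.55 [ 0.4504  0.0652 -0.0215] yaw(toolx) 0.307 tilt [0.086 0.034] w 0.0105 F [-0.1 -0.6 -0. ] q6 1.14
tilt toolframe (z_world in tool xy) [ 0.092 -0.006] q [-0.078  0.229  2.066  0.058  0.764  1.145]
w30 mid [0.5244 0.2041 0.008 ] len 0.0004 ang 1.063
pad point [0.4462 0.0635 0.0273]
```

View pics/w30.png

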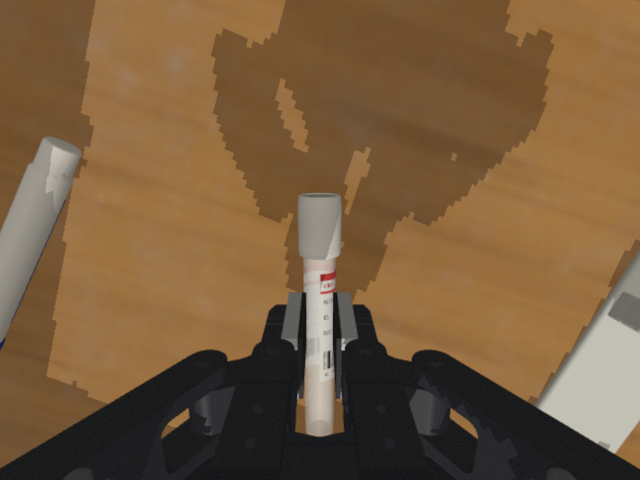

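Emit:
servo_tool(
  rows=[0.05,0,0,8,0,0.05,0,0,18,0,0.05,0,-5,22,0,0.05,0,-12,20,-0.05,0.05,0,-18,12,-0.08],
)

```text
t: 33.97
tool_pos: [0.4447, 0.0317, 0.0589]
orientation: [-3.108, -0.276, -0.125]
contact_force: [0.7, 0.0, -0.1]
width: 0.0101
```

Emit:
servo_tool(
  rows=[0.05,0,-24,4,-0.08,0.05,0,-24,0,-0.08,0.05,0,-20,0,-0.08,0.05,0,-14,0,-0.05,0.05,0,-6,0,-0.03],
)

```text
t: 34.38
tool_pos: [0.4492, -0.0621, 0.0716]
orientation: [3.128, -0.25, 0.151]
contact_force: [-0.4, -0.5, -0.3]
width: 0.0108
```

```bash
python3 - <<'E'
from h import *
m,im=wshot('w31'); 
E
python3 st.py
```

```text
t 34.4333 [ 0.4495 -0.0624  0.0717] yaw(toolx) -0.16 tilt [ 0.096 -0.008] w 0.0104 F [ 0.9 -0.8  0.1] q6 1.37
tilt toolframe (z_world in tool xy) [ 0.096 -0.007] q [-0.349  0.036  2.03   0.03   0.982  1.367]
```

View pics/w31.png

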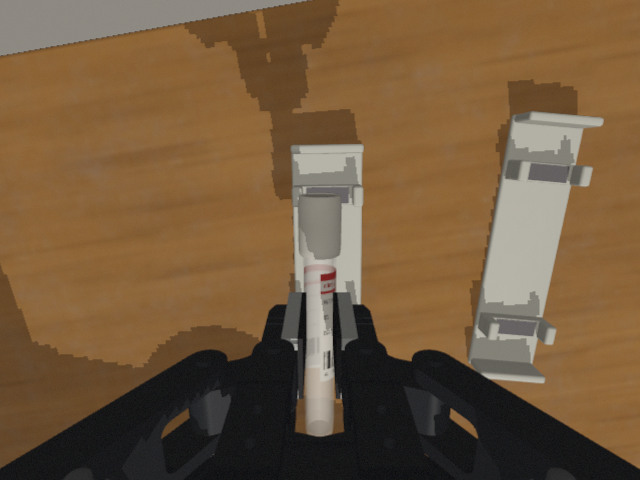

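```bash
cat > tube.py <<'E'
from h import *
def est(rg,tg,mid,ang,seat,sang):
    Rg=Ro.from_rotvec(rg).as_matrix(); mt=Rg.T@(np.array(mid)-tg); dt=Rg.T@[np.cos(ang),np.sin(ang),0]
    s=r.sense();R=Ro.from_rotvec(s['orientation']).as_matrix(); p=s['tool_pos']+R@mt; d=R@dt
    print('mid in tool',mt.round(4),'rod mid',p.round(4),'ang',np.arctan2(d[1],d[0]).round(3),'slope',d[2].round(3))
    e=np.array(seat)-p[:2]; c,s_=np.cos(sang),np.sin(sang)
    print('move xy',e.round(4),'along',(e@[c,s_]).round(4),'across',(e@[-s_,c]).round(4),'turn',(sang-np.arctan2(d[1],d[0])).round(3))
def tube(): est([-3.082,-.478,-.141],[.4504,.0652,-.0215],[.4424,.0616,.0085],.305,[.4455,-.0663],-.144)
E
python3 -c "
from tube import *
tube()
m,im=load('w31')
for q in ([65,22],[-65,22],[65,-22]):
  c,s=np.cos(-.144),np.sin(-.144); x,y=np.array(q)/1000; print(q,proj(m,[.4455+c*x-s*y,-.0663+s*x+c*y,.022]))
c,s=np.cos(-.144),np.sin(-.144)
for x,y,z in((.065,.022,.022),(.065,-.022,.022),(.04,0,.012),(.07,.022,.0),(.07,-.022,0)): print(x,y,proj(m,[.4455+c*x-s*y,-.0663+s*x+c*y,z]))
"
```

```text
mid in tool [-0.0059  0.0008 -0.0307] rod mid [ 0.4406 -0.0621  0.1016] ang -0.163 slope 0.004
move xy [ 0.0049 -0.0042] along 0.0055 across -0.0035 turn 0.019
[65, 22] [286.98949889 153.60955627]
[-65, 22] [293.18822112 361.33495817]
[65, -22] [363.81526335 152.50243653]
0.065 0.022 [286.98949889 153.60955627]
0.065 -0.022 [363.81526335 152.50243653]
0.04 0 [325.67683812 195.15632809]
0.07 0.022 [289.84603714 145.81013781]
0.07 -0.022 [360.23108294 144.7810636 ]
```

Emit:
servo_tool(
  rows=[0.05,2,-2,-6,0.01,0.05,2,-2,-15,0.01,0.05,0,0,-18,0,0.05,-1,0,-14,0,0.05,-1,0,-8,0],
)

```text
t: 34.85
tool_pos: [0.4548, -0.0652, 0.0108]
orientation: [3.13, -0.206, 0.164]
contact_force: [-0.0, -0.4, -0.8]
width: 0.0102
```

```bash
python3 - <<'E'
from h import *
m,im=wshot('w32'); 
E
python3 st.py; python3 -c "
from tube import *
tube()
m,im=load('w32')
c,s=np.cos(-.144),np.sin(-.144)
for x,y,z in((.065,.022,.022),(.065,-.022,.022),(.04,0,.012),(.07,.022,.0),(.07,-.022,0)): print(x,y,proj(m,[.4455+c*x-s*y,-.0663+s*x+c*y,z]))"
```

```text
t 34.9 [ 0.453  -0.0647  0.0094] yaw(toolx) -0.132 tilt [ 0.1   -0.006] w 0.0102 F [-1.3 -0.7 -1.4] q6 1.32
tilt toolframe (z_world in tool xy) [ 0.1   -0.008] q [-0.354  0.161  2.059  0.04   0.825  1.323]
mid in tool [-0.0059  0.0008 -0.0307] rod mid [ 0.444  -0.0645  0.0393] ang -0.134 slope 0.008
move xy [ 0.0015 -0.0018] along 0.0017 across -0.0015 turn -0.01
0.065 0.022 [273.03093161 165.06552907]
0.065 -0.022 [376.54252223 166.53990477]
0.04 0 [323.70388031 220.52824556]
0.07 0.022 [278.58182591 153.97241103]
0.07 -0.022 [370.69581624 155.27280025]
```

View pics/w32.png

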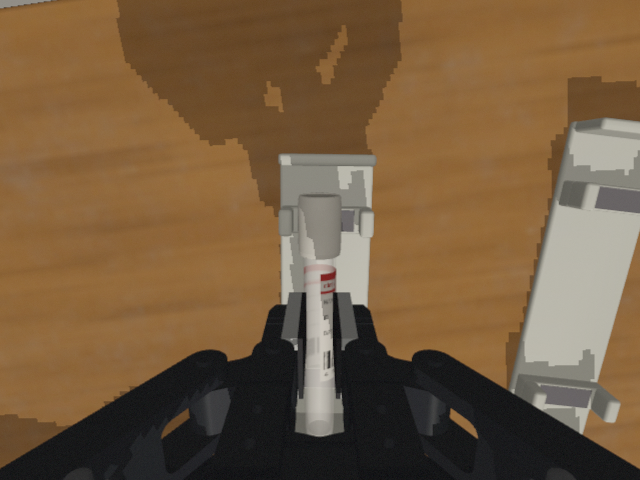

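Emit:
servo_tool(
  rows=[0.05,1,-1,-3,0,0.05,1,-1,-5,0,0.05,0,-1,-5,0,0.05,0,0,-4,0,0.05,0,0,-2,0],
)

```text
t: 35.32
tool_pos: [0.4562, -0.0665, -0.0101]
orientation: [-3.13, 0.199, -0.159]
contact_force: [-10.9, 2.1, 30.5]
width: 0.0105
```

```bash
python3 - <<'E'
from h import *
m,im=wshot('w33'); 
im=r.camera('side');save('s33c',cv2.resize(im[200:290,220:340],None,fx=5,fy=5,interpolation=cv2.INTER_CUBIC))
E
python3 st.py; python3 -c "
from tube import *
tube()"
```

```text
t 35.4167 [ 0.4562 -0.0665 -0.0099] yaw(toolx) -0.128 tilt [ 0.101 -0.005] w 0.0105 F [-1.6  0.3  4.8] q6 1.31
tilt toolframe (z_world in tool xy) [ 0.101 -0.008] q [-0.356  0.208  2.058  0.043  0.779  1.312]
mid in tool [-0.0059  0.0008 -0.0307] rod mid [ 0.4471 -0.0664  0.02  ] ang -0.13 slope 0.009
move xy [-0.0016  0.0001] along -0.0016 across -0.0001 turn -0.014
```

View pics/w33.png

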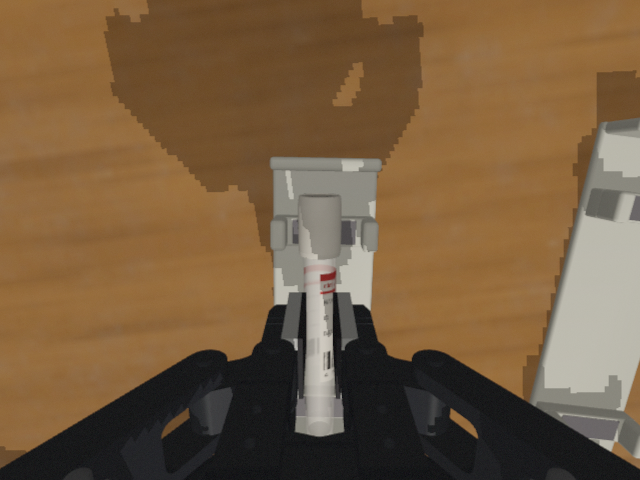

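View pics/s33c.png

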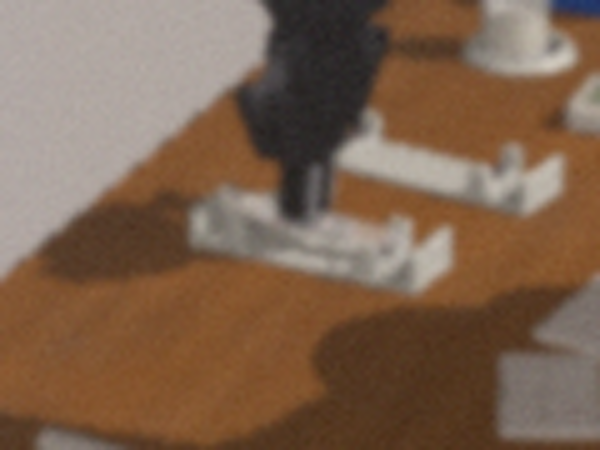

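Emit:
servo_tool(
  rows=[0.3,0,0,0,0,0.45,0,0,0,0,0.5,0,0,0,0,0.5,0,0,3,0,0.5,-1,0,12,0],
)

```text
t: 35.83
tool_pos: [0.4545, -0.0664, 0.0045]
orientation: [-3.129, 0.2, -0.156]
contact_force: [-0.0, -0.2, -0.4]
width: 0.0426
```

Emit:
servo_tool(
  rows=[0.6,-1,0,25,0,0.8,-2,0,30,0,1,-3,5,32,0,1,-5,15,30,0,1,-5,20,15,0],
)

```text
t: 36.25
tool_pos: [0.4352, -0.027, 0.1401]
orientation: [-3.128, 0.208, -0.147]
contact_force: [0.7, -0.5, -0.4]
width: 0.0855
```

```bash
python3 - <<'E'
from h import *
m,im=wshot('w34'); 
im=r.camera('side');save('s34c',cv2.resize(im[200:290,220:340],None,fx=5,fy=5,interpolation=cv2.INTER_CUBIC))
E
python3 st.py
```

```text
t 36.35 [ 0.4354 -0.0251  0.1399] yaw(toolx) -0.129 tilt [ 0.095 -0.003] w 0.0849 F [-0.1 -0.1  0.1] q6 1.41
tilt toolframe (z_world in tool xy) [ 0.095 -0.01 ] q [-0.276 -0.108  2.006  0.026  1.151  1.414]
```

View pics/w34.png

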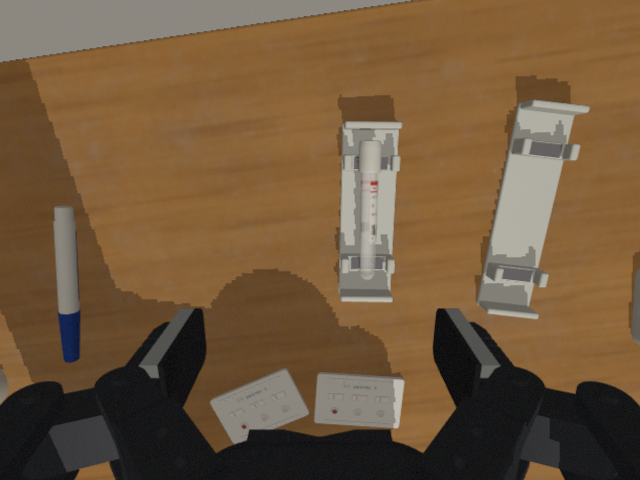

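View pics/s34c.png

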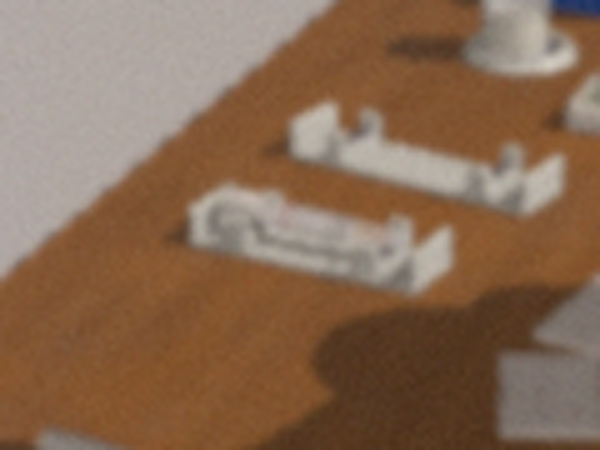

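Emit:
servo_tool(
  rows=[1,-2,20,0,-0.02,1,-3,34,0,-0.03,1,-3,36,0,-0.03,1,-3,36,0,0,1,-2,34,-5,0],
)

```text
t: 36.77
tool_pos: [0.4237, 0.1327, 0.1344]
orientation: [3.112, -0.35, 0.158]
contact_force: [0.8, 0.3, 0.4]
width: 0.0854
```

Emit:
servo_tool(
  rows=[1,0,24,-10,0,1,0,12,-10,0,1,0,6,-10,0,1,0,0,-5,0,1,0,0,0,0],
)

```text
t: 37.18
tool_pos: [0.4195, 0.1806, 0.092]
orientation: [3.113, -0.332, 0.146]
contact_force: [-0.3, -1.2, 0.3]
width: 0.0859
```

```bash
python3 - <<'E'
from h import *
m,im=wshot('w35'); 
E
python3 st.py;python3 -c "
from rod import *
ends('w35',(1,1),(2,2)); m,im=load('w35'); print(proj(m,[.4166,.1888,.008]))"
```

```text
t 37.2333 [0.4195 0.1804 0.0923] yaw(toolx) -0.213 tilt [ 0.092 -0.018] w 0.0856 F [-0.4 -0.   0.1] q6 2.05
tilt toolframe (z_world in tool xy) [ 0.094 -0.002] q [ 0.247  0.024  1.991 -0.046  1.042  2.052]
w35 mid [0.6098 0.3383 0.008 ] len 0.0008 ang 0.542
pad point [0.415  0.1812 0.1411]
[307.86071262 251.74698725]
```

View pics/w35.png

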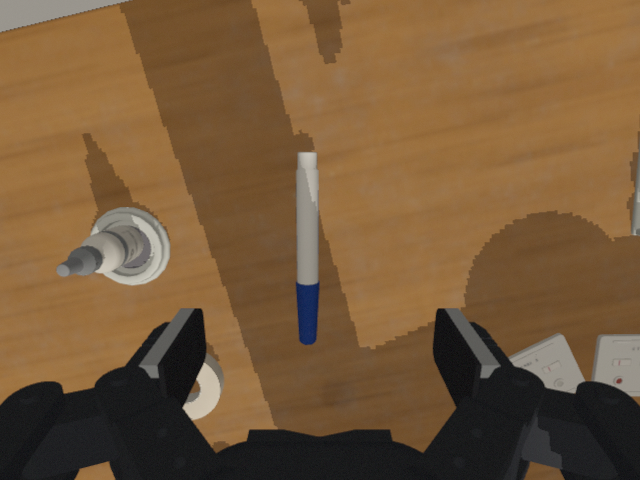

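```bash
python3 -c "
from rod import *
ends('w35',(307,152.5),(307.5,345))"
```

```text
w35 mid [0.4153 0.1895 0.008 ] len 0.1372 ang -0.215
pad point [0.415  0.1812 0.1411]
```

Emit:
servo_tool(
  rows=[0.6,1,4,-8,0,0.6,1,4,-18,0,0.6,0,1,-20,0,0.6,-1,0,-14,0,0.6,-1,0,-8,0],
)

```text
t: 37.65
tool_pos: [0.4258, 0.1875, 0.0249]
orientation: [3.113, -0.344, 0.164]
contact_force: [0.3, 0.1, -0.2]
width: 0.0512
```

```bash
python3 - <<'E'
from h import *
m,im=wshot('w36'); 
E
python3 st.py;python3 -c "
from rod import *
ends('w36',(1,1),(2,2))"
```

```text
t 37.7 [0.4243 0.187  0.0236] yaw(toolx) -0.22 tilt [ 0.1   -0.017] w 0.0512 F [-0.6 -0.3 -1. ] q6 2.09
tilt toolframe (z_world in tool xy) [ 0.102 -0.005] q [ 0.26   0.155  2.025 -0.056  0.869  2.085]
w36 mid [0.5846 0.3018 0.008 ] len 0.0006 ang 0.538
pad point [0.4193 0.1878 0.0723]
```

View pics/w36.png

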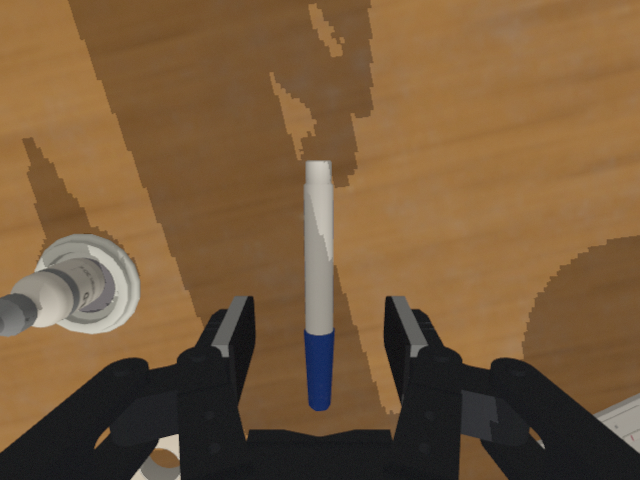

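Emit:
servo_tool(
  rows=[0.6,-1,1,-8,0,0.6,-1,0,-12,0,0.6,-1,0,-12,0,0.6,-1,0,-8,0,0.6,-1,0,-5,0],
)

```text
t: 38.12
tool_pos: [0.4236, 0.1876, -0.021]
orientation: [3.114, -0.35, 0.172]
contact_force: [0.1, 0.2, -0.1]
width: 0.0509
```

```bash
python3 - <<'E'
from h import *
m,im=wshot('w37'); 
im=r.camera('side');save('s37c',cv2.resize(im[260:350,180:300],None,fx=5,fy=5,interpolation=cv2.INTER_CUBIC))
E
python3 st.py;python3 -c "
from rod import *
ends('w37',(1,1),(2,2))"
```

```text
t 38.2167 [ 0.4227  0.1874 -0.0212] yaw(toolx) -0.224 tilt [ 0.106 -0.016] w 0.0511 F [-0.5  0.5  0.2] q6 2.1
tilt toolframe (z_world in tool xy) [ 0.107 -0.008] q [ 0.263  0.243  2.049 -0.063  0.752  2.101]
w37 mid [0.5591 0.2721 0.008 ] len 0.0004 ang 0.536
pad point [0.4175 0.1882 0.0275]
```

View pics/s37c.png

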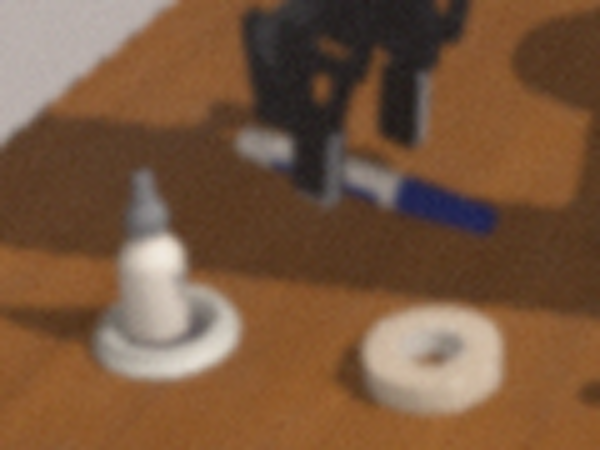

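Emit:
servo_tool(
  rows=[0.6,0,0,-2,0,0.4,0,0,-1,0,0.1,0,0,0,0,0.08,0,0,0,0,0.08,0,0,0,0],
)

```text
t: 38.63
tool_pos: [0.4254, 0.1883, -0.0221]
orientation: [3.115, -0.35, 0.177]
contact_force: [0.1, 0.4, -0.7]
width: 0.011
```

Emit:
servo_tool(
  rows=[0.08,0,0,0,0,0.08,0,0,0,0,0.08,0,0,0,0,0.08,0,0,0,0,0.08,0,0,0,0],
)

```text
t: 39.05
tool_pos: [0.4263, 0.1885, -0.0213]
orientation: [3.115, -0.35, 0.18]
contact_force: [0.3, -0.6, -0.6]
width: 0.0115
```

```bash
python3 - <<'E'
from h import *
m,im=wshot('w38'); 
E
python3 st.py;python3 -c "
from rod import *
ends('w38',(1,1),(2,2));print(r.sense()['orientation'])"
```

```text
t 39.1 [ 0.4262  0.1884 -0.0213] yaw(toolx) -0.224 tilt [ 0.114 -0.014] w 0.0113 F [0.1 0.5 0.3] q6 2.1
tilt toolframe (z_world in tool xy) [ 0.114 -0.011] q [ 0.263  0.246  2.046 -0.064  0.745  2.102]
w38 mid [0.5619 0.2733 0.008 ] len 0.0005 ang 0.538
pad point [0.4207 0.1891 0.0274]
[ 3.11544053 -0.34946253  0.17996903]
```

View pics/w38.png

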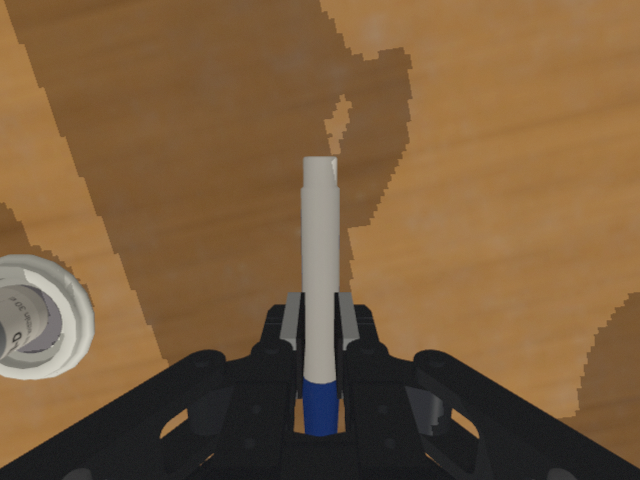

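```bash
python3 - <<'E'
from h import *
m=cm('side')
for dy in (.0256,.035):
  for z in (0,.005,.01,.015,.02): print(dy,z,proj(m,[.4185+.01,.1882+dy,z]).round(1))
im=r.camera('side');save('s38c',cv2.resize(im[260:350,180:300],None,fx=5,fy=5,interpolation=cv2.INTER_CUBIC))
E
```

```text
0.0256 0 [243.2 303.4]
0.0256 0.005 [243.  301.4]
0.0256 0.01 [242.9 299.4]
0.0256 0.015 [242.7 297.4]
0.0256 0.02 [242.6 295.4]
0.035 0 [241.2 305.6]
0.035 0.005 [241.1 303.6]
0.035 0.01 [240.9 301.6]
0.035 0.015 [240.8 299.5]
0.035 0.02 [240.6 297.5]
```

View pics/s38c.png

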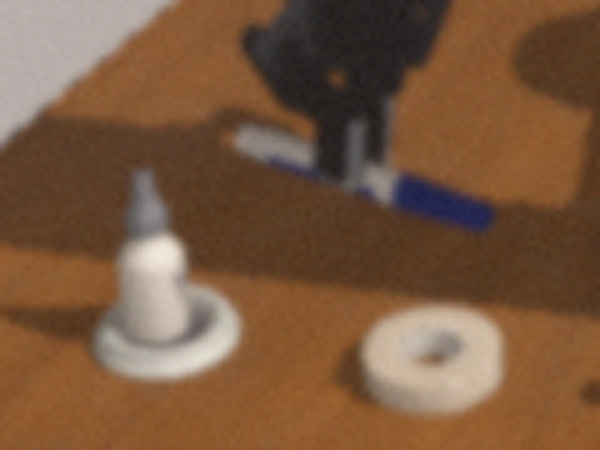

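Emit:
servo_tool(
  rows=[0.3,0,0,0,0,0.45,0,0,0,0,0.45,-1,0,-3,0,0.45,-1,0,-3,0,0.45,-1,0,-1,0],
)

```text
t: 39.57
tool_pos: [0.4236, 0.1885, -0.0285]
orientation: [3.116, -0.35, 0.182]
contact_force: [0.4, -0.3, -0.2]
width: 0.0385
```

```bash
python3 - <<'E'
from h import *
m,im=wshot('w39'); 
E
python3 st.py;python3 -c "
from rod import *
ends('w39',(1,1),(2,2))"
```

```text
t 39.6167 [ 0.4231  0.1884 -0.0288] yaw(toolx) -0.224 tilt [ 0.114 -0.014] w 0.0386 F [-0.2  0.5  0.2] q6 2.11
tilt toolframe (z_world in tool xy) [ 0.114 -0.011] q [ 0.265  0.257  2.055 -0.066  0.724  2.106]
w39 mid [0.5554 0.2687 0.008 ] len 0.0004 ang 0.538
pad point [0.4175 0.1891 0.0199]
```

View pics/w39.png

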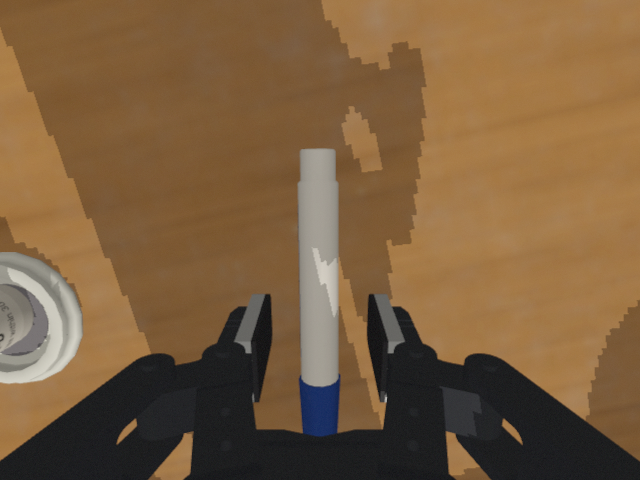

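Emit:
servo_tool(
  rows=[0.3,0,0,0,0,0.2,0,0,0,0,0.08,0,0,0,0,0.08,0,0,0,0,0.08,0,0,0,0],
)

```text
t: 40.03
tool_pos: [0.4228, 0.1885, -0.0287]
orientation: [3.115, -0.349, 0.18]
contact_force: [-0.0, 0.1, -0.9]
width: 0.0132
```

```bash
python3 - <<'E'
from h import *
m,im=wshot('w40'); 
E
python3 st.py;python3 -c "
from rod import *
ends('w40',(1,1),(2,2));print(r.sense()['orientation'])"
```

```text
t 40.0833 [ 0.4228  0.1885 -0.0288] yaw(toolx) -0.224 tilt [ 0.113 -0.014] w 0.0132 F [-0.  -0.7  1. ] q6 2.11
tilt toolframe (z_world in tool xy) [ 0.114 -0.011] q [ 0.265  0.257  2.055 -0.066  0.725  2.106]
w40 mid [0.5544 0.2685 0.008 ] len 0.0004 ang 0.538
pad point [0.4173 0.1892 0.0199]
[ 3.11542284 -0.3491798   0.17951157]
```

View pics/w40.png

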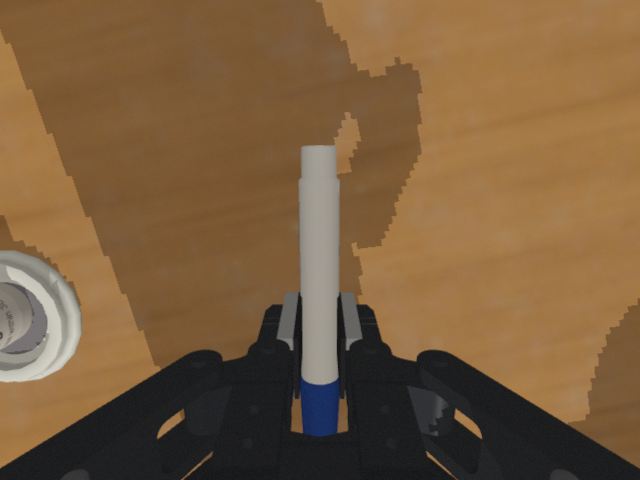

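```bash
python3 -c "
from h import *
m,_=load('w40'); e=onz(m,318.5,147,.008); print(e); a=-.215; print('mid',e-[.0675*np.cos(a),.0675*np.sin(a),0])"
```

```text
[0.48366574 0.17401482 0.008     ]
mid [0.41771983 0.18841577 0.008     ]
```

Emit:
servo_tool(
  rows=[0.08,0,0,8,0,0.08,0,0,18,0,0.08,0,-6,24,0,0.08,0,-14,24,0,0.08,0,-22,16,0],
)

```text
t: 40.5
tool_pos: [0.4175, 0.1465, 0.0614]
orientation: [3.114, -0.341, 0.162]
contact_force: [0.1, -0.3, -0.5]
width: 0.013
```

```bash
python3 st.py; python3 - <<'E'
from h import *
m,im=wshot('w41'); 
E
```

```text
t 40.5 [0.4175 0.1465 0.0614] yaw(toolx) -0.219 tilt [ 0.102 -0.016] w 0.013 F [ 0.1 -0.3 -0.5] q6 1.98
tilt toolframe (z_world in tool xy) [ 0.103 -0.007] q [ 0.167  0.035  2.058 -0.04   0.95   1.978]
```

View pics/w41.png

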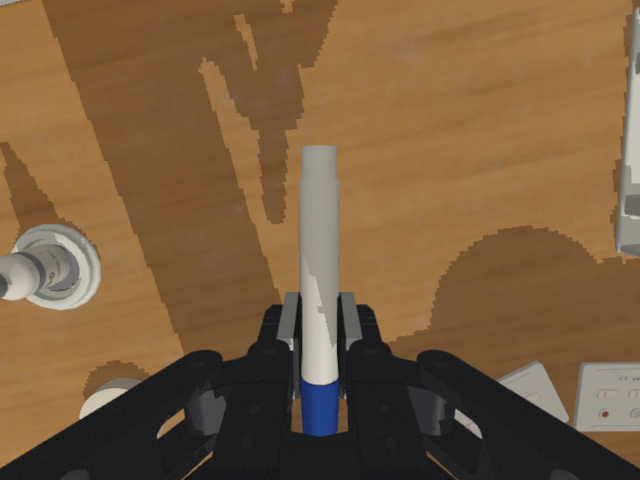

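Emit:
servo_tool(
  rows=[0.08,2,-30,0,0,0.08,2,-36,0,0,0.08,2,-38,0,0,0.08,2,-38,0,0,0.08,2,-38,0,0],
)

```text
t: 40.97
tool_pos: [0.433, -0.0374, 0.0709]
orientation: [3.116, -0.324, 0.193]
contact_force: [0.2, 0.0, -0.4]
width: 0.0128
```

Emit:
servo_tool(
  rows=[0.08,2,-38,0,0,0.08,2,-36,0,0,0.08,2,-28,0,-0.01,0.08,0,-18,0,-0.01,0.08,0,-8,0,0],
)

```text
t: 41.38
tool_pos: [0.4396, -0.1786, 0.0747]
orientation: [3.104, -0.368, 0.204]
contact_force: [0.2, -0.5, -0.3]
width: 0.013
```

```bash
cat >> tube.py <<'E'
def mark(): est([3.1154,-.3492,.1795],[.4228,.1885,-.0288],[.4170,.1886,.008],-.218,[.4293,-.1922],-.245)
def outl(n):
    m,im=load(n); c,s=np.cos(-.245),np.sin(-.245)
    for x,y,z in((.078,.022,.022),(.078,-.022,.022),(.05,0,.012)): print(x,y,proj(m,[.4293+c*x-s*y,-.1922+s*x+c*y,z]).round(0))
E
python3 - <<'E'
from h import *
m,im=wshot('w42'); 
E
python3 st.py; python3 -c "
from tube import *
mark();outl('w42')"
```

```text
t 41.4333 [ 0.4401 -0.1793  0.075 ] yaw(toolx) -0.236 tilt [ 0.129 -0.025] w 0.013 F [ 1.  -1.7 -0.1] q6 1.16
tilt toolframe (z_world in tool xy) [ 0.131 -0.006] q [-0.609  0.055  2.005  0.065  0.962  1.164]
mid in tool [-0.0015  0.0008 -0.0372] rod mid [ 0.4337 -0.1788  0.1117] ang -0.231 slope 0.018
move xy [-0.0044 -0.0134] along -0.001 across -0.0141 turn -0.014
0.078 0.022 [309. 140.]
0.078 -0.022 [385. 141.]
0.05 0 [345. 188.]
```

View pics/w42.png

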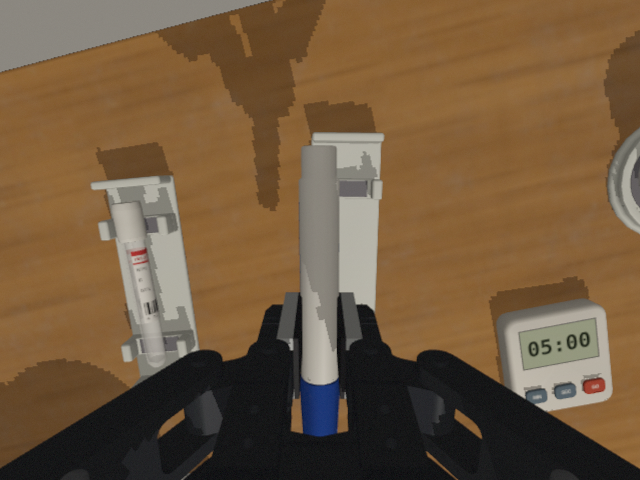

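Emit:
servo_tool(
  rows=[0.08,-2,-5,-6,-0.01,0.08,-2,-5,-15,0,0.08,-1,-3,-18,0,0.08,-1,0,-14,0,0.08,-1,0,-8,0],
)

```text
t: 41.85
tool_pos: [0.4343, -0.19, 0.0135]
orientation: [3.1, -0.379, 0.213]
contact_force: [-0.3, 1.1, -1.1]
width: 0.0129
```

```bash
python3 - <<'E'
from h import *
m,im=wshot('w43'); 
E
python3 st.py; python3 -c "
from tube import *
mark();outl('w43')"
```

```text
t 41.9 [ 0.4328 -0.189   0.0121] yaw(toolx) -0.244 tilt [ 0.13  -0.026] w 0.0134 F [-1.4  0.4 -0.5] q6 1.12
tilt toolframe (z_world in tool xy) [ 0.133 -0.007] q [-0.638  0.167  2.048  0.079  0.808  1.125]
mid in tool [-0.0015  0.0008 -0.0372] rod mid [ 0.4264 -0.1884  0.0488] ang -0.239 slope 0.019
move xy [ 0.0029 -0.0038] along 0.0038 across -0.003 turn -0.006
0.078 0.022 [275. 123.]
0.078 -0.022 [377. 123.]
0.05 0 [325. 188.]
```

View pics/w43.png

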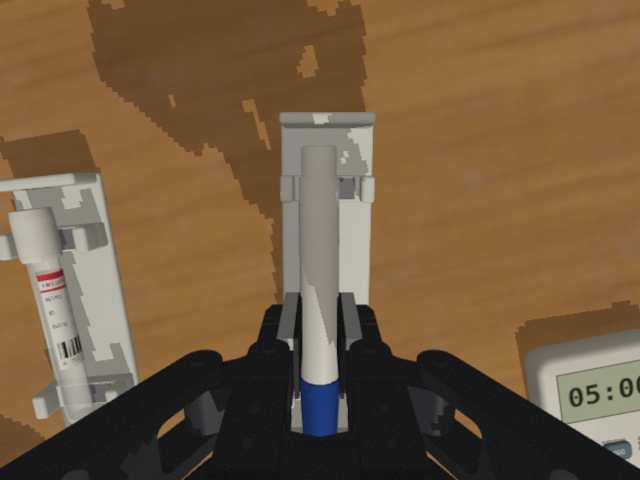

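Emit:
servo_tool(
  rows=[0.08,1,-2,-5,0,0.08,1,-1,-8,0,0.08,0,-1,-7,0,0.08,0,0,-5,0,0.08,0,0,-3,0],
)

```text
t: 42.32
tool_pos: [0.4362, -0.1911, -0.0171]
orientation: [3.103, -0.373, 0.21]
contact_force: [-11.2, 5.2, 39.6]
width: 0.0133
```

```bash
python3 - <<'E'
from h import *
m,im=wshot('w44'); 
im=r.camera('side');save('s44c',cv2.resize(im[190:280,240:360],None,fx=5,fy=5,interpolation=cv2.INTER_CUBIC))
E
python3 st.py; python3 -c "
from tube import *
mark();outl('w44')"
```

```text
t 42.4167 [ 0.4361 -0.1911 -0.0168] yaw(toolx) -0.24 tilt [ 0.131 -0.025] w 0.0129 F [-0.9  1.5  3.3] q6 1.11
tilt toolframe (z_world in tool xy) [ 0.134 -0.007] q [-0.638  0.235  2.049  0.086  0.739  1.111]
mid in tool [-0.0015  0.0008 -0.0372] rod mid [ 0.4296 -0.1906  0.0199] ang -0.234 slope 0.02
move xy [-0.0003 -0.0016] along 0.0001 across -0.0017 turn -0.011
0.078 0.022 [264. 118.]
0.078 -0.022 [388. 119.]
0.05 0 [325. 196.]
```

View pics/w44.png

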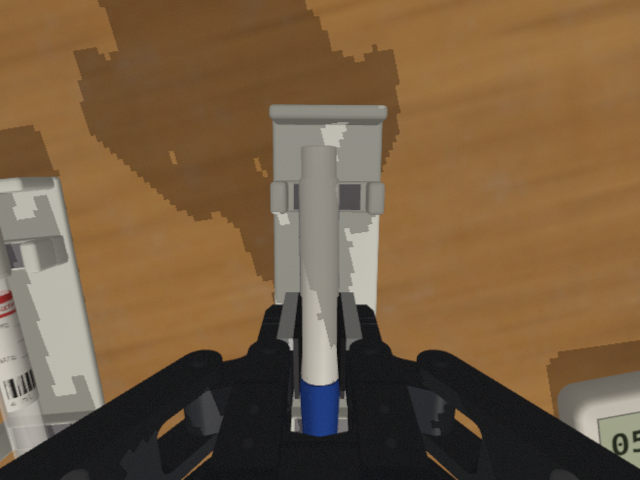

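View pics/s44c.png

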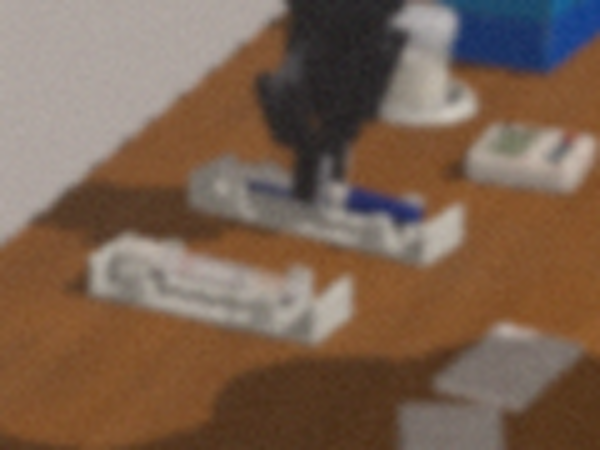

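Emit:
servo_tool(
  rows=[0.3,0,0,0,0,0.45,0,0,0,0,0.5,0,0,0,0,0.5,0,0,4,0,0.5,-1,0,12,0],
)

```text
t: 42.83
tool_pos: [0.4343, -0.1906, -0.0018]
orientation: [3.104, -0.374, 0.206]
contact_force: [0.0, 0.8, 0.0]
width: 0.0427
```

Emit:
servo_tool(
  rows=[0.5,-1,0,25,0,0.6,-2,0,30,0,0.6,-3,0,32,0,0.6,-8,0,32,0,0.6,-10,0,30,0],
)

```text
t: 43.25
tool_pos: [0.4049, -0.1867, 0.1482]
orientation: [3.112, -0.374, 0.189]
contact_force: [0.4, 0.6, 0.7]
width: 0.0513
```

Emit:
servo_tool(
  rows=[0.6,-10,0,20,0,0.6,-10,0,10,0,0.6,-5,0,0,0,0.6,0,0,0,0,0.6,0,0,0,0],
)

```text
t: 43.67
tool_pos: [0.3825, -0.1904, 0.19]
orientation: [3.098, -0.373, 0.216]
contact_force: [0.9, 0.2, 0.2]
width: 0.0517
```

```bash
python3 - <<'E'
from h import *
m,im=wshot('w45'); 
im=r.camera('side');save('s45c',cv2.resize(im[180:370,150:370],None,fx=3.6,fy=3.1,interpolation=cv2.INTER_CUBIC))
im=r.camera('top');np.save('top2.npy',im);save('t45c',cv2.resize(im[140:300,140:490],None,fx=2.28,fy=2.28,interpolation=cv2.INTER_CUBIC))
E
python3 st.py
```

```text
t 43.8167 [ 0.3821 -0.1898  0.1887] yaw(toolx) -0.24 tilt [ 0.132 -0.027] w 0.0515 F [ 0.9 -0.8  0.1] q6 1.07
tilt toolframe (z_world in tool xy) [ 0.135 -0.005] q [-0.72  -0.218  1.995  0.07   1.247  1.071]
```

View pics/w45.png

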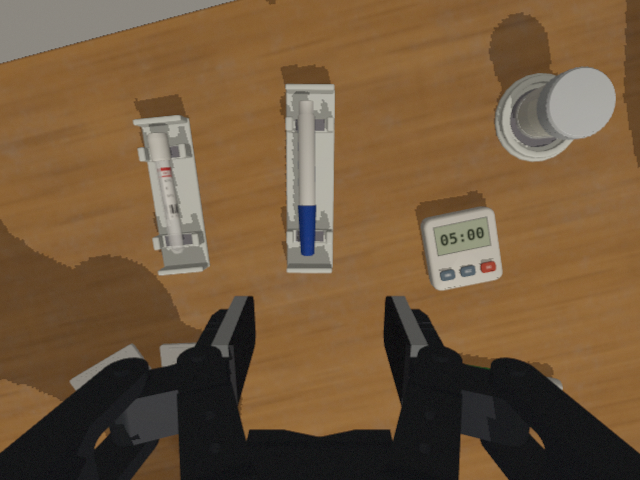

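View pics/s45c.png

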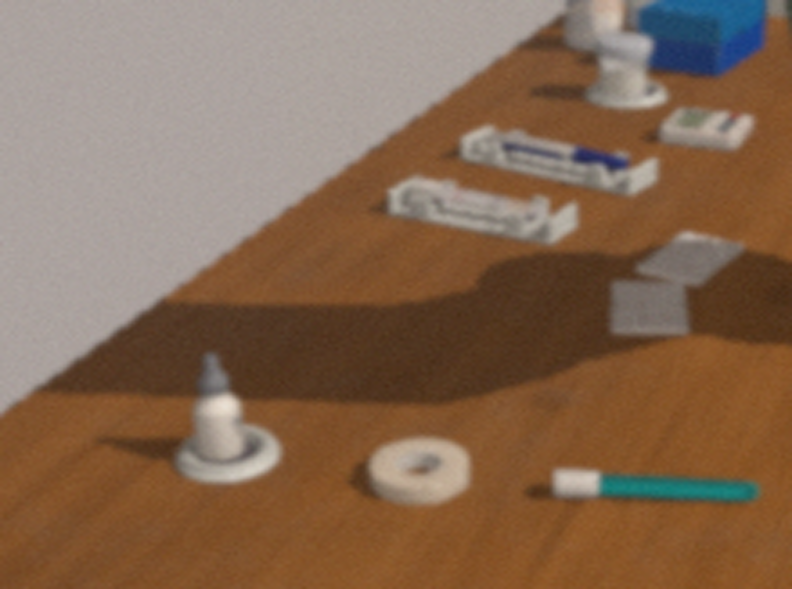

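View pics/t45c.png

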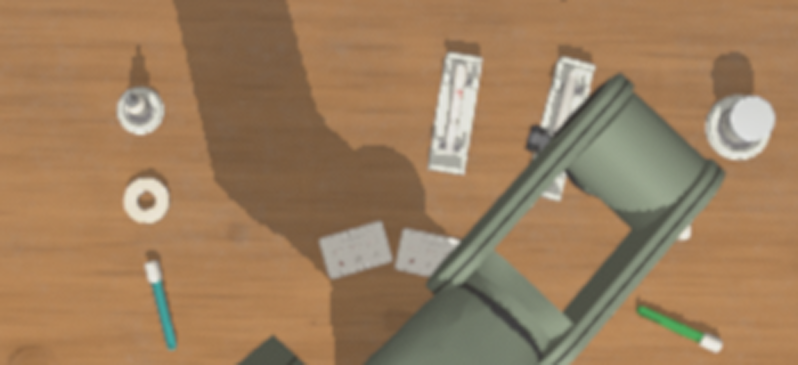

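```bash
python3 - <<'E'
from h import *
m,im=load('w45'); save('m45',cv2.resize(im[75:285,125:345],None,fx=2.8,fy=2.8,interpolation=cv2.INTER_CUBIC))
from tube import *
for nm,(a,b),seat,ang in(('marker',((306,100),(308,255)),[.4293,-.1922],-.245),('tube',((159,133),(176,250)),[.4455,-.0665],-.144)):
    P=[onz(m,*q,.020) for q in(a,b)];d=P[0]-P[1];e=(P[0]+P[1])[:2]/2-seat;c,s=np.cos(ang),np.sin(ang)
    print(nm,np.linalg.norm(d),np.arctan2(d[1],d[0]),'along',e@[c,s],'across',e@[-s,c])
t=[np.load('top.npy'),np.load('top2.npy')]
print('tape diff',np.abs(t[0][215:240,192:217].astype(int)-t[1][215:240,192:217]).mean())
m1,_=load('w1');print('timer w45',onz(m,464,249,.019),'w1',onz(m1,231.5,254.5,.019))
E
```

```text
marker 0.13627942877245944 -0.2305091255878163 along 0.0015473892350291857 across 0.0015240110400718994
tube 0.10450459344333357 -0.1544238232488218 along 0.0040602846428942985 across 3.8673450811453116e-05
tape diff 4.8992
timer w45 [ 0.33639399 -0.31577596  0.019     ] w1 [ 0.33854786 -0.31876419  0.019     ]
```

View pics/m45.png

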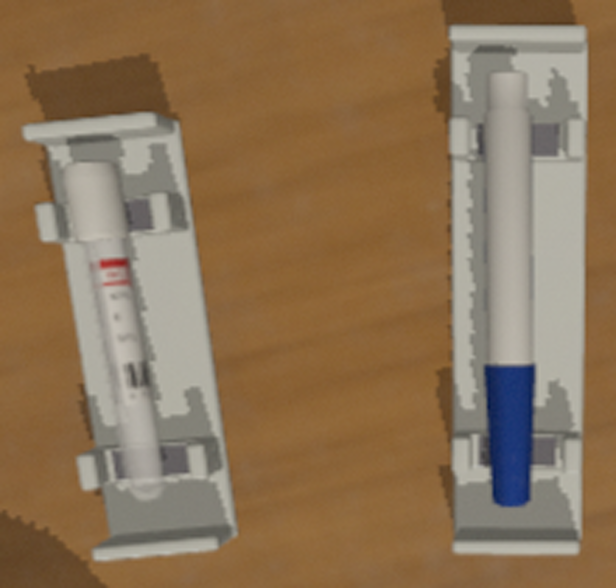

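Both rods lie between the cheeks and the end stops, on the fork floors. All four pieces are put away and the arm is clear, so I'm handing the job in.

```bash
python3 -c "
from bench import r
print(r.finish_job())"
```

```text
the job is handed in; nothing more can be done
None
```

All four pieces are in their holders, placed in the order asked and let go: cup, dropper bottle, tube, marker pen. I handed the job in at about 44 s with the gripper raised clear; no verdict is reported.

**Last checks**
- **Cup:** triangulated right after placing, its lid centre was within about 1 mm of the pocket axis and about 65 mm up, so it is upright on the floor. The last side and wrist pictures show it still standing there.
- **Dropper bottle:** it stands upright inside the narrow pocket in the last side and top pictures.
- **Tube and marker pen:** both lie on the fork floors between the cheeks and end stops. The tube is 4 mm off centre along its rest and 0 mm across; the pen is 1.5 mm off both ways.
- **Tape and timer:** neither was touched. The tape shows no visible change, and the timer agrees to within about 4 mm between two views, which is roughly the measuring error.

**What failed or disagreed**
- **Finger height:** the fingertips sat about 30 mm above the reported TCP. Because of that, the first try at the cup closed on air just above the lid; I corrected the height and regripped.
- **Pen grip:** the first grip on the pen was too shallow, so I regripped it lower.
- **Tool tilt:** the tool slowly tilted as it moved. I took the tilt out once with short side-to-side moves, and it was still about 0.13 rad at the end.
- **Set-down force:** setting the rods down briefly read about 31 N (tube) and 40 N (pen) upward, about 41 N in total for the pen. That was through the gripped rod, not the gripper body. It is well under the 120 N wrist limit but about at the 40 N contact limit.

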